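Seal the cartridges along their seams

ROBOT

A 6-joint arm with a two-finger parallel gripper is mounted at the origin on the work surface. World frame = base frame: x ahead of the robot, y to its left, z up, the work surface at z = 0. Lengths are in m, angles in rad, forces in N, time in s.
With the tool pointing down it reaches from about 0.325 to 0.775 m from the base axis. Payload 9.3 kg.
Tool frame: the origin (TCP) lies midway between the tips of the shut fingers; the grasp point (between the pads) lies 19 mm behind it (pinch_z is the distance from the TCP to the grasp point, in m); z points along the fingers, y is the direction in which the jaws open and shut (so a half turn about z gives the same grasp; the last joint's range is limited). The gripper opens to 85 mm and grips with 20 to 120 N. Pads are 22 mm wide; open, the fingers measure 114 mm over their backs; the gripper's body (76 mm by 85 mm) begins 54 mm behind the grasp point. The pads swing forward as they close: fully open they stand 13 mm farther back than shut.
Start: joints at [-1.45, 0.259, 0.021, 1.334, 0, 1.418], TCP at [0.149, -0.53, 0.231] pointing down, gripper open.
Joint ranges: [-3.04, 3.04], [-0.91, 1.82], [-1.04, 1.36], [-1.92, 1.95], [-1.52, 1.45], [-3.14, 3.14]. Speed limits (rad/s): [2.22, 2.22, 2.79, 3.14, 3.14, 3.14].

INTERFACE

Orientations are given as a 3x3 rotation matrix whose columns are the frame's x, y, z axes.
In Python, from station import * gives the robot as it stands.
- The arm moves only by the shell command python3 -m jog 'ROWS' [OPENING] [FORCE]. ROWS is JSON, a list of rows, each an object with "travel": the shift along the tool's x, y, z in mm, a list of three; "turn": the turn, a rotation vector about the tool's x, y, z in degrees, a list of three. In form: [{"travel": [dx, dy, dz], "turn": [rx, ry, rz]}, ...]. A call has 1 to 5 rows; each row shifts and turns the pose as measured when the row begins, along the tool's axes as they then stand; what a row does not reach is not made up. A row lasts 1/10 s, in which the tool goes at most 50 mm and 8.59 degrees, less where a joint would pass 70% of its speed; a pose out of reach is approached as far as the arm can. A call is refused whole if a number of a shift passes 50 or a number of a turn 8.59, either way. A call with a gripper value outside its range is refused whole. OPENING is the finger opening in mm, from 0 to 85.4, set as the call begins (- or left out, the last holds). The fingers move at their own pace and stop on an object; FORCE is the grip in N (left out, the last holds). Time passes only in rows, so rows that do not move let the fingers close. It gives the time, the measured TCP pose, the force and the opening at its end, in the units of the state.
- get_obs(): the state, without advancing time (a new reading comes with each control period).
- read_camera(name): name is "scene" or "top" or "wrist"; returns a dict with "image" (480x640x3 uint8, red, green, blue), "mtx" (3x3 intrinsics, pixels), "origin" and "attitude" of the camera in the world. Camera axes: x right, y down, z forward; pixel columns grow to the right and rows downward; lengths in m; the calibration is good to about 2 mm. A picture is of the moment at which its call begins. There is no depth.
- sign_off(): hands the job in, once; it reports no verdict.
The state is a dict: "t": time; "qpos": joint angles; "dq": joint speeds; "tau": joint torques, N m; "tool_pos": TCP position; "eef_rot": TCP orientation; "wrist_force": force on the tool from outside, world axes, zero at the start; "moment": the same for the moment, N m; "width": opening from 0.0 (shut) to 1.0 (fully open).
Only numpy, scipy, OpenCV 4.12 (cv2) and the standard library are available. Lean on these libraries where they do the work, as an engineer would, in place of code of your own. Each camera call takes 0.05 s, during which the arm holds its last target.

TASK

Slide every cartridge that is on the bench onto the nest with its own colour until its holes drop over the pins and it lies flat, and only when all of them are on, take the pressing pen and run its tip slowly (well under 10 cm a second) along the whole seam of each one, so that every raised bead is pressed flush; then hang the pen back upright in its stand. Press the beads only with the pen, leave the cartridges on their pins, and don't disturb the beaker, the white-lidded jar and the dish.

Things in the scene. Friction and masses are not known exactly. Their poses are not given: they have to be found in the camera images.
- cart_blue: blue cartridge (may be absent): black plate 120 x 80 x 10 mm (x, y, z), 0.26 kg. Origin: underside centre. Grey upright grip fin, blue band: 50 mm long (x), 14 wide (y), centred at (-8, 0), top 46 mm above the underside. Through holes 10.5 mm wide at (x, y) = (-46, -27), (28, -27). Seam: four blue beads on a blue line on top, along +y edge, corner and +x end, 7 mm wide; open 3 mm proud, closed flush.
- seat_blue (a point): nest for the blue cartridge: fixed white base 138 x 90 x 6 mm, blue strip along its +x end. Point: on its top face (z = 6 mm) where the cartridge's underside centre belongs, axes as the seated cartridge's. Two fixed steel pins, 8 mm thick, at (-46, -27) and (28, -27) mm from it, rise 21 mm above the base: cylinders for 15 mm, then a taper to a 2.4 mm tip. The cartridge fits one way round.
- seam_blue0 (a joint): bead 0 of the blue cartridge's seam, centre line from (-48, 29) to (-20, 29) mm (x, y in the cartridge's frame), its ends sloping down to flush over 5 mm more: 0 open (3 mm proud), 0.003 m pressed fully home; takes about 2 N, then stops firmly, and stays where it is left
- seam_blue1 (a joint): bead 1 of the blue cartridge's seam, centre line from (-2, 29) to (16, 29) mm (x, y in the cartridge's frame), its ends sloping down to flush over 5 mm more: 0 open (3 mm proud), 0.003 m pressed fully home; takes about 2 N, then stops firmly, and stays where it is left
- seam_blue2 (a joint): bead 2 of the blue cartridge's seam, centre line slanting from (31.5, 22.5) to (41.5, 12.5) mm (x, y in the cartridge's frame), its ends sloping down to flush over 5 mm more: 0 open (3 mm proud), 0.003 m pressed fully home; takes about 2 N, then stops firmly, and stays where it is left
- seam_blue3 (a joint): bead 3 of the blue cartridge's seam, centre line from (50, -3) to (50, -27) mm (x, y in the cartridge's frame), its ends sloping down to flush over 5 mm more: 0 open (3 mm proud), 0.003 m pressed fully home; takes about 2 N, then stops firmly, and stays where it is left
- cart_orange: orange cartridge (may be absent): black plate 120 x 80 x 10 mm (x, y, z), 0.26 kg. Origin: underside centre. Grey upright grip fin, orange band: 50 mm long (x), 14 wide (y), centred at (-8, 0), top 46 mm above the underside. Through holes 10.5 mm wide at (x, y) = (-46, -27), (28, -27). Seam: four orange beads on a orange line on top, along +y edge, corner and +x end, 7 mm wide; open 3 mm proud, closed flush.
- seat_orange (a point): nest for the orange cartridge: fixed white base 138 x 90 x 6 mm, orange strip along its +x end. Point: on its top face (z = 6 mm) where the cartridge's underside centre belongs, axes as the seated cartridge's. Two fixed steel pins, 8 mm thick, at (-46, -27) and (28, -27) mm from it, rise 21 mm above the base: cylinders for 15 mm, then a taper to a 2.4 mm tip. The cartridge fits one way round.
- seam_orange0 (a joint): bead 0 of the orange cartridge's seam, centre line from (-48, 29) to (-20, 29) mm (x, y in the cartridge's frame), its ends sloping down to flush over 5 mm more: 0 open (3 mm proud), 0.003 m pressed fully home; takes about 2 N, then stops firmly, and stays where it is left
- seam_orange1 (a joint): bead 1 of the orange cartridge's seam, centre line from (-2, 29) to (16, 29) mm (x, y in the cartridge's frame), its ends sloping down to flush over 5 mm more: 0 open (3 mm proud), 0.003 m pressed fully home; takes about 2 N, then stops firmly, and stays where it is left
- seam_orange2 (a joint): bead 2 of the orange cartridge's seam, centre line slanting from (31.5, 22.5) to (41.5, 12.5) mm (x, y in the cartridge's frame), its ends sloping down to flush over 5 mm more: 0 open (3 mm proud), 0.003 m pressed fully home; takes about 2 N, then stops firmly, and stays where it is left
- seam_orange3 (a joint): bead 3 of the orange cartridge's seam, centre line from (50, -3) to (50, -27) mm (x, y in the cartridge's frame), its ends sloping down to flush over 5 mm more: 0 open (3 mm proud), 0.003 m pressed fully home; takes about 2 N, then stops firmly, and stays where it is left
- cart_green: green cartridge (may be absent): black plate 120 x 80 x 10 mm (x, y, z), 0.26 kg. Origin: underside centre. Grey upright grip fin, green band: 50 mm long (x), 14 wide (y), centred at (-8, 0), top 46 mm above the underside. Through holes 10.5 mm wide at (x, y) = (-46, -27), (28, -27). Seam: four green beads on a green line on top, along +y edge, corner and +x end, 7 mm wide; open 3 mm proud, closed flush.
- seat_green (a point): nest for the green cartridge: fixed white base 138 x 90 x 6 mm, green strip along its +x end. Point: on its top face (z = 6 mm) where the cartridge's underside centre belongs, axes as the seated cartridge's. Two fixed steel pins, 8 mm thick, at (-46, -27) and (28, -27) mm from it, rise 21 mm above the base: cylinders for 15 mm, then a taper to a 2.4 mm tip. The cartridge fits one way round.
- seam_green0 (a joint): bead 0 of the green cartridge's seam, centre line from (-48, 29) to (-20, 29) mm (x, y in the cartridge's frame), its ends sloping down to flush over 5 mm more: 0 open (3 mm proud), 0.003 m pressed fully home; takes about 2 N, then stops firmly, and stays where it is left
- seam_green1 (a joint): bead 1 of the green cartridge's seam, centre line from (-2, 29) to (16, 29) mm (x, y in the cartridge's frame), its ends sloping down to flush over 5 mm more: 0 open (3 mm proud), 0.003 m pressed fully home; takes about 2 N, then stops firmly, and stays where it is left
- seam_green2 (a joint): bead 2 of the green cartridge's seam, centre line slanting from (31.5, 22.5) to (41.5, 12.5) mm (x, y in the cartridge's frame), its ends sloping down to flush over 5 mm more: 0 open (3 mm proud), 0.003 m pressed fully home; takes about 2 N, then stops firmly, and stays where it is left
- seam_green3 (a joint): bead 3 of the green cartridge's seam, centre line from (50, -3) to (50, -27) mm (x, y in the cartridge's frame), its ends sloping down to flush over 5 mm more: 0 open (3 mm proud), 0.003 m pressed fully home; takes about 2 N, then stops firmly, and stays where it is left
- pen: seam-pressing pen, 140 mm long, 0.12 kg, upright in its stand. Origin: the very bottom of its 16 mm polished (slippery) steel ball tip, z up along the pen. Round neck 12 mm thick up to 60 mm, grey square collar 36 x 36 mm from 60 to 66 mm, yellow square shaft 18 x 18 mm (sides along its x and y) from 66 to 140 mm: grip it there.
- stand_top (a point): pen stand: grey fixed post 41 x 41 mm, 72 mm tall, on a 75 mm square foot 6 mm thick. Point: centre of the mouth of its 21 mm square bore, 72 mm above the bench. The pen hangs in it tip down, collar resting on the rim, so the pen's origin is then 60 mm below this point.
- beaker: bystander, leave alone: glass beaker 120 mm tall, 90 mm wide. Origin: centre of its underside
- jar_a: bystander, leave alone: plastic jar with white lid, 95 mm tall, 80 mm wide. Origin: centre of its underside
- dish: bystander, leave alone: low clear dish 16 mm tall, 84 mm wide. Origin: centre of its underside
Things that resemble listed ones, but are neither listed nor needed, are in the scene too. What is shaped like the cart_blue but purple is not meant.

How it is judged:
On the way:
1. every cartridge present lies flat over the pins of its own nest, its seam not yet closed (horizontal distance between cart_blue and seat_blue below 0.004 m and z of cart_blue in the frame of seat_blue between -0.003 and 0.003 m and angle between the x axis of cart_blue and the x axis of seat_blue, either way round below 0.06 rad and horizontal distance between cart_orange and seat_orange below 0.004 m and z of cart_orange in the frame of seat_orange between -0.003 and 0.003 m and angle between the x axis of cart_orange and the x axis of seat_orange, either way round below 0.06 rad and horizontal distance between cart_green and seat_green below 0.004 m and z of cart_green in the frame of seat_green between -0.003 and 0.003 m and angle between the x axis of cart_green and the x axis of seat_green, either way round below 0.06 rad and value of joint each of seam_blue0, seam_blue1, seam_blue2, seam_blue3, seam_orange0, seam_orange1, seam_orange2, seam_orange3, seam_green0, seam_green1, seam_green2, seam_green3 below 0.002 m), for 0.2 s.
At the end, for the whole second after the job is handed in: Every cartridge present is on the nest of its colour (centre within 4 mm of the seat, flat to 3 mm, turned less than 0.06 rad), each of its four beads is pressed down more than 2 mm of 3, and the pen hangs at rest in its stand (within 8 mm, tilted less than 0.1 rad, collar within 5 mm of the rim) (horizontal distance between cart_blue and seat_blue below 0.004 m and z of cart_blue in the frame of seat_blue between -0.003 and 0.003 m and angle between the x axis of cart_blue and the x axis of seat_blue, either way round below 0.06 rad and horizontal distance between cart_orange and seat_orange below 0.004 m and z of cart_orange in the frame of seat_orange between -0.003 and 0.003 m and angle between the x axis of cart_orange and the x axis of seat_orange, either way round below 0.06 rad and horizontal distance between cart_green and seat_green below 0.004 m and z of cart_green in the frame of seat_green between -0.003 and 0.003 m and angle between the x axis of cart_green and the x axis of seat_green, either way round below 0.06 rad and value of joint each of seam_blue0, seam_blue1, seam_blue2, seam_blue3, seam_orange0, seam_orange1, seam_orange2, seam_orange3, seam_green0, seam_green1, seam_green2, seam_green3 above 0.002 m and horizontal distance between pen and stand_top below 0.008 m and z of pen in the frame of stand_top below -0.055 m and angle between pen's own z axis and vertical below 0.1 rad and linear speed of each of pen, cart_blue, cart_orange, cart_green below 0.02 m/s); the robot touches nothing.
It fails at once if the pen moves faster than 20 cm/s while it presses on a cartridge ((contact force between pen and cart_blue above 1 N or contact force between pen and cart_orange above 1 N or contact force between pen and cart_green above 1 N) and linear speed of pen above 0.2 m/s).
It fails at once if a bead is pressed with the fingers instead of the pen (contact force between the fingers and seam_blue0 above 1.5 N or contact force between the fingers and seam_blue1 above 1.5 N or contact force between the fingers and seam_blue2 above 1.5 N or contact force between the fingers and seam_blue3 above 1.5 N or contact force between the fingers and seam_orange0 above 1.5 N or contact force between the fingers and seam_orange1 above 1.5 N or contact force between the fingers and seam_orange2 above 1.5 N or contact force between the fingers and seam_orange3 above 1.5 N or contact force between the fingers and seam_green0 above 1.5 N or contact force between the fingers and seam_green1 above 1.5 N or contact force between the fingers and seam_green2 above 1.5 N or contact force between the fingers and seam_green3 above 1.5 N).
It fails at once if a bystander (beaker, jar, dish) is pushed more than 5 cm or tipped over (distance of any of beaker, jar_a, dish from where it was at the start of the episode above 0.05 m or angle between any of beaker, jar_a, dish's own z axis and vertical above 0.5 rad).
Of cart_blue, cart_orange, cart_green only 2 to 3 are there at a start; the rules pass over those that are not, and their reading is None.
At some moment in a run one of cart_blue, cart_orange, cart_green may be knocked a few centimetres aside while the robot is not near it.
It also fails if it takes over 210 s, if anything falls off the work surface, if the arm or the gripper's body presses on something with over 40 N, if the wrist force passes 120 N, or if a joint passes its speed limit or range.

## Working session

There is one attempt and no reset: what is moved stays moved. The work goes in short steps, Python scripts to look and compute and a shell command to move; the robot and the scene stay as the last step left them, time stands still between calls to the robot, and variables do not carry over. Pictures are saved under pics/ and viewed, and the job is handed in when it is done.

```bash
ls; mkdir -p pics
python3 - <<'E'
from station import *
import cv2
o=get_obs()
for k in o: print(k,o[k])
for n in ["scene","top","wrist"]:
    c=read_camera(n); print(n,c["mtx"],c["origin"],c["attitude"])
    cv2.imwrite(f"pics/{n}0.png",c["image"][:,:,::-1])
E
```

```text
pics
t 0.0
qpos [-1.44959437e+00  2.59224561e-01  2.07445602e-02  1.33369435e+00
 -2.60759322e-05  1.41822972e+00]
dq [ 4.61162535e-04 -2.83583953e-04  9.41614366e-04  3.08404268e-04
 -6.84354817e-04 -6.52046453e-05]
tau [-1.11267931e-03 -5.55637515e+01  3.44527280e+01  1.37186740e-02
 -2.14224597e-04 -1.48694932e-05]
tool_pos [ 0.14866981 -0.52923063  0.23064181]
eef_rot [[ 9.62758872e-01  2.70361455e-01 -1.92494758e-04]
 [ 2.70361461e-01 -9.62757923e-01  1.36475821e-03]
 [ 1.83652163e-04 -1.36597624e-03 -9.99999050e-01]]
wrist_force [ 0.42325292 -0.38638412 -0.03502284]
moment [ 0.02305226 -0.01517661 -0.01460108]
width 0.9972661685421219
scene [[539.55050017   0.         313.36814618]
 [  0.         539.55050017 242.92235622]
 [  0.           0.           1.        ]] [1.13484595 0.62521435 0.64327015] [[-0.66232511  0.39213066 -0.63840348]
 [ 0.74878562  0.31755696 -0.58178834]
 [-0.02540758 -0.86336037 -0.50394775]]
top [[619.22957687   0.         319.2133002 ]
 [  0.         619.22957687 241.55394601]
 [  0.           0.           1.        ]] [ 0.31521337 -0.01269806  1.4010953 ] [[-0.02455145 -0.99744387  0.06710403]
 [-0.99966325  0.02393099 -0.01003449]
 [ 0.00840298 -0.0673278  -0.99769552]]
wrist [[378.52780776   0.         312.81124016]
 [  0.         378.52780776 244.96792049]
 [  0.           0.           1.        ]] [ 0.22474193 -0.50801773  0.37279309] [[ 0.27069284 -0.91645236 -0.29468704]
 [-0.96266287 -0.2584481  -0.08052806]
 [-0.00236118  0.30548264 -0.95219472]]
```

View pics/top0.png

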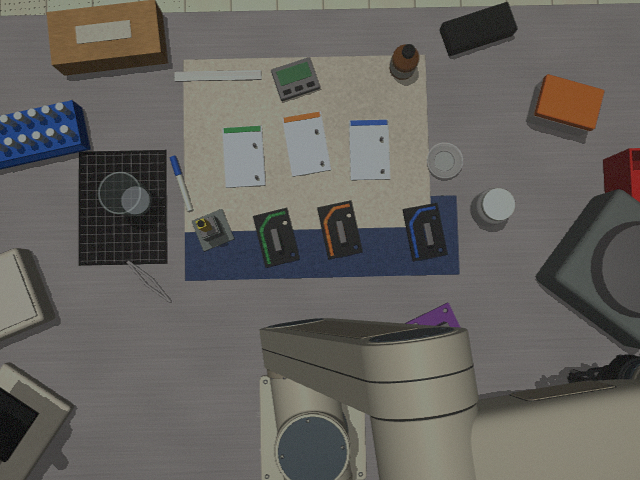

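View pics/scene0.png

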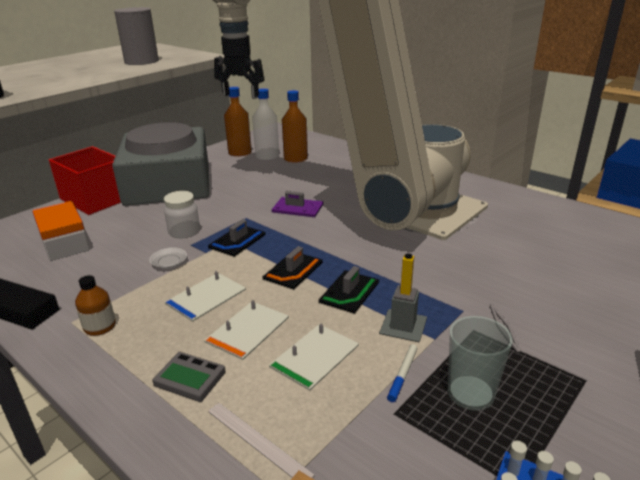

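View pics/wrist0.png

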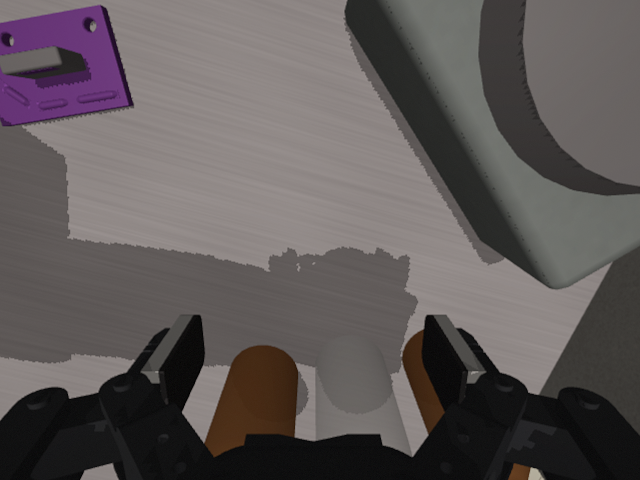

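```bash
cat > h.py <<'E'
from station import *
import numpy as np, cv2
from scipy.spatial.transform import Rotation as R
def go(x,y,z,yaw=0):
    """print remaining shift (mm, tool axes) and turn (deg) to a tool-down goal; yaw(deg)=world dir of tool x"""
    o=get_obs(); E=np.array(o["eef_rot"]); p=np.array(o["tool_pos"])
    c,s=np.cos(np.radians(yaw)),np.sin(np.radians(yaw))
    G=np.array([[c,s,0],[s,-c,0],[0,0,-1.]])
    d=E.T@(np.array([x,y,z])-p)*1000
    r=np.degrees(R.from_matrix(E.T@G).as_rotvec())
    cy=np.degrees(np.arctan2(E[1,0],E[0,0]))
    print(f"t={o['t']:.1f} pos={np.round(p*1000,1)} yaw={cy:.2f} w={o['width']*85.4:.1f} F={np.round(o['wrist_force'],1)} | travel {np.round(d,1)} turn {np.round(r,2)}")
def ray(c,u,v,z):
    d=c["attitude"]@np.array([(u-c["mtx"][0,2])/c["mtx"][0,0],(v-c["mtx"][1,2])/c["mtx"][1,1],1.])
    o=np.array(c["origin"]); k=(z-o[2])/d[2]; return (o+k*d)[:2]
def proj(c,P):
    q=np.array(c["attitude"]).T@(np.array(P)-np.array(c["origin"])); q=c["mtx"]@(q/q[2]); return q[:2]
def snap(n,f):
    c=read_camera(n); cv2.imwrite(f"pics/{f}.png",c["image"][:,:,::-1]); return {k:np.array(c[k]) for k in c}
HUE={"blue":(100,125),"orange":(5,20),"green":(50,85)}
E
python3 - <<'E'
from h import *
c=snap("top","top1"); 
for n,(u,v) in dict(green=(275,238),orange=(340,230),blue=(425,233),ng=(243,156),no=(306,144),nb=(369,150),dish=(445,160),jar=(495,205),beaker=(125,198),stand=(210,228)).items(): print(n,np.round(ray(c,u,v,.02),3))
go(.42,-.03,.27,0)
E
```

```text
green [0.418 0.072]
orange [ 0.433 -0.074]
blue [ 0.422 -0.264]
ng [0.605 0.14 ]
no [ 0.63  -0.002]
nb [ 0.613 -0.144]
dish [ 0.586 -0.315]
jar [ 0.481 -0.424]
beaker [0.516 0.406]
stand [0.444 0.217]
t=0.2 pos=[ 148.7 -529.4  230.9] yaw=15.69 w=85.1 F=[-0.8  0.1  0.1] | travel [ 396.2 -407.4  -38.7] turn [-0.05 -0.   15.69]
```

```bash
python3 -m jog '[{"travel":[30,-30,-10],"turn":[0,0,5.2]},{"travel":[30,-35,-10],"turn":[0,0,5.2]},{"travel":[30,-35,-10],"turn":[0,0,5.2]},{"travel":[25,-43,-8],"turn":[0,0,0]},{"travel":[25,-43,0],"turn":[0,0,0]}]'; python3 -c "
from h import *
go(.42,-.03,.27,0)"
```

```text
t: 0.7
tool_pos: [0.2696, -0.3298, 0.2673]
eef_rot: [[1.0, -0.019, -0.001], [-0.019, -1.0, 0.005], [-0.001, -0.005, -1.0]]
wrist_force: [2.2, -0.6, 0.4]
width: 1.0
t=0.7 pos=[ 269.6 -329.8  267.3] yaw=-1.07 w=85.4 F=[ 2.2 -0.6  0.4] | travel [ 144.8 -302.6   -1.4] turn [-0.28  0.05 -1.07]
```

```bash
python3 -m jog '[{"travel":[24,-40,0],"turn":[0,0,0]},{"travel":[24,-45,0],"turn":[0,0,-0.5]},{"travel":[24,-45,0],"turn":[0,0,-0.5]},{"travel":[24,-45,0],"turn":[0,0,0]},{"travel":[24,-45,0],"turn":[0,0,0]}]' >/dev/null;python3 -m jog '[{"travel":[20,-45,0],"turn":[0,0,0]},{"travel":[10,-30,0],"turn":[0,0,0]},{"travel":[0,-10,0],"turn":[0,0,0]},{"travel":[0,0,0],"turn":[0,0,0]}]' ; python3 -c "
from h import *
go(.42,-.03,.27,0)
snap('wrist','w1');snap('top','top2')"
```

```text
t: 1.6
tool_pos: [0.4205, -0.0197, 0.2691]
eef_rot: [[1.0, 0.005, 0.002], [0.005, -1.0, 0.004], [0.002, -0.004, -1.0]]
wrist_force: [-0.0, 0.1, 0.3]
width: 1.001
t=1.6 pos=[420.5 -19.7 269.1] yaw=0.27 w=85.5 F=[-0.   0.1  0.3] | travel [-0.5 10.3 -1. ] turn [-0.21 -0.11  0.27]
```

View pics/w1.png

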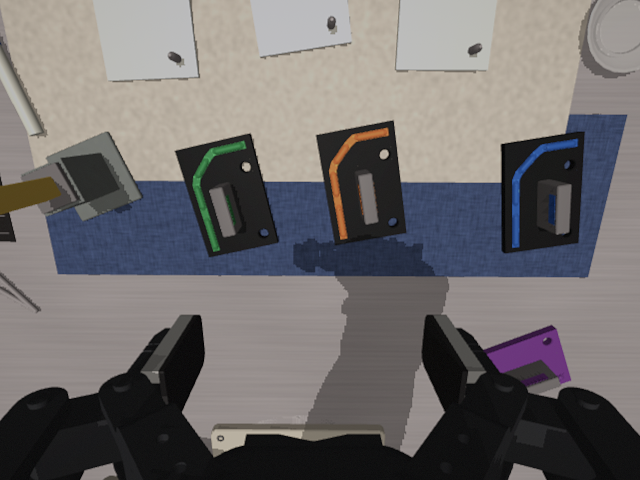

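```bash
cat >> h.py <<'E'
def cart(c,col,guess,zb=0.0,yaw=0.,rad=.085):
    """pose of a cartridge (underside height zb) from its seam line; guess xy"""
    h=cv2.cvtColor(c["image"],cv2.COLOR_RGB2HSV); lo,hi=HUE[col]
    m=cv2.inRange(h,(lo,140,90),(hi,255,255)); v,u=np.nonzero(m)
    P=np.array([ray(c,a,b,zb+.0115) for a,b in zip(u,v)]); g=np.array(guess,float)
    P=P[np.linalg.norm(P-g,axis=1)<rad]; a=np.radians(yaw)
    # yaw may be unknown: start from the given one
    for it in range(12):
        w=.012 if it<5 else .006
        L=(P-g)@np.array([[np.cos(a),-np.sin(a)],[np.sin(a),np.cos(a)]])
        A=L[(abs(L[:,1]-.029)<w)&(L[:,0]>-.06)&(L[:,0]<.018)]; B=L[(abs(L[:,0]-.05)<w)&(L[:,1]<.0)&(L[:,1]>-.04)]
        if len(A)<10 or len(B)<5: print("few",len(A),len(B),len(P)); break
        k=np.polyfit(A[:,0],A[:,1],1); a+=np.arctan(k[0])
        dy=k[1]-.029; dx=(B[:,0]).mean()-.05+np.tan(np.arctan(k[0]))*(-(.0)+B[:,1].mean())
        g=g+np.array([dx*np.cos(a)-dy*np.sin(a),dx*np.sin(a)+dy*np.cos(a)])
    L=(P-g)@np.array([[np.cos(a),-np.sin(a)],[np.sin(a),np.cos(a)]])
    print(col,"xy",np.round(g*1000,1),"yaw",round(np.degrees(a),2),"n",len(A),len(B),"ext x",np.round(np.percentile(L[:,0],[.5,99.5])*1000,1),"y",np.round(np.percentile(L[:,1],[.5,99.5])*1000,1))
    return g,np.degrees(a)
E
python3 - <<'E'
from h import *
for n in ["wrist","top"]:
    c=snap(n,n+"_m")
    for col,g,y in (("green",(.418,.072),12),("orange",(.433,-.074),10),("blue",(.422,-.264),0)):
        try: cart(c,col,g,yaw=y)
        except Exception as e: print(n,col,e)
E
```

```text
green xy [422.8  71.3] yaw 13.55 n 83 43 ext x [-49.7  53.1] y [-28.8  33. ]
orange xy [437.6 -70.7] yaw 10.65 n 505 274 ext x [-53.2  53.9] y [-32.2  33.1]
blue xy [ 428.2 -262.2] yaw 9.9 n 469 266 ext x [-52.4  53.8] y [-32.9  32.8]
few 2 0 4
green xy [418.  72.] yaw 12.0 n 2 0 ext x [-15.3  41.7] y [16.3 28.4]
few 0 0 0
top orange index -1 is out of bounds for axis 0 with size 0
blue xy [ 426.2 -265.6] yaw 9.33 n 88 39 ext x [-51.9  52.9] y [-31.6  32.6]
```

View pics/top2.png

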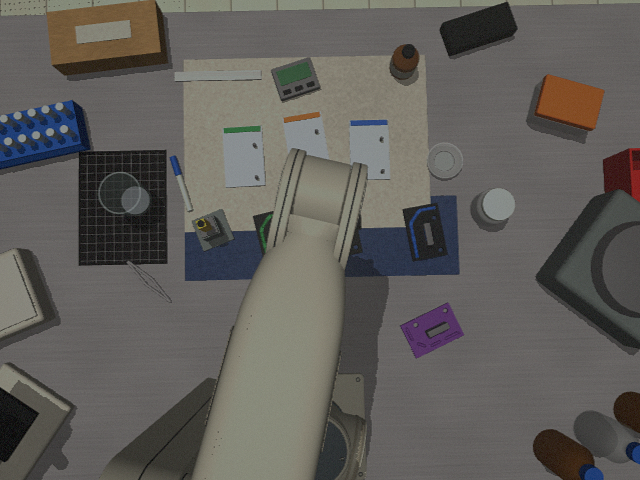

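```bash
sed -i 's/(lo,140,90)/(lo,110,55) if col!="blue" else (lo,150,90)/' h.py
python3 - <<'E'
from h import *
c=snap("wrist","w2")
for col,g,y in (("green",(.418,.072),12),("orange",(.433,-.074),10),("blue",(.422,-.264),0)): cart(c,col,g,yaw=y)
d=dict(c); 
t=read_camera("top"); t={k:np.array(t[k]) for k in t}; t["image"]=cv2.imread("pics/top1.png")[:,:,::-1].copy()
print("top")
for col,g,y in (("green",(.418,.072),12),("orange",(.433,-.074),10),("blue",(.422,-.264),0)): cart(t,col,g,yaw=y)
go(.54,0,.27,0)
E
python3 -m jog '[{"travel":[40,-5,0],"turn":[0,0,0]},{"travel":[40,-5,0],"turn":[0,0,0]},{"travel":[30,-5,0],"turn":[0,0,0]},{"travel":[10,-5,0],"turn":[0,0,0]},{"travel":[0,0,0],"turn":[0,0,0]}]'; python3 -c "
from h import *
c=snap('wrist','w3')"
```

```text
green xy [423.4  72.8] yaw 12.69 n 479 250 ext x [-53.2  53.7] y [-32.1  32.9]
orange xy [437.5 -70.7] yaw 10.88 n 557 305 ext x [-53.4  54.3] y [-32.8  33.4]
blue xy [ 428.4 -262.4] yaw 9.05 n 480 252 ext x [-53.1  53.7] y [-31.8  32.5]
top
green xy [421.5  70.6] yaw 12.35 n 95 41 ext x [-52.9  53. ] y [-31.1  32.4]
orange xy [435.6 -72.7] yaw 10.68 n 122 52 ext x [-53.4  53.9] y [-32.8  33.3]
blue xy [ 426.1 -265.7] yaw 9.34 n 88 36 ext x [-51.8  52.7] y [-31.   32.3]
t=1.9 pos=[420.5 -22.  269.2] yaw=-0.01 w=85.1 F=[ 0.4 -0.5 -0.2] | travel [119.5 -22.   -0.5] turn [-0.2  -0.13 -0.01]
t: 2.4
tool_pos: [0.5435, -0.0072, 0.2697]
eef_rot: [[1.0, -0.01, 0.003], [-0.01, -1.0, 0.002], [0.003, -0.002, -1.0]]
wrist_force: [-0.0, -0.4, -1.3]
width: 0.999
```

View pics/w3.png

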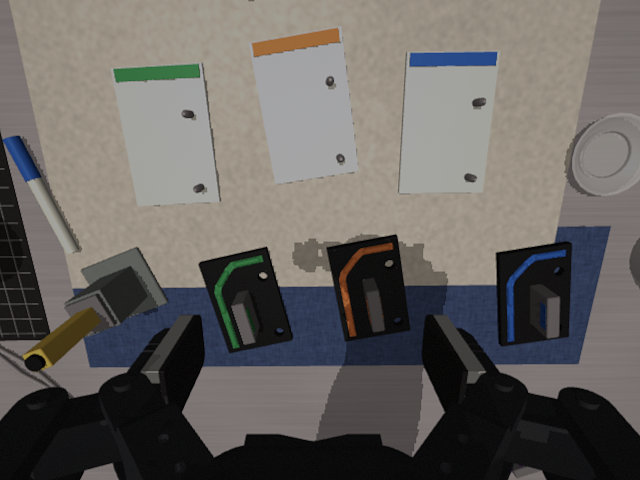

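```bash
cat >> h.py <<'E'
def nests(c,pr=True):
    im=c["image"]; h=cv2.cvtColor(im,cv2.COLOR_RGB2HSV); out={}
    mw=cv2.inRange(h,(0,0,165),(180,28,255))
    for col in HUE:
        lo,hi=HUE[col]; m=cv2.inRange(h,(lo,110,70),(hi,255,255))
        for k in cv2.findContours(mw|m,cv2.RETR_EXTERNAL,cv2.CHAIN_APPROX_NONE)[0]:
            if cv2.contourArea(k)<1500: continue
            f=np.zeros(mw.shape,np.uint8); cv2.drawContours(f,[k],-1,255,-1)
            if (f&m).sum()/255<60 or (f&mw).sum()/255<800: continue
            P=np.array([ray(c,a,b,.006) for a,b in k[:,0]])*1000
            r=cv2.minAreaRect(P.astype(np.float32))
            v,u=np.nonzero(f&m); S=np.mean([ray(c,a,b,.006) for a,b in zip(u,v)],axis=0)*1000
            g=np.array(r[0]); 
            if abs(max(r[1])-138)>12 or abs(min(r[1])-90)>12: print("skip",col,r); continue
            bx=cv2.boxPoints(r); e=[bx[1]-bx[0],bx[2]-bx[1]]; e=max(e,key=np.linalg.norm); e=e/np.linalg.norm(e)
            if e@(S-g)<0: e=-e
            print("nest",col,"base centre",np.round(g,1),"yaw",round(np.degrees(np.arctan2(e[1],e[0])),2),"size",np.round(r[1],1)); out[col]=(g,e)
    return out
E
python3 - <<'E'
from h import *
c=snap("wrist","w4")
for col,g,y in (("green",(.418,.072),12),("orange",(.433,-.074),10),("blue",(.422,-.264),0)): cart(c,col,g,yaw=y)
nests(c)
cv2.imwrite("pics/w4c.png",cv2.resize(c["image"][20:220,100:510,::-1],None,fx=1.95,fy=1.95,interpolation=cv2.INTER_CUBIC))
t=read_camera("top"); t={k:np.array(t[k]) for k in t}; t["image"]=cv2.imread("pics/top1.png")[:,:,::-1].copy()
print("top"); nests(t)
cv2.imwrite("pics/t4c.png",cv2.resize(t["image"][100:280,190:460,::-1],None,fx=2.9,fy=2.9,interpolation=cv2.INTER_CUBIC))
E
```

```text
green xy [423.8  72.9] yaw 12.75 n 368 197 ext x [-53.3  53.8] y [-32.5  33. ]
orange xy [438.1 -70.5] yaw 10.73 n 396 208 ext x [-53.1  53.9] y [-32.4  33.2]
blue xy [ 428.6 -262.5] yaw 9.57 n 329 178 ext x [-52.5  53.6] y [-31.8  32.7]
top
```

View pics/w4c.png

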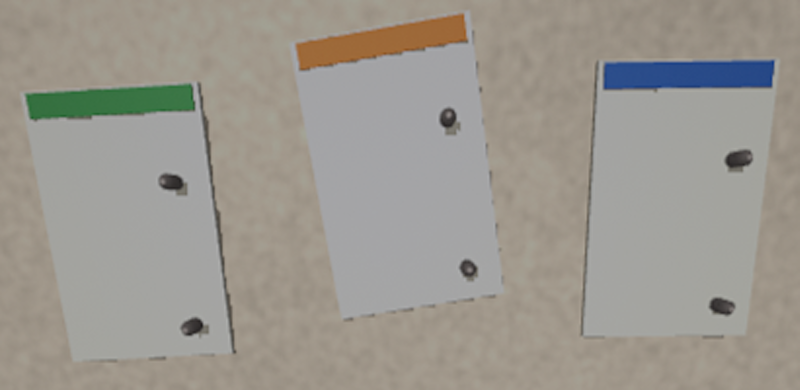

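View pics/t4c.png

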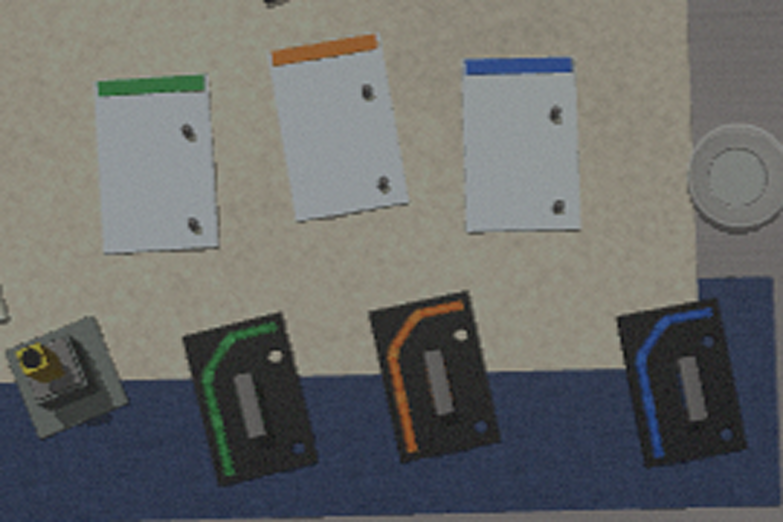

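Run:
```python
import cv2
im=cv2.imread("pics/w4.png");h=cv2.cvtColor(im,cv2.COLOR_BGR2HSV)
for p in [(160,150),(300,110),(450,110),(180,75),(300,42),(460,58),(230,120),(187,115),(199,188)]: print(p,h[p[1],p[0]])
im=cv2.imread("pics/top1.png");h=cv2.cvtColor(im,cv2.COLOR_BGR2HSV)
for p in [(240,156),(306,144),(369,150),(210,120),(243,129),(300,117)]: print(p,h[p[1],p[0]])
```

```text
(160, 150) [ 38   6 164]
(300, 110) [110   5 166]
(450, 110) [ 36   8 164]
(180, 75) [ 66 132 116]
(300, 42) [ 14 162 157]
(460, 58) [109 180 136]
(230, 120) [ 20  28 162]
(187, 115) [12 24 54]
(199, 188) [ 0 18 56]
(240, 156) [ 99  16 155]
(306, 144) [105  10 153]
(369, 150) [ 99  12 150]
(210, 120) [ 28  34 144]
(243, 129) [ 64 125 110]
(300, 117) [ 13 164 145]
```

```bash
sed -i 's/im=c\["image"\]; h=/im=cv2.GaussianBlur(c["image"],(3,3),0); h=/; s/(0,0,165),(180,28,255)/(0,0,132),(180,21,255)/' h.py
cat >> h.py <<'E'
def pins(c,N,zc=.015):
    """seat pose from dark pin blobs in each nest"""
    im=cv2.GaussianBlur(c["image"],(3,3),0); hs=cv2.cvtColor(im,cv2.COLOR_RGB2HSV); out={}
    for col,(g,e) in N.items():
        n=np.array([-e[1],e[0]]); pts=[]
        for lx in (-46,28):
            # look near expected pin
            q=(g+e*lx+n*-27)/1000; u,v=proj(c,[q[0],q[1],.015]); r=16
            u0,v0=int(u)-r,int(v)-r; cr=hs[v0:v0+2*r,u0:u0+2*r]
            m=cv2.inRange(cr,(0,0,0),(180,90,100)); k,l,st,ce=cv2.connectedComponentsWithStats(m)
            if k<2: print("nopin",col,lx); continue
            b=1+np.argmax(st[1:,4]); pts.append(ray(c,ce[b][0]+u0,ce[b][1]+v0,zc)*1000)
        if len(pts)<2: continue
        d=pts[1]-pts[0]; a=np.arctan2(d[1],d[0]); ex=np.array([np.cos(a),np.sin(a)]); ey=np.array([-ex[1],ex[0]])
        s=(pts[0]+pts[1])/2+9*ex+27*ey
        print("seat",col,np.round(s,1),"yaw",round(np.degrees(a),2),"pin gap",round(np.linalg.norm(d),1),"seat in base frame",np.round([(s-g)@e,(s-g)@n],1)); out[col]=(s,np.degrees(a))
    return out
E
python3 - <<'E'
from h import *
c=snap("wrist","w5")
pins(c,nests(c))
t=read_camera("top"); t={k:np.array(t[k]) for k in t}; t["image"]=cv2.imread("pics/top1.png")[:,:,::-1].copy()
print("top"); pins(t,nests(t))
E
```

```text
nest blue base centre [ 619.8 -142.9] yaw 0.05 size [138.3  90.3]
nest orange base centre [636.5   0.7] yaw 8.55 size [138.9  91.5]
seat blue [ 613.5 -142. ] yaw 0.05 pin gap 73.4 seat in base frame [-6.4  0.9]
seat orange [630.3  -0.8] yaw 8.5 pin gap 73.4 seat in base frame [-6.3 -0.5]
top
nest orange base centre [634.3  -2.2] yaw 8.84 size [136.7  93.6]
seat orange [626.9  -3.1] yaw 8.75 pin gap 74.6 seat in base frame [-7.4  0.2]
```

Run:
```python
from h import *
im=cv2.imread("pics/w5.png")[:,:,::-1]
h=cv2.cvtColor(cv2.GaussianBlur(im,(3,3),0),cv2.COLOR_RGB2HSV)
mw=cv2.inRange(h,(0,0,132),(180,21,255)); m=cv2.inRange(h,(50,110,70),(85,255,255))
for k in cv2.findContours(mw|m,cv2.RETR_EXTERNAL,cv2.CHAIN_APPROX_NONE)[0]:
    if cv2.contourArea(k)>300: print(cv2.boundingRect(k),cv2.contourArea(k))
print(h[65:85:2,160])
```

```text
(214, 254, 49, 93) 590.5
(27, 178, 45, 74) 519.5
(573, 111, 67, 84) 2932.5
(115, 64, 84, 16) 848.0
(111, 61, 109, 144) 10569.5
(399, 49, 101, 143) 10951.5
(248, 24, 111, 159) 11449.0
[[ 65 105 121]
 [ 66 131 115]
 [ 66 131 115]
 [ 66 131 115]
 [ 66 131 115]
 [ 66 131 115]
 [ 64  84 119]
 [ 30   3 159]
 [ 45   3 163]
 [ 30   2 162]]
```

```bash
sed -i 's/m=cv2.inRange(h,(lo,110,70),(hi,255,255))/m=cv2.inRange(h,(lo,60 if col=="green" else 90,70),(hi,255,255)); W=cv2.morphologyEx(mw|m,cv2.MORPH_CLOSE,np.ones((3,3),np.uint8))/; s/findContours(mw|m/findContours(W/' h.py
python3 - <<'E'
from h import *
c=snap("wrist","w5")
pins(c,nests(c))
t=read_camera("top"); t={k:np.array(t[k]) for k in t}; t["image"]=cv2.imread("pics/top1.png")[:,:,::-1].copy()
print("top"); pins(t,nests(t))
go(.426,.071,.15,12.7)
E
```

```text
nest blue base centre [ 619.8 -142.9] yaw 0.03 size [138.7  90.2]
nest orange base centre [636.7   0.7] yaw 8.57 size [139.2  91.8]
nest green base centre [610.5 144. ] yaw 2.32 size [138.8  90.6]
seat blue [ 613.4 -142.1] yaw 0.34 pin gap 73.5 seat in base frame [-6.4  0.8]
seat orange [ 6.302e+02 -6.000e-01] yaw 8.57 pin gap 73.6 seat in base frame [-6.6 -0.4]
seat green [604.3 142.5] yaw 2.55 pin gap 73.5 seat in base frame [-6.3 -1.3]
top
nest blue base centre [ 617.5 -145.6] yaw -0.21 size [ 93.3 141.6]
nest orange base centre [634.8  -2.1] yaw 8.84 size [137.7  93.6]
nest green base centre [608.7 141.5] yaw 2.52 size [137.1  93.9]
seat blue [ 610.1 -145.6] yaw -0.02 pin gap 73.2 seat in base frame [-7.4 -0.1]
seat orange [626.9  -3.1] yaw 8.75 pin gap 74.6 seat in base frame [-7.9  0.2]
seat green [601.1 140.6] yaw 2.52 pin gap 73.3 seat in base frame [-7.6 -0.6]
t=2.8 pos=[542.1  -6.8 271. ] yaw=-0.56 w=85.5 F=[0.5 0.7 0.3] | travel [-117.4  -76.5  120.6] turn [ -0.08  -0.3  -13.26]
```

```bash
python3 -m jog '[{"travel":[-30,-20,20],"turn":[0,0,-4.5]},{"travel":[-30,-20,25],"turn":[0,0,-4.5]},{"travel":[-30,-20,25],"turn":[0,0,-4.3]},{"travel":[-25,0,25],"turn":[0,0,0]},{"travel":[0,0,0],"turn":[0,0,0]}]' 30 40; python3 -c "
from h import *
go(.4155,.0705,.12,12.7)"
```

```text
t: 3.25
tool_pos: [0.4183, 0.0422, 0.1726]
eef_rot: [[0.973, 0.229, 0.008], [0.229, -0.973, 0.002], [0.009, 0.0, -1.0]]
wrist_force: [0.1, -0.8, 1.1]
width: 0.353
t=3.2 pos=[418.3  42.2 172.6] yaw=13.24 w=30.1 F=[ 0.1 -0.8  1.1] | travel [  3.3 -28.2  52.6] turn [ 0.02 -0.49  0.54]
```

```bash
python3 -m jog '[{"travel":[2,-15,25],"turn":[0,-0.4,0.5]},{"travel":[1,-12,25],"turn":[0,0,0]},{"travel":[0,-1,3],"turn":[0,0,0]},{"travel":[0,0,0],"turn":[0,0,0]}]'; python3 -c "
from h import *
go(.4155,.0705,.016,12.7)
c=snap('wrist','w6'); cart(c,'green',(.423,.072),yaw=12.7)"
```

```text
t: 3.65
tool_pos: [0.4174, 0.0702, 0.1224]
eef_rot: [[0.976, 0.219, 0.01], [0.219, -0.976, -0.001], [0.009, 0.003, -1.0]]
wrist_force: [0.1, 0.4, 0.2]
width: 0.352
t=3.6 pos=[417.4  70.2 122.4] yaw=12.63 w=30.0 F=[0.1 0.4 0.2] | travel [ -2.8  -1.  106.4] turn [ 0.16 -0.54 -0.07]
green xy [423.4  73. ] yaw 12.85 n 985 564 ext x [-48.3  53.3] y [-32.1  32.8]
```

View pics/w6.png

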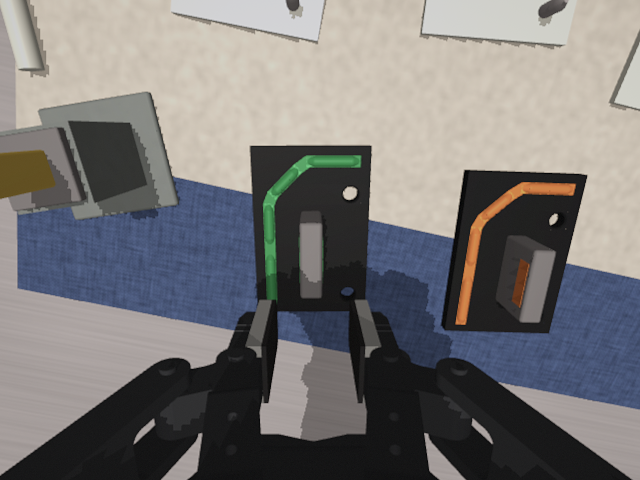

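```bash
python3 -m jog '[{"travel":[-1,0,30],"turn":[0,-0.4,0]},{"travel":[-1,0,30],"turn":[0,-0.2,0]},{"travel":[0,0,25],"turn":[0,0,0]},{"travel":[0,0,14],"turn":[0,0,0]},{"travel":[0,0,2],"turn":[0,0,0]}]'; python3 -c "
from h import *
go(.4155,.0710,.016,12.7)"
```

```text
t: 4.2
tool_pos: [0.4245, 0.0667, 0.0259]
eef_rot: [[0.976, 0.216, 0.014], [0.216, -0.976, -0.004], [0.013, 0.007, -1.0]]
wrist_force: [0.2, 0.3, -0.5]
width: 0.35
t=4.2 pos=[424.5  66.7  25.9] yaw=12.48 w=29.9 F=[ 0.2  0.3 -0.5] | travel [-8.  -6.2  9.8] turn [ 0.41 -0.74 -0.23]
```

```bash
python3 -m jog '[{"travel":[-5,-4,0],"turn":[0.4,-0.7,-0.2]},{"travel":[-3,-2,5],"turn":[0,0,0]},{"travel":[0,0,4],"turn":[0,0,0]},{"travel":[0,0,0],"turn":[0,0,0]}]'; python3 -c "
from h import *
go(.4155,.0710,.016,12.7)"
```

```text
t: 4.6
tool_pos: [0.4177, 0.0704, 0.0196]
eef_rot: [[0.976, 0.219, 0.005], [0.219, -0.976, 0.0], [0.005, 0.001, -1.0]]
wrist_force: [0.0, 0.1, 0.1]
width: 0.355
t=4.6 pos=[417.7  70.4  19.6] yaw=12.64 w=30.3 F=[0.  0.1 0.1] | travel [-2.  -1.1  3.6] turn [ 0.05 -0.28 -0.06]
```

```bash
python3 -m jog '[{"travel":[-2,-0.5,3],"turn":[0,-0.2,0]},{"travel":[0,0,0],"turn":[0,0,0]}]';python3 -m jog '[{"travel":[0,0,0],"turn":[0,0,0]},{"travel":[0,0,0],"turn":[0,0,0]},{"travel":[0,0,0],"turn":[0,0,0]},{"travel":[0,0,0],"turn":[0,0,0]}]' 0 60; python3 -c "
from h import *
go(.4155,.0710,.016,12.7)
c=snap('wrist','w7'); cart(c,'green',(.423,.072),yaw=12.7)"
```

```text
t: 4.8
tool_pos: [0.4158, 0.0704, 0.0169]
eef_rot: [[0.976, 0.219, 0.002], [0.219, -0.976, -0.001], [0.002, 0.001, -1.0]]
wrist_force: [1.0, -0.0, -0.2]
width: 0.354
t: 5.2
tool_pos: [0.4159, 0.0705, 0.0172]
eef_rot: [[0.976, 0.219, 0.003], [0.219, -0.976, -0.001], [0.002, 0.001, -1.0]]
wrist_force: [-0.1, 0.4, -0.4]
width: 0.151
t=5.2 pos=[415.9  70.5  17.2] yaw=12.66 w=12.9 F=[-0.1  0.4 -0.4] | travel [-0.3 -0.6  1.2] turn [ 0.08 -0.14 -0.04]
green xy [424.3  72.4] yaw 11.39 n 1704 1609 ext x [-28.4  53.8] y [-30.8  32.8]
```

View pics/w7.png

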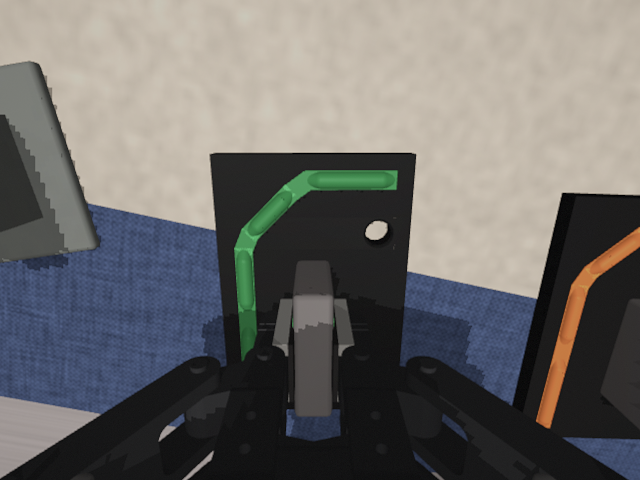

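```bash
python3 -m jog '[{"travel":[0,0,-15],"turn":[0,0,0]},{"travel":[0,0,-30],"turn":[0,0,0]},{"travel":[30,-8,-8],"turn":[0,0,3]},{"travel":[40,-10,0],"turn":[0,0,4]},{"travel":[40,-12,0],"turn":[0,0,3]}]'; python3 -c "
from h import *
go(.5958,.1423,.075,2.45)"
```

```text
t: 5.75
tool_pos: [0.5166, 0.1115, 0.071]
eef_rot: [[0.999, 0.051, -0.005], [0.051, -0.999, 0.004], [-0.004, -0.004, -1.0]]
wrist_force: [1.5, -0.6, -2.5]
width: 0.15
t=5.8 pos=[516.6 111.5  71. ] yaw=2.94 w=12.8 F=[ 1.5 -0.6 -2.5] | travel [ 80.7 -26.7  -4.3] turn [-0.22  0.25  0.48]
```

```bash
python3 -m jog '[{"travel":[30,-10,-2],"turn":[-0.2,0.2,0.3]},{"travel":[30,-10,-2],"turn":[0,0,0]},{"travel":[12,-4,0],"turn":[0,0,0]},{"travel":[2,0,0],"turn":[0,0,0]},{"travel":[0,0,0],"turn":[0,0,0]}]'; python3 -c "
from h import *
go(.5958,.1423,.075,2.45)
c=snap('wrist','w8'); go(.5958,.1423,.075,2.45)"
```

```text
t: 6.25
tool_pos: [0.5955, 0.1284, 0.0715]
eef_rot: [[0.998, 0.07, -0.005], [0.07, -0.997, 0.01], [-0.004, -0.011, -1.0]]
wrist_force: [0.6, -0.4, -2.7]
width: 0.154
t=6.2 pos=[595.5 128.4  71.5] yaw=4.03 w=13.2 F=[ 0.6 -0.4 -2.7] | travel [  1.3 -13.9  -3.3] turn [-0.61  0.23  1.58]
t=6.3 pos=[595.1 128.4  71.5] yaw=4.03 w=13.4 F=[ 0.  -0.8 -2.5] | travel [  1.6 -13.9  -3.3] turn [-0.62  0.24  1.58]
```

View pics/w8.png

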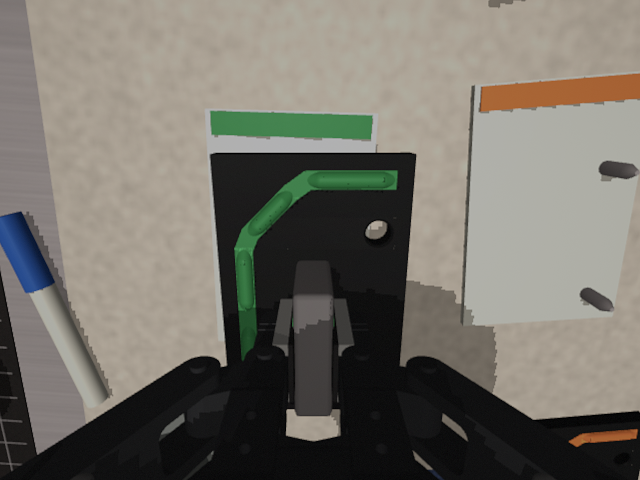

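```bash
python3 -m jog '[{"travel":[1,-8,-2],"turn":[-0.5,0.2,1]},{"travel":[0,-6,-1],"turn":[0,0,0.5]},{"travel":[0,0,0],"turn":[0,0,0]}]'; python3 -c "
from h import *
go(.5958,.1423,.075,2.45)"
```

```text
t: 6.6
tool_pos: [0.5939, 0.1276, 0.0752]
eef_rot: [[0.998, 0.068, -0.003], [0.068, -0.998, 0.013], [-0.002, -0.013, -1.0]]
wrist_force: [-0.0, -0.5, -2.7]
width: 0.15
t=6.6 pos=[593.9 127.6  75.2] yaw=3.90 w=12.8 F=[-0.  -0.5 -2.7] | travel [  2.9 -14.6   0.4] turn [-0.76  0.12  1.45]
```

```bash
python3 -c "
from h import *
o=get_obs();print(np.round(o['qpos'],3),np.round(o['dq'],3),np.round(o['tau'],1))"
python3 -m jog '[{"travel":[0,-10,0],"turn":[0,0,0]},{"travel":[0,-10,0],"turn":[0,0,0]}]'; python3 -c "
from h import *
go(.5958,.1423,.075,2.45)
o=get_obs();print(np.round(o['qpos'],3))"
```

```text
[ 0.067  0.438 -0.118  1.016  0.013  3.141] [-0.002 -0.013 -0.011 -0.002 -0.006  0.001] [  0.  -67.4  32.    0.    0.1  -0. ]
t: 6.8
tool_pos: [0.5928, 0.1387, 0.0761]
eef_rot: [[0.997, 0.083, -0.003], [0.083, -0.996, 0.02], [-0.001, -0.021, -1.0]]
wrist_force: [0.1, 0.0, -2.9]
width: 0.154
t=6.8 pos=[592.8 138.7  76.1] yaw=4.75 w=13.2 F=[ 0.1  0.  -2.9] | travel [ 3.3 -3.3  1.2] turn [-1.18  0.09  2.3 ]
[ 0.082  0.438 -0.115  1.019  0.021  3.141]
```

```bash
python3 -m jog '[{"travel":[-40,10,0],"turn":[0,0,-2]},{"travel":[-40,10,0],"turn":[0,0,-2]},{"travel":[-35,10,0],"turn":[0,0,0]},{"travel":[-35,10,0],"turn":[0,0,0]},{"travel":[-5,0,15],"turn":[0,0,0]}]'; python3 -c "
from h import *
go(.43,.072,.0185,11)"
```

```text
t: 7.3
tool_pos: [0.4405, 0.081, 0.0602]
eef_rot: [[0.987, 0.161, 0.001], [0.161, -0.987, 0.022], [0.004, -0.021, -1.0]]
wrist_force: [0.6, -0.1, -2.5]
width: 0.151
t=7.3 pos=[440.5  81.   60.2] yaw=9.25 w=12.9 F=[ 0.6 -0.1 -2.5] | travel [-12.    8.1  41.5] turn [-1.23 -0.28 -1.74]
```

```bash
python3 -m jog '[{"travel":[-10,6,15],"turn":[-1.2,-0.2,-1.5]},{"travel":[-2,2,15],"turn":[0,0,0]},{"travel":[0,0,9],"turn":[0,0,0]},{"travel":[0,0,0],"turn":[0,0,0]}]'; python3 -c "
from h import *
go(.43,.072,.0185,11)"
```

```text
t: 7.7
tool_pos: [0.4279, 0.0721, 0.0204]
eef_rot: [[0.982, 0.189, 0.003], [0.189, -0.982, 0.001], [0.003, -0.0, -1.0]]
wrist_force: [-0.4, -0.7, -3.2]
width: 0.149
t=7.7 pos=[427.9  72.1  20.4] yaw=10.90 w=12.8 F=[-0.4 -0.7 -3.2] | travel [2.1 0.5 1.9] turn [-0.02 -0.18 -0.1 ]
```

```bash
python3 -m jog '[{"travel":[0,0,2.5],"turn":[0,0,0]},{"travel":[0,0,0.5],"turn":[0,0,0]}]'; python3 -m jog '[{"travel":[0,0,0],"turn":[0,0,0]},{"travel":[0,0,0],"turn":[0,0,0]},{"travel":[0,0,-15],"turn":[0,0,0]},{"travel":[0,0,-35],"turn":[0,0,0]},{"travel":[0,0,-45],"turn":[0,0,8.5]}]' 30; python3 -m jog '[{"travel":[0,0,-45],"turn":[0,0,8.5]},{"travel":[0,0,-45],"turn":[0,0,8.5]},{"travel":[0,0,-45],"turn":[0,0,8.5]},{"travel":[0,0,-20],"turn":[0,0,8.5]},{"travel":[0,0,0],"turn":[0,0,8.5]}]' ;python3 -c "
from h import *
go(.43,.072,.0185,11)
o=get_obs();print(np.round(o['qpos'],3))"
```

```text
t: 7.9
tool_pos: [0.4289, 0.0725, 0.018]
eef_rot: [[0.982, 0.19, 0.004], [0.19, -0.982, 0.001], [0.004, -0.0, -1.0]]
wrist_force: [1.1, 0.2, -4.2]
width: 0.152
t: 8.4
tool_pos: [0.4274, 0.0727, 0.1131]
eef_rot: [[0.999, 0.042, -0.002], [0.042, -0.999, 0.002], [-0.002, -0.002, -1.0]]
wrist_force: [1.3, -0.4, 0.8]
width: 0.356
t: 8.9
tool_pos: [0.3785, -0.0817, 0.2826]
eef_rot: [[0.864, -0.502, 0.042], [-0.503, -0.856, 0.119], [-0.024, -0.124, -0.992]]
wrist_force: [1.7, -0.7, -0.5]
width: 0.353
t=8.9 pos=[378.5 -81.7 282.6] yaw=-30.21 w=30.1 F=[ 1.7 -0.7 -0.5] | travel [ -26.6 -124.7  282.4] turn [ -7.3   -1.28 -41.24]
[-0.528 -0.035 -0.197  1.433  0.124  3.141]
```

```bash
for i in 1 2 3 4 5; do python3 -m jog '[{"travel":[0,0,0],"turn":[0,0,-8.5]},{"travel":[0,0,0],"turn":[0,0,-8.5]},{"travel":[0,0,0],"turn":[0,0,-8.5]},{"travel":[0,0,0],"turn":[0,0,-8.5]},{"travel":[0,0,0],"turn":[0,0,-8.5]}]' >/dev/null; done ;python3 -c "
from h import *
go(.43,.02,.3,180)
o=get_obs();print(np.round(o['qpos'],3))"
```

```text
t=11.4 pos=[377.7 -88.5 296.6] yaw=-176.08 w=30.0 F=[-0.4  0.8 -0.2] | travel [-59.6 104.1  11.4] turn [5.79 4.17 4.13]
[-0.545 -0.055 -0.18   1.44   0.124 -0.617]
```

```bash
python3 -m jog '[{"travel":[-20,35,3],"turn":[2,1.5,2]},{"travel":[-20,35,3],"turn":[2,1.5,2]},{"travel":[-15,30,3],"turn":[1,1,0]},{"travel":[-5,5,0],"turn":[0,0,0]},{"travel":[0,0,0],"turn":[0,0,0]}]' ;python3 -c "
from h import *
go(.43,.02,.3,180)
c=snap('wrist','w9'); nn=pins(c,nests(c))
for col,g,y in (('green',(.437,.074),12),('orange',(.433,-.074),10),('blue',(.422,-.264),9)): cart(c,col,g,yaw=y)
"
```

```text
t: 11.9
tool_pos: [0.4355, 0.0187, 0.2993]
eef_rot: [[-1.0, -0.009, 0.007], [-0.009, 1.0, 0.008], [-0.007, 0.008, -1.0]]
wrist_force: [0.1, -0.4, -0.4]
width: 0.35
t=11.9 pos=[435.5  18.7 299.3] yaw=-179.48 w=29.9 F=[ 0.1 -0.4 -0.4] | travel [ 5.5  1.3 -0.7] turn [0.44 0.41 0.52]
skip blue ((660.8512573242188, 367.0350341796875), (374.03753662109375, 165.81204223632812), 48.63105773925781)
skip blue ((353.757568359375, 173.19674682617188), (226.0945587158203, 420.7789611816406), 0.6695165634155273)
skip blue ((555.0217895507812, -251.0411376953125), (223.22560119628906, 660.3718872070312), 76.19319915771484)
nest orange base centre [635.5   2.2] yaw 7.33 size [139.6  89.3]
nest green base centre [608.2 143.6] yaw 2.41 size [135.8  91. ]
seat orange [636.   -7.9] yaw 1.61 pin gap 69.2 seat in base frame [ -0.7 -10.1]
seat green [606.2 141.9] yaw 1.2 pin gap 80.0 seat in base frame [-2.1 -1.7]
green xy [436.1  74.3] yaw 11.17 n 445 181 ext x [-52.9  53.9] y [-32.   32.8]
orange xy [436.8 -70.3] yaw 10.86 n 523 215 ext x [-53.1  54.4] y [-32.6  33.5]
blue xy [ 427.7 -262.2] yaw 9.16 n 462 183 ext x [-53.1  53.7] y [-31.8  32.9]
```

View pics/w9.png

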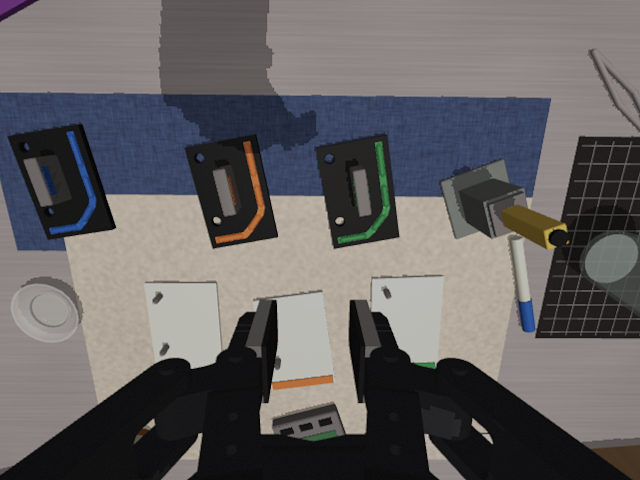

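```bash
python3 -m jog '[{"travel":[5,20,50],"turn":[0.4,0.4,-5.5]},{"travel":[0,15,50],"turn":[0,0,-5]},{"travel":[0,15,40],"turn":[0,0,0]},{"travel":[0,4,20],"turn":[0,0,0]},{"travel":[0,0,0],"turn":[0,0,0]}]' ;python3 -c "
from h import *
go(.4286,.0727,.1,-169)"
```

```text
t: 12.45
tool_pos: [0.4249, 0.0664, 0.1407]
eef_rot: [[-0.982, -0.191, 0.007], [-0.191, 0.982, -0.001], [-0.007, -0.002, -1.0]]
wrist_force: [0.1, -0.3, 0.5]
width: 0.35
t=12.4 pos=[424.9  66.4 140.7] yaw=-169.00 w=29.9 F=[ 0.1 -0.3  0.5] | travel [-4.5  5.6 40.7] turn [-0.13  0.4   0.  ]
```

```bash
python3 -m jog '[{"travel":[-4,4,30],"turn":[0,0.4,0]},{"travel":[-1,2,20],"turn":[0,0,0]},{"travel":[0,0,10],"turn":[0,0,0]},{"travel":[0,0,0],"turn":[0,0,0]}]' ;python3 -c "
from h import *
go(.4286,.0727,.017,-169)"
```

```text
t: 12.85
tool_pos: [0.4316, 0.069, 0.084]
eef_rot: [[-0.983, -0.185, 0.007], [-0.185, 0.983, -0.003], [-0.007, -0.004, -1.0]]
wrist_force: [0.7, 0.3, -0.2]
width: 0.351
t=12.8 pos=[431.6  69.   84. ] yaw=-169.31 w=30.0 F=[ 0.7  0.3 -0.2] | travel [ 2.7  4.4 67. ] turn [-0.23  0.37 -0.31]
```

```bash
python3 -m jog '[{"travel":[2,4,20],"turn":[-0.2,0.3,0]},{"travel":[0,1,15],"turn":[0,0,0]},{"travel":[0,0,10],"turn":[0,0,0]},{"travel":[0,0,0],"turn":[0,0,0]}]' ;python3 -c "
from h import *
go(.4286,.0727,.017,-169)"
```

```text
t: 13.25
tool_pos: [0.4328, 0.0712, 0.0433]
eef_rot: [[-0.983, -0.182, 0.01], [-0.182, 0.983, -0.001], [-0.01, -0.002, -1.0]]
wrist_force: [-0.7, 0.4, -0.3]
width: 0.355
t=13.2 pos=[432.8  71.2  43.3] yaw=-169.50 w=30.3 F=[-0.7  0.4 -0.3] | travel [ 4.1  2.3 26.3] turn [-0.13  0.55 -0.5 ]
```

```bash
python3 -m jog '[{"travel":[4,2,10],"turn":[-0.1,0.5,0.5]},{"travel":[0,0,10],"turn":[0,0,0]},{"travel":[0,0,5],"turn":[0,0,0]},{"travel":[0,0,0],"turn":[0,0,0]}]' ;python3 -c "
from h import *
go(.4286,.0727,.017,-169)"
```

```text
t: 13.65
tool_pos: [0.4297, 0.072, 0.0184]
eef_rot: [[-0.985, -0.172, 0.003], [-0.172, 0.985, -0.0], [-0.003, -0.001, -1.0]]
wrist_force: [0.1, -1.4, 0.1]
width: 0.352
t=13.7 pos=[429.7  72.   18.4] yaw=-170.08 w=30.0 F=[ 0.1 -1.4  0.1] | travel [1.  0.9 1.4] turn [-0.06  0.18 -1.08]
```

```bash
python3 -m jog '[{"travel":[1,1,1],"turn":[0,0.1,-1]},{"travel":[0,0,0],"turn":[0,0,0]}]' >/dev/null;python3 -m jog '[{"travel":[0,0,0],"turn":[0,0,0]},{"travel":[0,0,0],"turn":[0,0,0]},{"travel":[0,0,0],"turn":[0,0,0]},{"travel":[0,0,0],"turn":[0,0,0]}]' 0 60;python3 -m jog '[{"travel":[0,0,-15],"turn":[0,0,0]},{"travel":[0,0,-30],"turn":[0,0,0]},{"travel":[-20,5,-8],"turn":[0,0,2]},{"travel":[-40,10,0],"turn":[0,0,3]},{"travel":[-40,10,0],"turn":[0,0,3]}]' ; python3 -c "
from h import *
go(.5962,.1426,.075,-177.55)"
```

```text
t: 14.25
tool_pos: [0.4286, 0.073, 0.0177]
eef_rot: [[-0.982, -0.191, 0.002], [-0.191, 0.982, -0.001], [-0.002, -0.001, -1.0]]
wrist_force: [0.2, -0.1, -1.8]
width: 0.15
t: 14.75
tool_pos: [0.5206, 0.112, 0.072]
eef_rot: [[-0.999, -0.047, -0.004], [-0.047, 0.999, -0.001], [0.004, -0.001, -1.0]]
wrist_force: [2.0, 0.6, -2.8]
width: 0.154
t=14.8 pos=[520.6 112.   72. ] yaw=-177.31 w=13.1 F=[ 2.   0.6 -2.8] | travel [-76.9  27.   -3.4] turn [-0.05 -0.24  0.24]
```

```bash
python3 -m jog '[{"travel":[-30,10,-2],"turn":[0,-0.2,0]},{"travel":[-30,10,-1],"turn":[0,0,0]},{"travel":[-14,6,0],"turn":[0,0,0]},{"travel":[0,0,0],"turn":[0,0,0]},{"travel":[0,0,0],"turn":[0,0,0]}]' ; python3 -c "
from h import *
go(.5961,.14245,.060,-177.55)"
```

```text
t: 15.25
tool_pos: [0.5991, 0.1443, 0.0721]
eef_rot: [[-0.999, -0.046, -0.002], [-0.046, 0.999, -0.001], [0.002, -0.001, -1.0]]
wrist_force: [-0.5, -0.1, -2.7]
width: 0.151
t=15.2 pos=[599.1 144.3  72.1] yaw=-177.36 w=12.9 F=[-0.5 -0.1 -2.7] | travel [ 3.1 -1.7 12.2] turn [-0.04 -0.12  0.19]
```

```bash
python3 -m jog '[{"travel":[3,-1.5,10],"turn":[0,-0.1,0]},{"travel":[0,0,2],"turn":[0,0,0]},{"travel":[0,0,0],"turn":[0,0,0]}]' ; python3 -c "
from h import *
go(.5961,.14245,.055,-177.55)
snap('wrist','w10');snap('top','top10');snap('scene','sc10')
c=cv2.imread('pics/sc10.png')[300:400,240:380];cv2.imwrite('pics/sc10c.png',cv2.resize(c,None,fx=5,fy=5))"
```

```text
t: 15.55
tool_pos: [0.5933, 0.1415, 0.0587]
eef_rot: [[-0.999, -0.046, -0.003], [-0.046, 0.999, -0.001], [0.003, -0.001, -1.0]]
wrist_force: [0.3, 0.4, -3.0]
width: 0.153
t=15.6 pos=[593.3 141.5  58.7] yaw=-177.39 w=13.1 F=[ 0.3  0.4 -3. ] | travel [-2.9  0.8  3.7] turn [-0.06 -0.15  0.16]
```

View pics/w10.png

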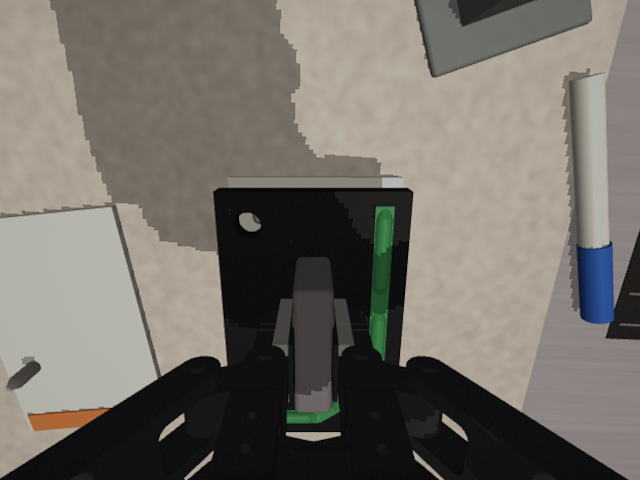

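View pics/sc10.png

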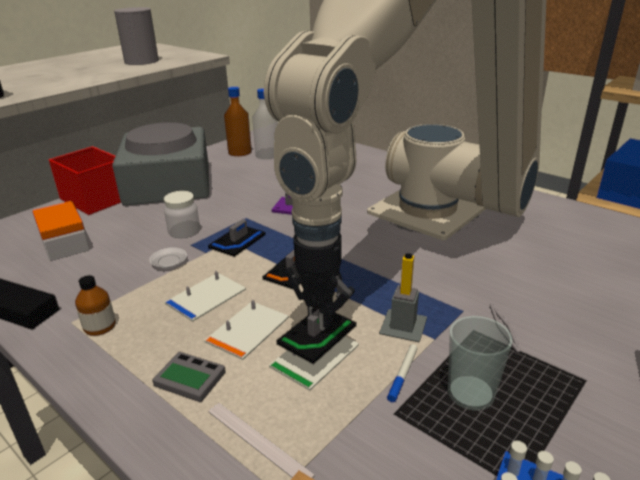

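```bash
python3 -m jog '[{"travel":[-2.5,0.8,3],"turn":[0,-0.1,0]},{"travel":[0,0,0],"turn":[0,0,0]},{"travel":[0,0,0],"turn":[0,0,0]}]' ; python3 -c "
from h import *
go(.5961,.14245,.055,-177.55)
c=snap('wrist','w11')
o=get_obs();tx=np.array(o['eef_rot'])[:,0];s=np.array([.6042,.143]);a=np.radians(2.45);ex=np.array([np.cos(a),np.sin(a)]);ey=np.array([-ex[1],ex[0]])
for lx in(-46,28):
  for z in(.006,.027): print(lx,z,proj(c,[*(s+ex*lx/1000-ey*.027),z]))
C=c['image'][180:260,200:300,::-1];cv2.imwrite('pics/w11c.png',cv2.resize(C,None,fx=6,fy=6))"
```

```text
t: 16.0
tool_pos: [0.597, 0.1427, 0.0568]
eef_rot: [[-0.999, -0.045, 0.002], [-0.045, 0.999, -0.001], [-0.002, -0.001, -1.0]]
wrist_force: [0.1, 0.2, -3.3]
width: 0.149
t=16.0 pos=[597.  142.7  56.8] yaw=-177.39 w=12.8 F=[ 0.1  0.2 -3.3] | travel [ 0.9 -0.2  1.8] turn [-0.05  0.09  0.16]
-46 0.006 [259.9648921  202.21149216]
-46 0.027 [253.94978208 211.22439731]
28 0.006 [265.06647284 328.98417688]
28 0.027 [260.25510706 349.76533545]
```

View pics/w11c.png

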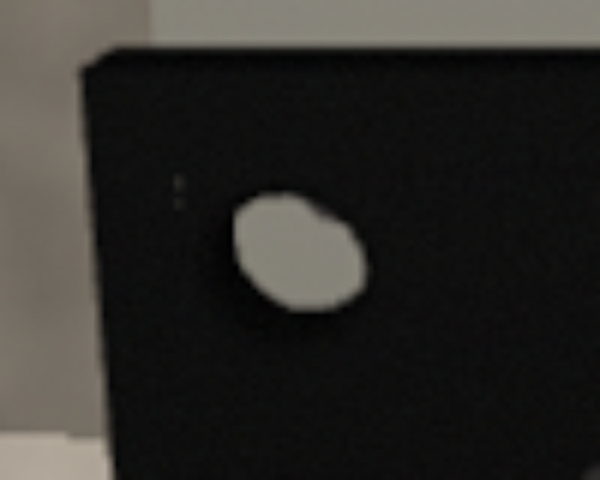

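```bash
cat >> h.py <<'E'
def inhand(c,u,v,zt,lx=-46,ly=-27,off=.008):
    """compare an observed hole centre (top rim at height zt) with the prediction for a flipped grip"""
    o=get_obs(); E=np.array(o["eef_rot"]); p=np.array(o["tool_pos"]); ex=-E[:2,0]/np.linalg.norm(E[:2,0]); ey=np.array([-ex[1],ex[0]])
    obs=ray(c,u,v,zt); d=(obs-p[:2]); print("hole rel TCP in cart axes mm",np.round([d@ex*1000,d@ey*1000],1),"expect",lx+off*1000,ly)
E
python3 -c "
from h import *
c=read_camera('wrist');c={k:np.array(c[k]) for k in c}
m=cv2.inRange(cv2.cvtColor(c['image'],cv2.COLOR_RGB2GRAY),50,255)[205:240,225:275]
k,l,st,ce=cv2.connectedComponentsWithStats(m);print(st,ce)
inhand(c,250.3,222,.0568-.0177+.010)
inhand(c,250.3,222,.0568-.0177+.005)"
```

```text
[[   0    0   50   35 1417]
 [  14    7   22   20  333]] [[24.55963303 17.06139732]
 [24.24624625 16.73873874]]
hole rel TCP in cart axes mm [-39.3 -25. ] expect -38.0 -27
hole rel TCP in cart axes mm [-38.1 -25.9] expect -38.0 -27
```

```bash
python3 -m jog '[{"travel":[0.9,-0.4,5],"turn":[0,0,0.1]},{"travel":[0,0,5],"turn":[0,0,0]},{"travel":[0,0,0],"turn":[0,0,0]}]' ; python3 -c "
from h import *
go(.5959,.1422,.0237,-177.55)"
```

```text
t: 16.4
tool_pos: [0.5959, 0.1422, 0.0458]
eef_rot: [[-0.999, -0.044, 0.001], [-0.044, 0.999, -0.001], [-0.001, -0.001, -1.0]]
wrist_force: [-0.1, 0.0, -3.5]
width: 0.151
t=16.4 pos=[595.9 142.2  45.8] yaw=-177.50 w=12.9 F=[-0.1  0.  -3.5] | travel [ 0.   0.  22.1] turn [-0.05  0.08  0.05]
```

```bash
python3 -m jog '[{"travel":[0,0,3],"turn":[0,0,0]},{"travel":[0,0,3],"turn":[0,0,0]},{"travel":[0,0,0],"turn":[0,0,0]}]' ; python3 -c "
from h import *
go(.5959,.1422,.0237,-177.55)"
```

```text
t: 16.7
tool_pos: [0.5958, 0.1421, 0.039]
eef_rot: [[-0.999, -0.044, 0.001], [-0.044, 0.999, -0.001], [-0.001, -0.001, -1.0]]
wrist_force: [-0.5, -0.6, -3.9]
width: 0.155
t=16.7 pos=[595.8 142.1  39. ] yaw=-177.50 w=13.3 F=[-0.5 -0.6 -3.9] | travel [-0.1  0.1 15.3] turn [-0.05  0.05  0.05]
```

```bash
python3 -m jog '[{"travel":[0,0,4],"turn":[0,0,0]},{"travel":[0,0,4],"turn":[0,0,0]},{"travel":[0,0,3],"turn":[0,0,0]},{"travel":[0,0,1],"turn":[0,0,0]}]' ; python3 -c "
from h import *
go(.5959,.1422,.0237,-177.55)"
```

```text
t: 17.1
tool_pos: [0.5959, 0.1422, 0.026]
eef_rot: [[-0.999, -0.044, 0.001], [-0.044, 0.999, -0.001], [-0.001, -0.001, -1.0]]
wrist_force: [0.8, -0.9, -2.9]
width: 0.151
t=17.1 pos=[595.9 142.2  26. ] yaw=-177.50 w=12.9 F=[ 0.8 -0.9 -2.9] | travel [-0.   0.   2.3] turn [-0.05  0.06  0.05]
```

```bash
python3 -m jog '[{"travel":[0,0,2],"turn":[0,0,0]},{"travel":[0,0,0.5],"turn":[0,0,0]},{"travel":[0,0,0],"turn":[0,0,0]}]' ;python3 -m jog '[{"travel":[0,0,0],"turn":[0,0,0]},{"travel":[0,0,0],"turn":[0,0,0]},{"travel":[0,0,-15],"turn":[0,0,0]},{"travel":[0,0,-35],"turn":[0,0,0]},{"travel":[30,0,-45],"turn":[0,0,0]}]' 30;python3 -m jog '[{"travel":[40,-20,-45],"turn":[0,0,0]},{"travel":[40,-40,-30],"turn":[0,0,0]},{"travel":[30,-40,-30],"turn":[0,0,0]},{"travel":[10,-20,0],"turn":[0,0,0]},{"travel":[0,0,0],"turn":[0,0,0]}]'; python3 -c "
from h import *
go(.430,-.072,.1,-169.2)
c=snap('wrist','w12')
for col,g,y in (('orange',(.4375,-.0705),10.8),('blue',(.428,-.262),9.3)): cart(c,col,g,yaw=y)
cart(c,'green',(.604,.143),zb=.006,yaw=2.5)"
```

```text
t: 17.4
tool_pos: [0.596, 0.1422, 0.0238]
eef_rot: [[-0.999, -0.044, 0.002], [-0.044, 0.999, -0.001], [-0.002, -0.001, -1.0]]
wrist_force: [0.1, 0.1, -3.4]
width: 0.156
t: 17.9
tool_pos: [0.5679, 0.1406, 0.1133]
eef_rot: [[-0.999, -0.043, -0.005], [-0.043, 0.999, -0.001], [0.005, -0.001, -1.0]]
wrist_force: [1.1, 1.0, 1.2]
width: 0.348
t: 18.4
tool_pos: [0.4709, 0.0334, 0.208]
eef_rot: [[-0.999, -0.046, 0.008], [-0.046, 0.999, -0.002], [-0.008, -0.003, -1.0]]
wrist_force: [-0.7, 0.1, -0.6]
width: 0.352
t=18.4 pos=[470.9  33.4 208. ] yaw=-177.35 w=30.0 F=[-0.7  0.1 -0.6] | travel [  46.6 -103.1  108. ] turn [-0.2   0.44 -8.15]
orange xy [437.  -70.3] yaw 10.8 n 847 335 ext x [-53.1  54.2] y [-32.3  33.2]
few 386 0 792
blue xy [ 428. -262.] yaw 9.3 n 386 0 ext x [-24.4  52.6] y [ 3.  32.9]
few 524 0 546
green xy [604. 143.] yaw 2.5 n 524 0 ext x [-54.8  24.9] y [ 2.2 32.7]
```

View pics/w12.png

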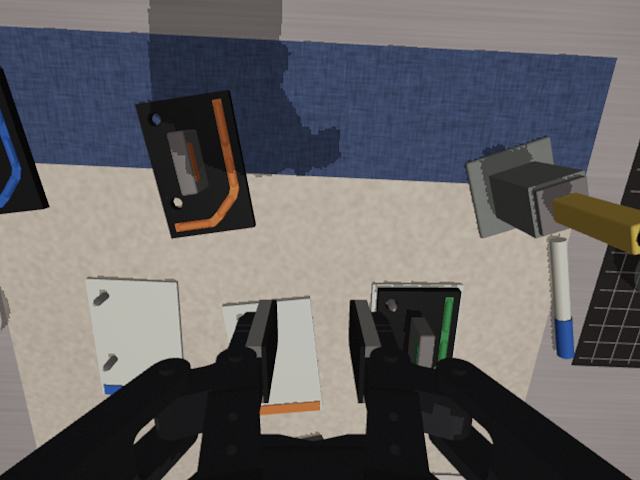

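```bash
python3 -m jog '[{"travel":[15,-35,20],"turn":[-0.2,0.4,-4]},{"travel":[15,-35,30],"turn":[0,0,-4]},{"travel":[8,-25,30],"turn":[0,0,0]},{"travel":[0,0,10],"turn":[0,0,0]},{"travel":[0,0,0],"turn":[0,0,0]}]'; python3 -c "
from h import *
go(.4291,-.0721,.07,-169.2)"
```

```text
t: 18.95
tool_pos: [0.4476, -0.0642, 0.1158]
eef_rot: [[-0.981, -0.194, 0.006], [-0.194, 0.981, 0.002], [-0.007, 0.001, -1.0]]
wrist_force: [-0.5, -0.1, 0.6]
width: 0.354
t=18.9 pos=[447.6 -64.2 115.8] yaw=-168.81 w=30.3 F=[-0.5 -0.1  0.6] | travel [20.  -4.2 45.7] turn [0.03 0.38 0.39]
```

```bash
python3 -m jog '[{"travel":[15,-4,20],"turn":[0,0.3,0.3]},{"travel":[5,0,20],"turn":[0,0,0]},{"travel":[0,0,5],"turn":[0,0,0]},{"travel":[0,0,0],"turn":[0,0,0]}]'; python3 -c "
from h import *
go(.4291,-.0721,.0175,-169.2)"
```

```text
t: 19.35
tool_pos: [0.4325, -0.0692, 0.0722]
eef_rot: [[-0.981, -0.192, 0.005], [-0.192, 0.981, 0.001], [-0.005, -0.0, -1.0]]
wrist_force: [-0.3, -0.0, 1.1]
width: 0.347
t=19.4 pos=[432.5 -69.2  72.2] yaw=-168.91 w=29.6 F=[-0.3 -0.   1.1] | travel [ 4.2 -2.1 54.7] turn [-0.02  0.29  0.29]
```

```bash
python3 -m jog '[{"travel":[4,-2,12],"turn":[0,0.2,0.2]},{"travel":[0,0,10],"turn":[0,0,0]},{"travel":[0,0,0],"turn":[0,0,0]}]'; python3 -c "
from h import *
go(.4291,-.0721,.0175,-169.2)"
```

```text
t: 19.65
tool_pos: [0.4313, -0.0715, 0.0507]
eef_rot: [[-0.982, -0.191, 0.005], [-0.191, 0.982, -0.001], [-0.005, -0.002, -1.0]]
wrist_force: [-0.7, -0.2, 0.8]
width: 0.351
t=19.6 pos=[431.3 -71.5  50.7] yaw=-169.00 w=30.0 F=[-0.7 -0.2  0.8] | travel [ 2.4 -0.1 33.2] turn [-0.13  0.27  0.2 ]
```

```bash
python3 -m jog '[{"travel":[2,0,12],"turn":[-0.1,0.2,0.2]},{"travel":[0,0,12],"turn":[0,0,0]},{"travel":[0,0,7],"turn":[0,0,0]},{"travel":[0,0,0],"turn":[0,0,0]}]'; python3 -c "
from h import *
go(.4291,-.0721,.0175,-169.2)"
```

```text
t: 20.05
tool_pos: [0.4305, -0.072, 0.0193]
eef_rot: [[-0.982, -0.187, 0.003], [-0.187, 0.982, -0.001], [-0.003, -0.001, -1.0]]
wrist_force: [-0.0, -0.4, -0.4]
width: 0.354
t=20.1 pos=[430.5 -72.   19.3] yaw=-169.20 w=30.3 F=[-0.  -0.4 -0.4] | travel [1.4 0.2 1.8] turn [-0.06  0.15 -0.  ]
```

```bash
python3 -m jog '[{"travel":[1.4,0,1.5],"turn":[0,0.1,0]},{"travel":[0,0,0],"turn":[0,0,0]}]' >/dev/null;python3 -m jog '[{"travel":[0,0,0],"turn":[0,0,0]},{"travel":[0,0,0],"turn":[0,0,0]},{"travel":[0,0,0],"turn":[0,0,0]},{"travel":[0,0,0],"turn":[0,0,0]}]' 0 60; python3 -m jog '[{"travel":[0,0,-15],"turn":[0,0,0]},{"travel":[0,0,-30],"turn":[0,0,0]},{"travel":[-20,5,-8],"turn":[0,0,1]},{"travel":[-40,10,0],"turn":[0,0,1]},{"travel":[-40,10,0],"turn":[0,0,0]}]' ; python3 -c "
from h import *
go(.6222,-.0018,.072,-171.4)"
```

```text
t: 20.65
tool_pos: [0.4296, -0.0725, 0.019]
eef_rot: [[-0.982, -0.187, 0.002], [-0.187, 0.982, -0.001], [-0.002, -0.002, -1.0]]
wrist_force: [0.2, 1.0, -2.6]
width: 0.154
t: 21.15
tool_pos: [0.5216, -0.0309, 0.0737]
eef_rot: [[-0.989, -0.147, -0.002], [-0.147, 0.989, -0.001], [0.002, -0.0, -1.0]]
wrist_force: [-0.3, -0.4, -2.7]
width: 0.149
t=21.1 pos=[521.6 -30.9  73.7] yaw=-171.55 w=12.8 F=[-0.3 -0.4 -2.7] | travel [-103.7   14.     1.5] turn [-0.02 -0.13 -0.15]
```

```bash
python3 -m jog '[{"travel":[-40,6,0],"turn":[0,-0.1,-0.1]},{"travel":[-40,5,0],"turn":[0,0,0]},{"travel":[-20,3,2],"turn":[0,0,0]},{"travel":[0,0,8],"turn":[0,0,0]},{"travel":[0,0,0],"turn":[0,0,0]}]' ; python3 -c "
from h import *
go(.6220,-.0024,.055,-171.4)"
```

```text
t: 21.65
tool_pos: [0.6253, 0.0018, 0.0609]
eef_rot: [[-0.988, -0.152, -0.001], [-0.152, 0.988, 0.0], [0.001, 0.0, -1.0]]
wrist_force: [-0.5, 0.6, -2.4]
width: 0.151
t=21.6 pos=[625.3   1.8  60.9] yaw=-171.28 w=12.9 F=[-0.5  0.6 -2.4] | travel [ 3.9 -3.7  5.9] turn [ 0.02 -0.05  0.12]
```

```bash
python3 -m jog '[{"travel":[3.5,-3.3,3],"turn":[0,0,0.1]},{"travel":[0,0,3],"turn":[0,0,0]},{"travel":[0,0,0],"turn":[0,0,0]}]' ; python3 -c "
from h import *
go(.6220,-.0024,.047,-171.4)
c=snap('wrist','w13'); cv2.imwrite('pics/w13c.png',cv2.resize(c['image'][150:290,160:300,::-1],None,fx=4,fy=4))
go(.6220,-.0024,.047,-171.4)"
```

```text
t: 21.95
tool_pos: [0.6195, -0.0029, 0.0543]
eef_rot: [[-0.989, -0.149, -0.003], [-0.149, 0.989, 0.0], [0.003, 0.001, -1.0]]
wrist_force: [0.1, -0.5, -2.3]
width: 0.155
t=21.9 pos=[619.5  -2.9  54.3] yaw=-171.44 w=13.2 F=[ 0.1 -0.5 -2.3] | travel [-2.5  0.2  7.2] turn [ 0.05 -0.19 -0.04]
t=22.0 pos=[619.6  -3.   54.5] yaw=-171.45 w=13.0 F=[-0.1 -0.6 -2.9] | travel [-2.5  0.2  7.5] turn [ 0.04 -0.18 -0.05]
```

View pics/w13c.png

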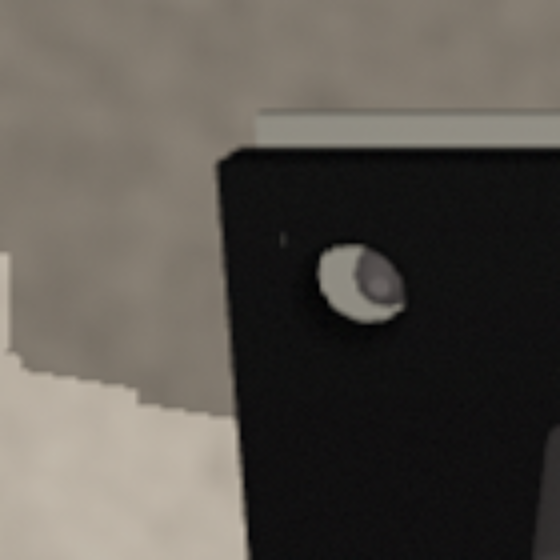

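```bash
python3 -c "
from h import *
c=read_camera('wrist');c={k:np.array(c[k]) for k in c}
inhand(c,255,221,.027,off=.0077)
inhand(c,250.5,221,.0545-.0185+.005,off=.0077)"
python3 -m jog '[{"travel":[-2.3,0.2,3],"turn":[0,-0.1,0]},{"travel":[0,0,0],"turn":[0,0,0]},{"travel":[0,0,0],"turn":[0,0,0]}]' ; python3 -c "
from h import *
go(.6220,-.0024,.047,-171.4)
c=snap('wrist','w14'); cv2.imwrite('pics/w14c.png',cv2.resize(c['image'][150:290,160:300,::-1],None,fx=4,fy=4))"
```

```text
hole rel TCP in cart axes mm [-35.2 -26.3] expect -38.3 -27
hole rel TCP in cart axes mm [-38.7 -26. ] expect -38.3 -27
t: 22.35
tool_pos: [0.6225, -0.0026, 0.0525]
eef_rot: [[-0.989, -0.148, 0.001], [-0.148, 0.989, 0.0], [-0.001, 0.0, -1.0]]
wrist_force: [0.1, 0.3, -2.7]
width: 0.15
t=22.4 pos=[622.5  -2.6  52.5] yaw=-171.47 w=12.8 F=[ 0.1  0.3 -2.7] | travel [0.5 0.3 5.5] turn [ 0.01  0.05 -0.07]
```

View pics/w14c.png

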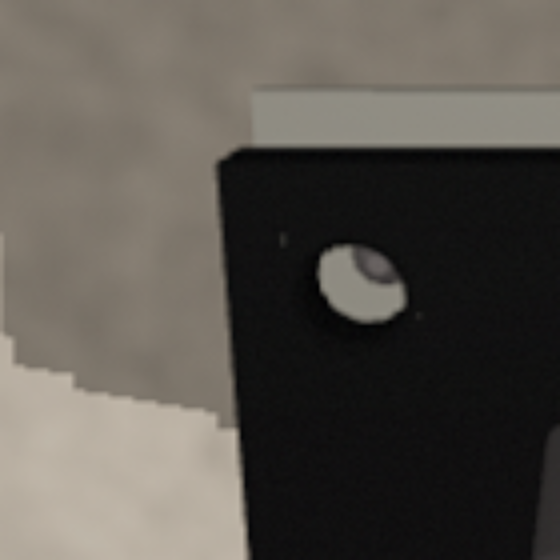

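```bash
python3 -m jog '[{"travel":[0,0,4],"turn":[0,0,0]},{"travel":[0,0,4],"turn":[0,0,0]},{"travel":[0,0,3],"turn":[0,0,0]},{"travel":[0,0,0],"turn":[0,0,0]}]' ; python3 -c "
from h import *
go(.6225,-.0026,.025,-171.4)"
```

```text
t: 22.8
tool_pos: [0.6225, -0.0025, 0.0403]
eef_rot: [[-0.989, -0.149, 0.001], [-0.149, 0.989, 0.0], [-0.001, 0.0, -1.0]]
wrist_force: [0.1, 0.3, -3.4]
width: 0.153
t=22.8 pos=[622.5  -2.5  40.3] yaw=-171.45 w=13.1 F=[ 0.1  0.3 -3.4] | travel [-0.  -0.1 15.3] turn [ 0.02  0.04 -0.05]
```

```bash
python3 -m jog '[{"travel":[0,0,4],"turn":[0,0,0]},{"travel":[0,0,4],"turn":[0,0,0]},{"travel":[0,0,4],"turn":[0,0,0]},{"travel":[0,0,2],"turn":[0,0,0]},{"travel":[0,0,0],"turn":[0,0,0]}]' ; python3 -c "
from h import *
go(.6225,-.0026,.025,-171.4)"
```

```text
t: 23.3
tool_pos: [0.6225, -0.0024, 0.0249]
eef_rot: [[-0.989, -0.149, 0.0], [-0.149, 0.989, 0.0], [-0.001, 0.0, -1.0]]
wrist_force: [-1.1, 0.2, -1.3]
width: 0.15
t=23.3 pos=[622.5  -2.4  24.9] yaw=-171.45 w=12.8 F=[-1.1  0.2 -1.3] | travel [ 0.  -0.2 -0.1] turn [ 0.02  0.03 -0.05]
```

Seated (supporting force appears). Release, go to view blue.

```bash
python3 -m jog '[{"travel":[0,0,0],"turn":[0,0,0]},{"travel":[0,0,0],"turn":[0,0,0]},{"travel":[0,0,-15],"turn":[0,0,0]},{"travel":[0,0,-35],"turn":[0,0,0]},{"travel":[20,-10,-45],"turn":[0,0,0]}]' 30;python3 -m jog '[{"travel":[30,-35,-45],"turn":[0,0,0]},{"travel":[30,-40,-30],"turn":[0,0,0]},{"travel":[30,-40,-10],"turn":[0,0,0]},{"travel":[30,-40,0],"turn":[0,0,0]},{"travel":[20,-10,0],"turn":[0,0,0]}]'; python3 -m jog '[{"travel":[0,0,0],"turn":[0,0,0]},{"travel":[0,0,0],"turn":[0,0,0]}]';python3 -c "
from h import *
go(.4208,-.2635,.07,-170.7)
c=snap('wrist','w15')
cart(c,'blue',(.428,-.262),yaw=9.3)
cart(c,'orange',(.630,-.001),zb=.006,yaw=8.6)"
```

```text
t: 23.8
tool_pos: [0.603, -0.0144, 0.1175]
eef_rot: [[-0.989, -0.15, -0.007], [-0.15, 0.989, 0.002], [0.007, 0.003, -1.0]]
wrist_force: [1.1, -0.2, 0.8]
width: 0.352
t: 24.3
tool_pos: [0.4995, -0.1871, 0.1996]
eef_rot: [[-0.988, -0.156, 0.008], [-0.156, 0.988, -0.005], [-0.007, -0.006, -1.0]]
wrist_force: [-0.5, -0.5, 0.3]
width: 0.349
t: 24.5
tool_pos: [0.4979, -0.1896, 0.2012]
eef_rot: [[-0.989, -0.151, 0.01], [-0.151, 0.989, -0.006], [-0.009, -0.007, -1.0]]
wrist_force: [0.1, 0.4, -0.1]
width: 0.35
t=24.5 pos=[ 497.9 -189.6  201.2] yaw=-171.33 w=29.9 F=[ 0.1  0.4 -0.1] | travel [ 88.5 -60.5 130.9] turn [-0.43  0.5  -0.63]
blue xy [ 428.2 -263.4] yaw 9.08 n 568 328 ext x [-52.9  53.6] y [-31.7  32.3]
few 518 0 597
orange xy [630.  -1.] yaw 8.6 n 518 0 ext x [-54.8  62.6] y [ 3.1 32.8]
```

View pics/w15.png

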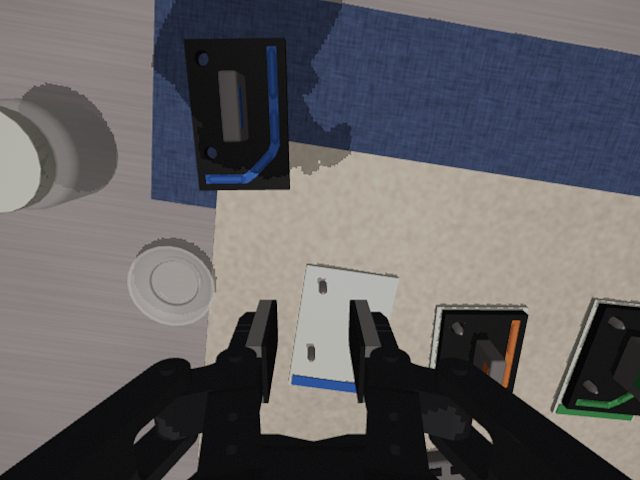

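```bash
python3 -m jog '[{"travel":[30,-22,30],"turn":[-0.4,0.5,-0.5]},{"travel":[30,-20,30],"turn":[0,0,0]},{"travel":[25,-16,30],"turn":[0,0,0]},{"travel":[2,0,20],"turn":[0,0,0]},{"travel":[0,0,0],"turn":[0,0,0]}]'; python3 -c "
from h import *
go(.4203,-.2640,.055,-170.8)"
```

```text
t: 25.05
tool_pos: [0.425, -0.259, 0.0881]
eef_rot: [[-0.985, -0.17, 0.004], [-0.17, 0.985, -0.001], [-0.004, -0.002, -1.0]]
wrist_force: [-0.5, 1.1, 0.9]
width: 0.351
t=25.1 pos=[ 425.  -259.    88.1] yaw=-170.19 w=30.0 F=[-0.5  1.1  0.9] | travel [ 5.6 -4.  33.1] turn [-0.12  0.21  0.61]
```

```bash
python3 -m jog '[{"travel":[5,-4,15],"turn":[-0.1,0.2,0.6]},{"travel":[0,0,14],"turn":[0,0,0]},{"travel":[0,0,0],"turn":[0,0,0]}]'; python3 -c "
from h import *
go(.4203,-.2640,.0185,-170.8)"
```

```text
t: 25.35
tool_pos: [0.4243, -0.2626, 0.0604]
eef_rot: [[-0.986, -0.164, 0.002], [-0.164, 0.986, -0.001], [-0.002, -0.001, -1.0]]
wrist_force: [0.4, 0.1, 0.9]
width: 0.351
t=25.4 pos=[ 424.3 -262.6   60.4] yaw=-170.56 w=29.9 F=[0.4 0.1 0.9] | travel [ 4.3 -0.6 41.9] turn [-0.08  0.1   0.24]
```

```bash
python3 -m jog '[{"travel":[4,-1,14],"turn":[0,0.1,0.2]},{"travel":[0,0,14],"turn":[0,0,0]},{"travel":[0,0,10],"turn":[0,0,0]},{"travel":[0,0,1],"turn":[0,0,0]}]'; python3 -c "
from h import *
go(.4203,-.2640,.0185,-170.8)"
```

```text
t: 25.75
tool_pos: [0.4259, -0.2639, 0.0251]
eef_rot: [[-0.986, -0.166, 0.005], [-0.166, 0.986, -0.005], [-0.004, -0.006, -1.0]]
wrist_force: [0.3, 0.2, -0.3]
width: 0.347
t=25.8 pos=[ 425.9 -263.9   25.1] yaw=-170.42 w=29.6 F=[ 0.3  0.2 -0.3] | travel [5.6 0.9 6.5] turn [-0.35  0.25  0.38]
```

```bash
python3 -m jog '[{"travel":[5,0.5,3],"turn":[-0.3,0.2,0.3]},{"travel":[0,0,1],"turn":[0,0,0]},{"travel":[0,0,0],"turn":[0,0,0]}]'; python3 -c "
from h import *
go(.4203,-.2640,.0185,-170.8)"
```

```text
t: 26.05
tool_pos: [0.4219, -0.2644, 0.0225]
eef_rot: [[-0.987, -0.162, 0.002], [-0.162, 0.987, -0.002], [-0.002, -0.002, -1.0]]
wrist_force: [0.7, 0.2, 0.3]
width: 0.349
t=26.1 pos=[ 421.9 -264.4   22.5] yaw=-170.67 w=29.8 F=[0.7 0.2 0.3] | travel [1.5 0.6 4. ] turn [-0.11  0.1   0.13]
```

```bash
python3 -m jog '[{"travel":[1.5,0.5,3.5],"turn":[-0.1,0.1,0.1]},{"travel":[0,0,0],"turn":[0,0,0]},{"travel":[0,0,0],"turn":[0,0,0]}]'; python3 -m jog '[{"travel":[0,0,0],"turn":[0,0,0]},{"travel":[0,0,0],"turn":[0,0,0]},{"travel":[0,0,0],"turn":[0,0,0]},{"travel":[0,0,0],"turn":[0,0,0]}]' 0 60; python3 -m jog '[{"travel":[0,0,-15],"turn":[0,0,0]},{"travel":[0,0,-30],"turn":[0,0,0]},{"travel":[-20,8,-8],"turn":[0,0,2]},{"travel":[-35,20,0],"turn":[0,0,3]},{"travel":[-35,20,0],"turn":[0,0,3]}]' ; python3 -c "
from h import *
go(.605,-.1435,.072,-179.8)"
```

```text
t: 26.35
tool_pos: [0.4204, -0.2645, 0.0194]
eef_rot: [[-0.987, -0.16, 0.001], [-0.16, 0.987, -0.001], [-0.001, -0.001, -1.0]]
wrist_force: [0.0, 0.2, -0.7]
width: 0.349
t: 26.75
tool_pos: [0.4205, -0.2646, 0.0197]
eef_rot: [[-0.987, -0.16, 0.001], [-0.16, 0.987, -0.001], [-0.001, -0.001, -1.0]]
wrist_force: [-0.0, -0.5, 0.4]
width: 0.151
t: 27.25
tool_pos: [0.5028, -0.207, 0.0733]
eef_rot: [[-1.0, -0.01, -0.003], [-0.01, 1.0, 0.001], [0.003, 0.001, -1.0]]
wrist_force: [0.7, -0.6, -2.9]
width: 0.149
t=27.2 pos=[ 502.8 -207.    73.3] yaw=-179.44 w=12.7 F=[ 0.7 -0.6 -2.9] | travel [-102.8   62.5    1. ] turn [ 0.07 -0.18  0.36]
```

```bash
python3 -m jog '[{"travel":[-35,20,0],"turn":[0,-0.1,0.3]},{"travel":[-35,20,0],"turn":[0,0,0]},{"travel":[-25,18,5],"turn":[0,0,0]},{"travel":[-2,4,10],"turn":[0,0,0]},{"travel":[0,0,0],"turn":[0,0,0]}]' ; python3 -c "
from h import *
go(.603,-.1431,.056,-179.8)"
```

```text
t: 27.75
tool_pos: [0.6053, -0.138, 0.0553]
eef_rot: [[-1.0, -0.006, -0.003], [-0.006, 1.0, 0.002], [0.003, 0.002, -1.0]]
wrist_force: [-0.4, 0.5, -2.9]
width: 0.153
t=27.8 pos=[ 605.3 -138.    55.3] yaw=-179.64 w=13.1 F=[-0.4  0.5 -2.9] | travel [ 2.4 -5.  -0.7] turn [ 0.14 -0.18  0.16]
```

```bash
python3 -m jog '[{"travel":[1,-4.5,0],"turn":[0.1,-0.1,0.1]},{"travel":[0,0,0],"turn":[0,0,0]},{"travel":[0,0,0],"turn":[0,0,0]}]' ; python3 -c "
from h import *
go(.6055,-.1431,.056,-179.8)
c=snap('wrist','w16'); cv2.imwrite('pics/w16c.png',cv2.resize(c['image'][150:290,160:300,::-1],None,fx=4,fy=4))"
```

```text
t: 28.05
tool_pos: [0.602, -0.1443, 0.0551]
eef_rot: [[-1.0, -0.003, -0.003], [-0.003, 1.0, 0.001], [0.003, 0.001, -1.0]]
wrist_force: [-0.2, 0.7, -3.1]
width: 0.153
t=28.1 pos=[ 602.  -144.3   55.1] yaw=-179.84 w=13.0 F=[-0.2  0.7 -3.1] | travel [-3.5  1.2 -0.9] turn [ 0.04 -0.2  -0.04]
```

View pics/w16c.png

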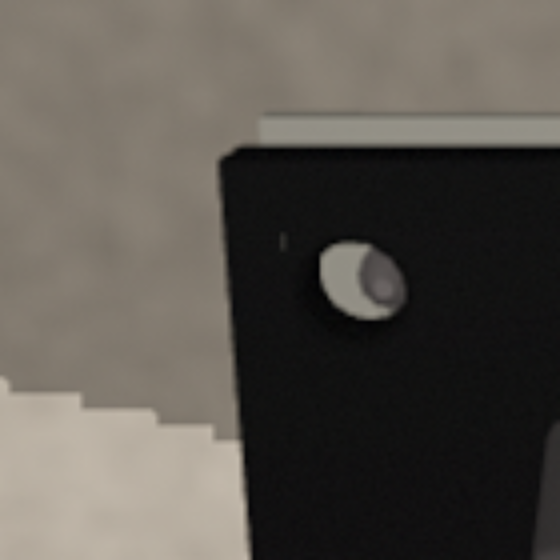

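```bash
python3 -c "
from h import *
c=read_camera('wrist');c={k:np.array(c[k]) for k in c}
inhand(c,255.8,222,.027,off=.0077)
inhand(c,250.7,220,.0551-.0197+.005,off=.0077)"
python3 -m jog '[{"travel":[-3.5,1,1],"turn":[0,-0.1,0]},{"travel":[0,0,0],"turn":[0,0,0]},{"travel":[0,0,0],"turn":[0,0,0]}]'
```

```text
hole rel TCP in cart axes mm [-34.5 -26.1] expect -38.3 -27
hole rel TCP in cart axes mm [-38.7 -26.2] expect -38.3 -27
t: 28.45
tool_pos: [0.6059, -0.1442, 0.055]
eef_rot: [[-1.0, -0.001, -0.0], [-0.001, 1.0, 0.0], [0.0, 0.0, -1.0]]
wrist_force: [-0.3, -0.0, -2.2]
width: 0.152
```

```bash
python3 -m jog '[{"travel":[0,0.3,4],"turn":[0,0,0.1]},{"travel":[0,0,4],"turn":[0,0,0]},{"travel":[0,0,4],"turn":[0,0,0]},{"travel":[0,0,1],"turn":[0,0,0]}]' ; python3 -c "
from h import *
go(.606,-.144,.0257,-179.8)"
```

```text
t: 28.85
tool_pos: [0.6058, -0.1436, 0.0409]
eef_rot: [[-1.0, 0.0, -0.0], [0.0, 1.0, 0.0], [0.0, 0.0, -1.0]]
wrist_force: [-0.6, -0.0, -2.8]
width: 0.151
t=28.9 pos=[ 605.8 -143.6   40.9] yaw=179.98 w=12.9 F=[-0.6 -0.  -2.8] | travel [-0.2 -0.4 15.2] turn [ 0.01 -0.   -0.22]
```

```bash
python3 -m jog '[{"travel":[0,-0.2,3],"turn":[0,0,-0.2]},{"travel":[0,0,4],"turn":[0,0,0]},{"travel":[0,0,4],"turn":[0,0,0]},{"travel":[0,0,2.5],"turn":[0,0,0]},{"travel":[0,0,0],"turn":[0,0,0]}]' ; python3 -c "
from h import *
go(.606,-.144,.0257,-179.8)"
```

```text
t: 29.35
tool_pos: [0.6058, -0.1438, 0.0258]
eef_rot: [[-1.0, -0.004, -0.0], [-0.004, 1.0, 0.0], [0.0, 0.0, -1.0]]
wrist_force: [-0.3, 0.9, -2.5]
width: 0.154
t=29.4 pos=[ 605.8 -143.8   25.8] yaw=-179.79 w=13.2 F=[-0.3  0.9 -2.5] | travel [-0.2 -0.2  0.1] turn [ 0.02 -0.02  0.01]
```

```bash
python3 -m jog '[{"travel":[0,0,0],"turn":[0,0,0]},{"travel":[0,0,0],"turn":[0,0,0]},{"travel":[0,0,-15],"turn":[0,0,0]},{"travel":[0,0,-35],"turn":[0,0,0]},{"travel":[20,10,-45],"turn":[0,0,0]}]' 30;python3 -m jog '[{"travel":[30,30,-45],"turn":[0,0,0]},{"travel":[30,40,-40],"turn":[0,0,0]},{"travel":[30,40,-40],"turn":[0,0,0]},{"travel":[30,40,0],"turn":[0,0,0]},{"travel":[20,20,0],"turn":[0,0,0]}]'; python3 -m jog '[{"travel":[0,0,0],"turn":[0,0,0]},{"travel":[0,0,0],"turn":[0,0,0]}]';python3 -c "
from h import *
go(.42,.02,.3,180)
c=snap('wrist','w17');snap('top','top17')"
```

```text
t: 29.85
tool_pos: [0.5848, -0.134, 0.1182]
eef_rot: [[-1.0, -0.003, -0.008], [-0.003, 1.0, 0.003], [0.008, 0.003, -1.0]]
wrist_force: [-0.7, 0.3, 0.1]
width: 0.352
t: 30.35
tool_pos: [0.4637, 0.013, 0.2277]
eef_rot: [[-1.0, 0.002, 0.006], [0.002, 1.0, 0.0], [-0.006, 0.0, -1.0]]
wrist_force: [0.0, 0.1, 1.1]
width: 0.355
t: 30.55
tool_pos: [0.4618, 0.0153, 0.2301]
eef_rot: [[-1.0, -0.002, 0.011], [-0.002, 1.0, -0.0], [-0.011, -0.0, -1.0]]
wrist_force: [0.7, -0.2, -0.3]
width: 0.353
t=30.6 pos=[461.8  15.3 230.1] yaw=-179.89 w=30.1 F=[ 0.7 -0.2 -0.3] | travel [ 41.    4.7 -70.3] turn [-0.01  0.61  0.11]
```

View pics/w17.png

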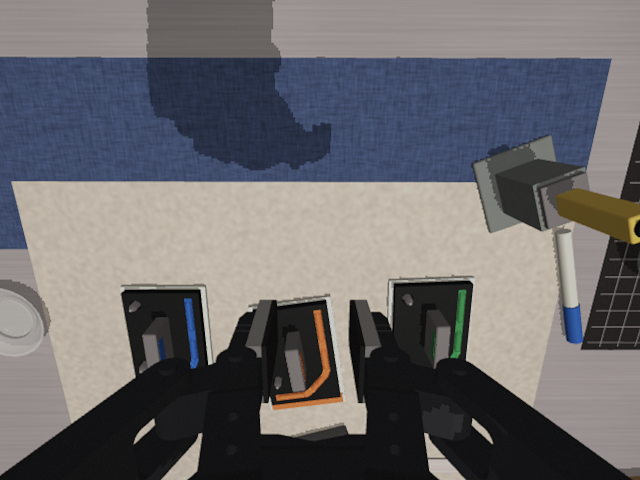

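View pics/top17.png

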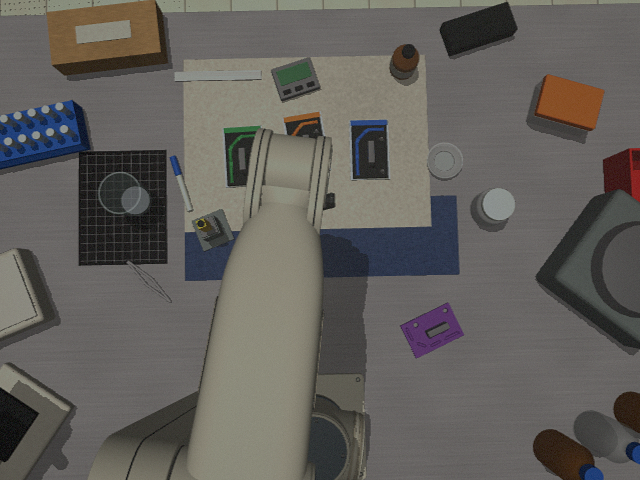

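```bash
python3 -m jog '[{"travel":[5,35,-30],"turn":[0,0.5,0]},{"travel":[5,40,-30],"turn":[0,0,0]},{"travel":[5,40,-25],"turn":[0,0,0]},{"travel":[5,40,-10],"turn":[0,0,0]},{"travel":[0,20,0],"turn":[0,0,0]}]' 45; python3 -m jog '[{"travel":[0,0,0],"turn":[0,0,0]},{"travel":[0,0,0],"turn":[0,0,0]}]';python3 -c "
from h import *
go(.444,.217,.2,180)
c=snap('wrist','w18')"
```

```text
t: 31.15
tool_pos: [0.4473, 0.1895, 0.3252]
eef_rot: [[-1.0, 0.013, -0.005], [0.013, 1.0, -0.0], [0.005, -0.0, -1.0]]
wrist_force: [0.6, 0.6, -0.5]
width: 0.528
t: 31.35
tool_pos: [0.4491, 0.1908, 0.3241]
eef_rot: [[-1.0, 0.011, -0.006], [0.011, 1.0, -0.0], [0.006, -0.0, -1.0]]
wrist_force: [1.0, -0.8, 0.9]
width: 0.524
t=31.4 pos=[449.1 190.8 324.1] yaw=179.37 w=44.8 F=[ 1.  -0.8  0.9] | travel [  4.7  26.2 124.1] turn [-0.02 -0.33 -0.63]
```

View pics/w18.png

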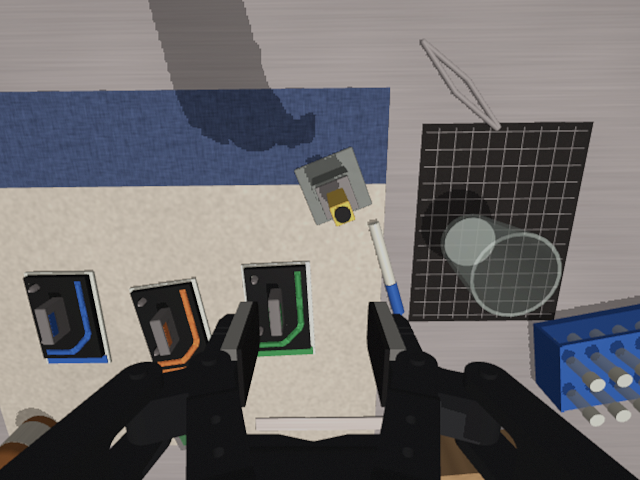

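```bash
python3 -c "
from h import *
c=read_camera('wrist');c={k:np.array(c[k]) for k in c}
im=c['image']; h=cv2.cvtColor(im,cv2.COLOR_RGB2HSV)
cv2.imwrite('pics/w18c.png',cv2.resize(im[140:240,285:385,::-1],None,fx=6,fy=6,interpolation=cv2.INTER_CUBIC))
P=np.array([ray(c,*p,.006) for p in [(295,171),(350,148),(371,205),(317,224)]])*1000
r=cv2.minAreaRect(P.astype(np.float32));print(np.round(P,1),r)
print('pen top',ray(c,343,214,.152))
"
```

```text
[[423.4 170. ]
 [397.3 235.6]
 [465.9 262.8]
 [489.3 195.9]] ((444.6391906738281, 216.30088806152344), (73.72882080078125, 70.74520874023438), 21.599729537963867)
pen top [0.44377096 0.21673511]
```

View pics/w18c.png

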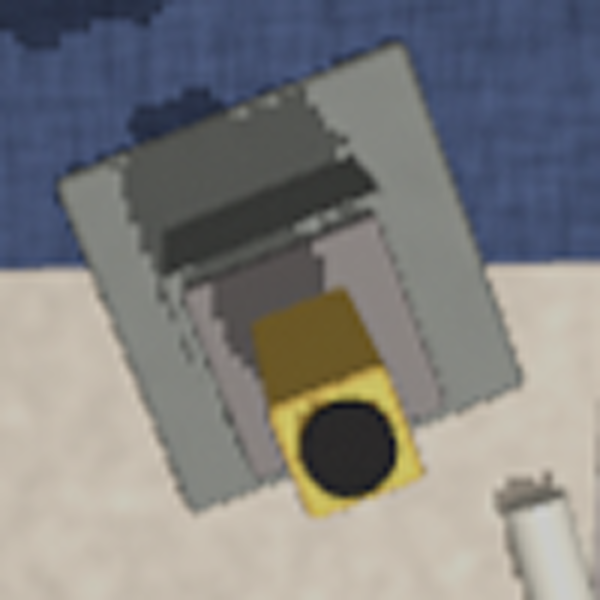

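```bash
python3 -m jog '[{"travel":[2,8,25],"turn":[0,-0.3,-7]},{"travel":[2,8,25],"turn":[0,0,-7]},{"travel":[0,8,25],"turn":[0,0,-7]},{"travel":[0,3,20],"turn":[0,0,-1.5]},{"travel":[0,0,0],"turn":[0,0,0]}]'; python3 -m jog '[{"travel":[0,0,0],"turn":[0,0,0]}]';python3 -c "
from h import *
go(.4442,.2165,.2,-158)"
```

```text
t: 31.95
tool_pos: [0.4429, 0.2108, 0.225]
eef_rot: [[-0.926, -0.376, -0.001], [-0.376, 0.926, -0.001], [0.002, -0.001, -1.0]]
wrist_force: [-0.9, -0.1, -0.0]
width: 0.524
t: 32.05
tool_pos: [0.4432, 0.2099, 0.2253]
eef_rot: [[-0.927, -0.374, -0.002], [-0.374, 0.927, -0.002], [0.002, -0.001, -1.0]]
wrist_force: [0.1, -0.0, 1.5]
width: 0.533
t=32.0 pos=[443.2 209.9 225.3] yaw=-158.02 w=45.5 F=[ 0.1 -0.   1.5] | travel [-3.5  5.8 25.3] turn [-0.05 -0.12 -0.02]
```

```bash
python3 -m jog '[{"travel":[-3,5.5,10],"turn":[0,-0.1,0]},{"travel":[0,0,10],"turn":[0,0,0]},{"travel":[0,0,0],"turn":[0,0,0]},{"travel":[0,0,0],"turn":[0,0,0]}]';python3 -c "
from h import *
go(.4442,.2165,.094,-158)
c=snap('wrist','w19');print('pen top',ray(c,*proj(c,[.4442,.2165,.152]),.152),proj(c,[.4442,.2165,.152]))"
```

```text
t: 32.45
tool_pos: [0.4457, 0.2155, 0.206]
eef_rot: [[-0.929, -0.37, 0.003], [-0.37, 0.929, -0.0], [-0.003, -0.001, -1.0]]
wrist_force: [0.7, -0.2, -0.0]
width: 0.527
t=32.5 pos=[445.7 215.5 206. ] yaw=-158.28 w=45.0 F=[ 0.7 -0.2 -0. ] | travel [  1.4   1.6 111.9] turn [-0.08  0.18 -0.28]
pen top [0.4442 0.2165] [315.21713389 267.96025902]
```

View pics/w19.png

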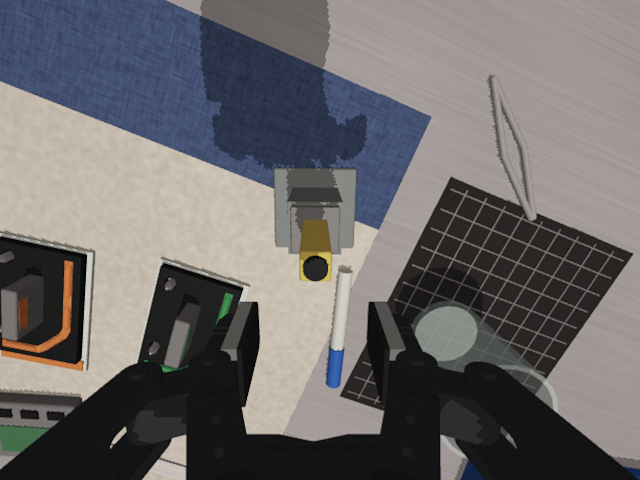

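```bash
python3 -m jog '[{"travel":[1,1.5,25],"turn":[0,0.2,0]},{"travel":[0,0,20],"turn":[0,0,0]},{"travel":[0,0,0],"turn":[0,0,0]}]';python3 -c "
from h import *
go(.4442,.2165,.094,-158)"
```

```text
t: 32.8
tool_pos: [0.4452, 0.2168, 0.1615]
eef_rot: [[-0.929, -0.37, 0.004], [-0.37, 0.929, -0.001], [-0.003, -0.002, -1.0]]
wrist_force: [-0.5, 0.4, -0.9]
width: 0.526
t=32.8 pos=[445.2 216.8 161.5] yaw=-158.28 w=44.9 F=[-0.5  0.4 -0.9] | travel [ 1.3  0.2 67.5] turn [-0.11  0.18 -0.28]
```

```bash
python3 -m jog '[{"travel":[1,0,20],"turn":[-0.1,0.2,-0.2]},{"travel":[0,0,20],"turn":[0,0,0]},{"travel":[0,0,0],"turn":[0,0,0]}]';python3 -c "
from h import *
go(.4442,.2165,.094,-158)"
```

```text
t: 33.1
tool_pos: [0.4457, 0.2169, 0.1237]
eef_rot: [[-0.928, -0.374, 0.003], [-0.374, 0.928, 0.001], [-0.003, -0.0, -1.0]]
wrist_force: [-0.3, 0.1, 0.4]
width: 0.527
t=33.1 pos=[445.7 216.9 123.7] yaw=-158.06 w=45.0 F=[-0.3  0.1  0.4] | travel [ 1.7  0.2 29.7] turn [-0.02  0.18 -0.06]
```

```bash
python3 -m jog '[{"travel":[1.5,0,15],"turn":[0,0.2,0]},{"travel":[0,0,13],"turn":[0,0,0]},{"travel":[0,0,0],"turn":[0,0,0]}]' >/dev/null; python3 -m jog '[{"travel":[0.5,0,1],"turn":[0,0,0]},{"travel":[0,0,0],"turn":[0,0,0]}]';python3 -c "
from h import *
go(.4442,.2165,.094,-158)"
```

```text
t: 33.6
tool_pos: [0.4473, 0.2172, 0.1014]
eef_rot: [[-0.928, -0.374, 0.007], [-0.374, 0.928, 0.002], [-0.007, -0.001, -1.0]]
wrist_force: [-0.5, -0.7, 0.6]
width: 0.53
t=33.6 pos=[447.3 217.2 101.4] yaw=-158.06 w=45.3 F=[-0.5 -0.7  0.6] | travel [3.2 0.5 7.3] turn [-0.07  0.41 -0.06]
```

```bash
python3 -m jog '[{"travel":[3,0.5,4],"turn":[-0.1,0.4,0]},{"travel":[0,0,2],"turn":[0,0,0]},{"travel":[0,0,0],"turn":[0,0,0]}]' >/dev/null;python3 -c "
from h import *
go(.4442,.2165,.094,-158)"
```

```text
t=33.9 pos=[444.9 216.8  96.8] yaw=-158.05 w=45.0 F=[ 0.4 -0.2 -0.2] | travel [ 0.8 -0.   2.8] turn [ 0.02  0.14 -0.05]
```

```bash
python3 -m jog '[{"travel":[0.8,0,2],"turn":[0,0.1,0]},{"travel":[0,0,0],"turn":[0,0,0]}]' >/dev/null; python3 -m jog '[{"travel":[0,0,0],"turn":[0,0,0]},{"travel":[0,0,0],"turn":[0,0,0]},{"travel":[0,0,0],"turn":[0,0,0]},{"travel":[0,0,0],"turn":[0,0,0]},{"travel":[0,0,0],"turn":[0,0,0]}]' 0 90;python3 -c "
from h import *
go(.4442,.2165,.094,-158)"
```

```text
t: 34.6
tool_pos: [0.4441, 0.2165, 0.0948]
eef_rot: [[-0.928, -0.374, 0.0], [-0.374, 0.928, 0.001], [-0.001, 0.0, -1.0]]
wrist_force: [-0.0, -0.3, 1.3]
width: 0.198
t=34.6 pos=[444.1 216.5  94.8] yaw=-158.06 w=16.9 F=[-0.  -0.3  1.3] | travel [-0.1  0.   0.8] turn [ 0.02  0.03 -0.06]
```

```bash
python3 -m jog '[{"travel":[0,0,-10],"turn":[0,0,0]},{"travel":[0,0,-15],"turn":[0,0,0]},{"travel":[0,0,-15],"turn":[0,0,0]},{"travel":[0,0,0],"turn":[0,0,0]}]';python3 -c "
from h import *
go(.4441,.2165,.19,-158)"
```

```text
t: 35.0
tool_pos: [0.4437, 0.2163, 0.1371]
eef_rot: [[-0.928, -0.374, -0.001], [-0.374, 0.928, 0.0], [0.001, 0.001, -1.0]]
wrist_force: [0.2, 0.3, -1.8]
width: 0.197
t=35.0 pos=[443.7 216.3 137.1] yaw=-158.06 w=16.9 F=[ 0.2  0.3 -1.8] | travel [ -0.4   0.1 -52.9] turn [ 0.03 -0.06 -0.06]
```

```bash
cat >> h.py <<'E'
CART={"green":(.6040,.1425,2.5),"orange":(.6304,-.0012,8.55),"blue":(.6138,-.1438,.2)}
PEN=.0828
def pen(col,lx,ly,ztip):
    """remaining move to put pen tip at cart-frame (lx,ly) mm, tip height ztip (mm, bench)"""
    x,y,a=CART[col]; r=np.radians(a); ex=np.array([np.cos(r),np.sin(r)]); ey=np.array([-ex[1],ex[0]])
    P=np.array([x,y])+(ex*lx+ey*ly)/1000; o=get_obs(); p=np.array(o["tool_pos"]); d=p[:2]-[x,y]
    print(col,"tip now at cart",np.round([d@ex*1000,d@ey*1000],1),"tip z",round((p[2]-PEN)*1000,1))
    go(P[0],P[1],ztip/1000+PEN,a-180)
E
python3 -m jog '[{"travel":[0,0,-30],"turn":[0,0,0]},{"travel":[0,0,-20],"turn":[0,0,0]},{"travel":[-25,-5,0],"turn":[0,0,5]},{"travel":[-30,-5,0],"turn":[0,0,5]},{"travel":[-30,-5,0],"turn":[0,0,5]}]';python3 -m jog '[{"travel":[0,0,0],"turn":[0,0,4.5]},{"travel":[0,0,0],"turn":[0,0,0]}]';python3 -c "
from h import *
pen('green',-48,29,60)
snap('wrist','w20');snap('scene','sc20')"
```

```text
t: 35.5
tool_pos: [0.528, 0.2265, 0.1894]
eef_rot: [[-0.993, -0.115, -0.002], [-0.115, 0.993, 0.0], [0.002, 0.0, -1.0]]
wrist_force: [0.1, 0.7, -1.6]
width: 0.197
t: 35.7
tool_pos: [0.5312, 0.2263, 0.1874]
eef_rot: [[-1.0, -0.031, -0.002], [-0.031, 1.0, -0.0], [0.002, -0.0, -1.0]]
wrist_force: [-0.1, 0.4, -0.4]
width: 0.195
green tip now at cart [-69.1  86.9] tip z 104.6
t=35.7 pos=[531.2 226.3 187.4] yaw=-178.25 w=16.7 F=[-0.1  0.4 -0.4] | travel [-21.9 -57.6  44.6] turn [-0.01 -0.14 -0.75]
```

View pics/w20.png

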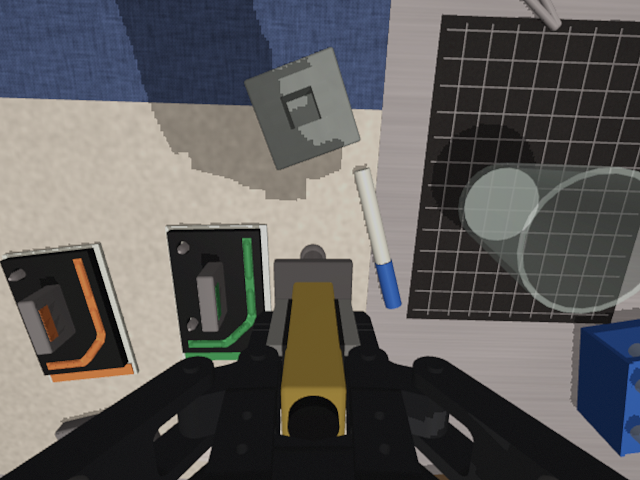

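View pics/sc20.png

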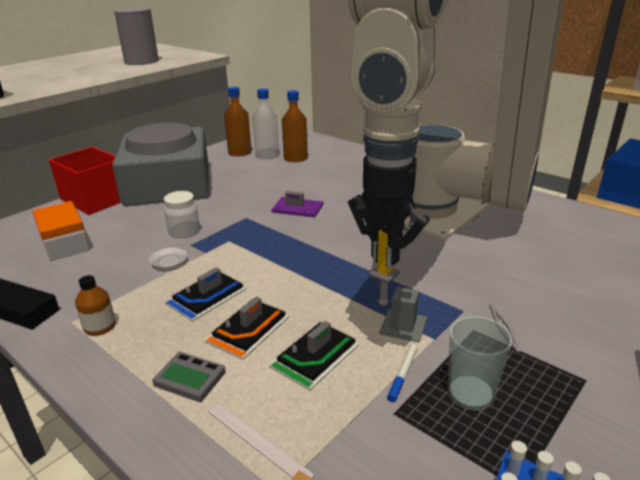

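```bash
python3 -m jog '[{"travel":[-10,-25,15],"turn":[0,-0.1,-0.7]},{"travel":[-11,-25,20],"turn":[0,0,0]},{"travel":[0,-7,8],"turn":[0,0,0]},{"travel":[0,0,0],"turn":[0,0,0]}]';python3 -c "
from h import *
c={k:np.array(v) for k,v in read_camera('wrist').items()} 
pen('green',-48,29,30)
snap('wrist','w21')"
```

```text
t: 36.2
tool_pos: [0.5526, 0.1697, 0.1441]
eef_rot: [[-0.998, -0.058, 0.001], [-0.058, 0.998, 0.001], [-0.001, 0.0, -1.0]]
wrist_force: [-1.0, 1.0, -0.4]
width: 0.197
green tip now at cart [-50.   29.9] tip z 61.8
t=36.2 pos=[552.7 170.2 144.6] yaw=-176.68 w=17.0 F=[ 0.2 -0.5 -0.8] | travel [-1.9 -0.9 31.8] turn [0.04 0.07 0.82]
```

View pics/w21.png

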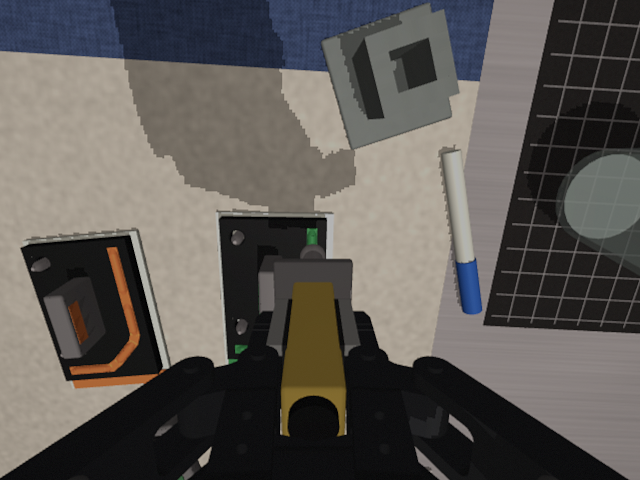

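```bash
python3 -m jog '[{"travel":[-1.9,-0.8,15],"turn":[0,0.1,0.8]},{"travel":[0,0,10],"turn":[0,0,0]},{"travel":[0,0,2],"turn":[0,0,0]},{"travel":[0,0,0],"turn":[0,0,0]}]';python3 -c "
from h import *
pen('green',-48,29,16)"
```

```text
t: 36.7
tool_pos: [0.555, 0.1731, 0.1208]
eef_rot: [[-0.999, -0.049, 0.005], [-0.049, 0.999, 0.002], [-0.005, 0.002, -1.0]]
wrist_force: [-0.1, -0.2, -0.1]
width: 0.196
green tip now at cart [-47.7  32.7] tip z 38.0
t=36.7 pos=[555.  173.1 120.8] yaw=-177.19 w=16.7 F=[-0.1 -0.2 -0.1] | travel [ 0.5 -3.8 22. ] turn [0.12 0.3  0.31]
```

```bash
python3 -m jog '[{"travel":[0.5,-3.5,8],"turn":[0.1,0.3,0.3]},{"travel":[0,0,6],"turn":[0,0,0]},{"travel":[0,0,0],"turn":[0,0,0]}]';python3 -c "
from h import *
pen('green',-48,29,16)"
```

```text
t: 37.0
tool_pos: [0.5549, 0.1701, 0.107]
eef_rot: [[-0.999, -0.045, 0.001], [-0.045, 0.999, 0.001], [-0.001, 0.0, -1.0]]
wrist_force: [-0.7, -0.3, -1.0]
width: 0.199
green tip now at cart [-47.9  29.7] tip z 24.2
t=37.0 pos=[554.9 170.1 107. ] yaw=-177.44 w=17.0 F=[-0.7 -0.3 -1. ] | travel [ 0.1 -0.7  8.2] turn [0.03 0.08 0.06]
```

```bash
python3 -m jog '[{"travel":[0,-0.6,4],"turn":[0,0,0]},{"travel":[0,0,2],"turn":[0,0,0]},{"travel":[0,0,1],"turn":[0,0,0]},{"travel":[0,0,0],"turn":[0,0,0]}]';python3 -c "
from h import *
pen('green',-48,29,16)"
python3 -m jog '[{"travel":[0,0,1],"turn":[0,0,0]},{"travel":[0,0,1],"turn":[0,0,0]},{"travel":[0,0,0],"turn":[0,0,0]}]'
```

```text
t: 37.4
tool_pos: [0.5552, 0.1693, 0.0998]
eef_rot: [[-0.999, -0.044, 0.002], [-0.044, 0.999, 0.001], [-0.002, 0.001, -1.0]]
wrist_force: [0.1, 0.2, -0.7]
width: 0.196
green tip now at cart [-47.6  28.9] tip z 17.0
t=37.4 pos=[555.2 169.3  99.8] yaw=-177.45 w=16.7 F=[ 0.1  0.2 -0.7] | travel [0.4 0.1 1. ] turn [0.03 0.12 0.05]
t: 37.7
tool_pos: [0.5557, 0.1694, 0.0986]
eef_rot: [[-0.999, -0.044, 0.004], [-0.044, 0.999, 0.001], [-0.004, 0.001, -1.0]]
wrist_force: [-0.1, 0.3, 1.0]
width: 0.202
```

```bash
python3 -m jog '[{"travel":[0,0,1],"turn":[0,-0.1,0]},{"travel":[0,0,1],"turn":[0,0,0]}]';python3 -m jog '[{"travel":[0,0,1],"turn":[0,0,0]},{"travel":[0,0,1],"turn":[0,0,0]}]'
```

```text
t: 37.9
tool_pos: [0.5561, 0.1694, 0.0983]
eef_rot: [[-0.999, -0.044, 0.008], [-0.044, 0.999, 0.001], [-0.008, 0.001, -1.0]]
wrist_force: [-3.6, -0.8, 13.1]
width: 0.195
t: 38.1
tool_pos: [0.5566, 0.1696, 0.0984]
eef_rot: [[-0.999, -0.045, 0.011], [-0.045, 0.999, 0.002], [-0.011, 0.001, -1.0]]
wrist_force: [-2.6, -1.6, 10.0]
width: 0.203
```

```bash
python3 -m jog '[{"travel":[-5,0,0.5],"turn":[0,0.3,0]},{"travel":[-5,0,0.5],"turn":[0,0.2,0]},{"travel":[-5,0,0.5],"turn":[0,0,0]},{"travel":[-5,0,0.5],"turn":[0,0,0]}]';python3 -c "
from h import *
pen('green',25,29,15.7)"
```

```text
t: 38.5
tool_pos: [0.5767, 0.1708, 0.0984]
eef_rot: [[-0.999, -0.045, 0.003], [-0.045, 0.999, 0.002], [-0.003, 0.002, -1.0]]
wrist_force: [-3.6, -1.1, 9.8]
width: 0.196
green tip now at cart [-26.   29.5] tip z 15.6
t=38.5 pos=[576.7 170.8  98.4] yaw=-177.41 w=16.7 F=[-3.6 -1.1  9.8] | travel [-51.   -0.6  -0. ] turn [0.1  0.15 0.09]
```

```bash
python3 -m jog '[{"travel":[-5,-0.2,0.5],"turn":[0,0.1,0]},{"travel":[-5,-0.1,0.5],"turn":[0,0,0]},{"travel":[-5,0,0.5],"turn":[0,0,0]},{"travel":[-4,0,0.8],"turn":[0,0,0]},{"travel":[-4,0,0.8],"turn":[0,0,0]}]';python3 -c "
from h import *
pen('green',25,29,15.7)"
```

```text
t: 39.0
tool_pos: [0.6003, 0.172, 0.0982]
eef_rot: [[-0.999, -0.046, 0.0], [-0.046, 0.999, 0.003], [-0.0, 0.003, -1.0]]
wrist_force: [-5.4, 0.3, 13.8]
width: 0.197
green tip now at cart [-2.4 29.7] tip z 15.4
t=39.0 pos=[600.3 172.   98.2] yaw=-177.39 w=16.9 F=[-5.4  0.3 13.8] | travel [-27.4  -0.7  -0.3] turn [0.16 0.01 0.11]
```

```bash
python3 -m jog '[{"travel":[-5,-0.3,0.7],"turn":[0.1,0,0]},{"travel":[-5,-0.2,0.7],"turn":[0,0,0]},{"travel":[-5,0,0.6],"turn":[0,0.1,0]},{"travel":[-5,0,0.6],"turn":[0,0,0]},{"travel":[-5,0,0.5],"turn":[0,0,0]}]';python3 -c "
from h import *
pen('green',25,29,15.7)"
```

```text
t: 39.5
tool_pos: [0.6264, 0.1733, 0.0981]
eef_rot: [[-0.999, -0.046, -0.001], [-0.046, 0.999, 0.002], [0.0, 0.002, -1.0]]
wrist_force: [-5.1, -0.2, 11.6]
width: 0.197
green tip now at cart [23.7 29.8] tip z 15.3
t=39.5 pos=[626.4 173.3  98.1] yaw=-177.36 w=16.8 F=[-5.1 -0.2 11.6] | travel [-1.3 -0.8 -0.4] turn [ 0.12 -0.03  0.14]
```

```bash
python3 -m jog '[{"travel":[-3,-4,0.6],"turn":[0.1,0,0]},{"travel":[-3.5,-4,0.8],"turn":[0,0,0]},{"travel":[-3.5,-3.5,0.8],"turn":[0,0,0]},{"travel":[-3.5,-3.5,0.7],"turn":[0,0,0]}]';python3 -c "
from h import *
pen('green',50,4,15.7)"
```

```text
t: 39.9
tool_pos: [0.6421, 0.1621, 0.0983]
eef_rot: [[-0.999, -0.049, 0.002], [-0.049, 0.999, 0.007], [-0.003, 0.007, -1.0]]
wrist_force: [-2.7, 2.0, 8.2]
width: 0.199
green tip now at cart [38.9 17.9] tip z 15.5
t=39.9 pos=[642.1 162.1  98.3] yaw=-177.21 w=17.0 F=[-2.7  2.   8.2] | travel [-11.  -13.9  -0.2] turn [0.39 0.14 0.29]
```

```bash
python3 -m jog '[{"travel":[-2.5,-4.5,0.7],"turn":[0.4,0.1,0.2]},{"travel":[-3,-4.5,0.7],"turn":[0,0,0]},{"travel":[-3,-4,0.6],"turn":[0,0,0]},{"travel":[-2,-3,0.6],"turn":[0,0,0]}]';python3 -c "
from h import *
pen('green',50,-30,15.7)"
```

```text
t: 40.3
tool_pos: [0.6555, 0.1488, 0.0984]
eef_rot: [[-0.999, -0.047, 0.005], [-0.047, 0.999, 0.005], [-0.005, 0.005, -1.0]]
wrist_force: [-2.9, 4.1, 9.2]
width: 0.195
green tip now at cart [51.8  4. ] tip z 15.6
t=40.3 pos=[655.5 148.8  98.4] yaw=-177.32 w=16.6 F=[-2.9  4.1  9.2] | travel [  1.9 -34.   -0.3] turn [0.29 0.28 0.18]
```

```bash
python3 -m jog '[{"travel":[1.2,-4,0.6],"turn":[0.3,0.3,0.1]},{"travel":[0.6,-4.5,0.8],"turn":[0,0,0]},{"travel":[0,-5,0.8],"turn":[0,0,0]},{"travel":[0,-5,0.7],"turn":[0,0,0]}]';python3 -c "
from h import *
pen('green',50,-30,15.7)"
```

```text
t: 40.7
tool_pos: [0.6586, 0.1332, 0.0983]
eef_rot: [[-0.999, -0.047, 0.008], [-0.047, 0.999, 0.007], [-0.008, 0.007, -1.0]]
wrist_force: [-1.4, 3.3, 8.0]
width: 0.198
green tip now at cart [ 54.1 -11.6] tip z 15.5
t=40.7 pos=[658.6 133.2  98.3] yaw=-177.30 w=17.0 F=[-1.4  3.3  8. ] | travel [  4.2 -18.3  -0.3] turn [0.38 0.47 0.2 ]
```

```bash
python3 -m jog '[{"travel":[4,-2,0.5],"turn":[0.4,0.5,0.2]},{"travel":[2,-3,0.6],"turn":[0.2,0.2,0]},{"travel":[0,-4,0.7],"turn":[0,0,0]}]';python3 -c "
from h import *
pen('green',50,-30,15.7)"
```

```text
t: 41.0
tool_pos: [0.6561, 0.1248, 0.0984]
eef_rot: [[-0.999, -0.044, 0.002], [-0.044, 0.999, -0.001], [-0.002, -0.001, -1.0]]
wrist_force: [-1.2, 1.7, 9.1]
width: 0.198
green tip now at cart [ 51.3 -19.9] tip z 15.6
t=41.0 pos=[656.1 124.8  98.4] yaw=-177.48 w=16.9 F=[-1.2  1.7  9.1] | travel [  1.3 -10.1  -0.1] turn [-0.08  0.13  0.02]
```

```bash
python3 -m jog '[{"travel":[1.5,-4,0.6],"turn":[0,0.1,0]},{"travel":[0.5,-4,0.6],"turn":[0,0,0]},{"travel":[0.5,-3,0.6],"turn":[0,0,0]}]';python3 -c "
from h import *
pen('green',50,0,15.7)"
```

```text
t: 41.3
tool_pos: [0.6569, 0.115, 0.0984]
eef_rot: [[-0.999, -0.045, 0.006], [-0.045, 0.999, 0.002], [-0.006, 0.002, -1.0]]
wrist_force: [-0.2, 1.8, 7.1]
width: 0.195
green tip now at cart [ 51.6 -29.7] tip z 15.6
t=41.3 pos=[656.9 115.   98.4] yaw=-177.42 w=16.7 F=[-0.2  1.8  7.1] | travel [ 1.6 29.7 -0.1] turn [0.12 0.37 0.09]
```

Back along the end bead on its centre line, then lift and look.

```bash
python3 -m jog '[{"travel":[2,5,0.5],"turn":[0.1,0.4,0]},{"travel":[1,5,0.6],"turn":[0,0.2,0]},{"travel":[0,5,0.6],"turn":[0,0.1,0]},{"travel":[0,5,0.6],"turn":[0,0.1,0]},{"travel":[0,5,0.5],"turn":[0,0,0]}]';python3 -c "
from h import *
pen('green',41.5,12.5,15.7)"
```

```text
t: 41.8
tool_pos: [0.6578, 0.1366, 0.0984]
eef_rot: [[-0.999, -0.041, 0.001], [-0.041, 0.999, -0.006], [-0.001, -0.006, -1.0]]
wrist_force: [-0.9, -3.1, 7.1]
width: 0.196
green tip now at cart [53.5 -8.2] tip z 15.6
t=41.8 pos=[657.8 136.6  98.4] yaw=-177.63 w=16.7 F=[-0.9 -3.1  7.1] | travel [12.  20.7 -0.3] turn [-0.33  0.07 -0.13]
```

```bash
python3 -m jog '[{"travel":[3,3,0.5],"turn":[-0.3,0.1,-0.1]},{"travel":[2.5,4,0.5],"turn":[0,0.1,0]},{"travel":[2,4,0.5],"turn":[0,0.1,0]},{"travel":[2.5,4,0.5],"turn":[0,0,0]}]';python3 -c "
from h import *
pen('green',41.5,12.5,15.7)"
```

```text
t: 42.2
tool_pos: [0.6519, 0.1498, 0.0984]
eef_rot: [[-0.999, -0.041, 0.005], [-0.042, 0.999, -0.004], [-0.005, -0.004, -1.0]]
wrist_force: [0.9, -2.3, 5.9]
width: 0.198
green tip now at cart [48.2  5.2] tip z 15.6
t=42.2 pos=[651.9 149.8  98.4] yaw=-177.62 w=16.9 F=[ 0.9 -2.3  5.9] | travel [ 6.7  7.3 -0.2] turn [-0.24  0.28 -0.12]
```

```bash
python3 -m jog '[{"travel":[5,4,0.5],"turn":[-0.2,0.3,-0.1]},{"travel":[5,4,0.5],"turn":[0,0.1,0]},{"travel":[5,4,0.5],"turn":[0,0.1,0]},{"travel":[5,4,0.5],"turn":[0,0.1,0]}]';python3 -c "
from h import *
pen('green',31.5,22.5,15.7)"; python3 -m jog '[{"travel":[0,0,-6],"turn":[0,0,0]},{"travel":[0,0,-25],"turn":[0,0,0]},{"travel":[0,-30,-40],"turn":[0,0,0]},{"travel":[45,-40,-30],"turn":[0,0,0]},{"travel":[40,-40,0],"turn":[0,0,0]}]'; python3 -m jog '[{"travel":[30,0,0],"turn":[0,0,0]},{"travel":[0,0,0],"turn":[0,0,0]}]';python3 -c "
from h import *
c=snap('wrist','w22');pen('orange',-48,29,45)"
```

```text
t: 42.6
tool_pos: [0.6364, 0.1639, 0.0984]
eef_rot: [[-0.999, -0.041, 0.005], [-0.042, 0.999, -0.003], [-0.005, -0.004, -1.0]]
wrist_force: [1.0, -1.4, 5.4]
width: 0.199
green tip now at cart [33.3 20. ] tip z 15.6
t=42.6 pos=[636.4 163.9  98.4] yaw=-177.62 w=17.0 F=[ 1.  -1.4  5.4] | travel [ 1.8  2.5 -0.1] turn [-0.2   0.27 -0.12]
t: 43.1
tool_pos: [0.5713, 0.0653, 0.1917]
eef_rot: [[-0.999, -0.048, -0.002], [-0.048, 0.999, -0.003], [0.002, -0.003, -1.0]]
wrist_force: [1.6, -0.7, -0.8]
width: 0.199
t: 43.3
tool_pos: [0.5377, 0.0599, 0.1929]
eef_rot: [[-0.999, -0.044, -0.002], [-0.044, 0.999, -0.004], [0.002, -0.004, -1.0]]
wrist_force: [0.1, -0.7, -1.3]
width: 0.197
orange tip now at cart [-80.8  73.9] tip z 110.0
t=43.4 pos=[539.5  59.9 192.8] yaw=-177.50 w=16.8 F=[ 1.7 -0.7 -0.4] | travel [-37.5 -40.9  65.2] turn [-0.25 -0.08 -6.05]
```

View pics/w22.png

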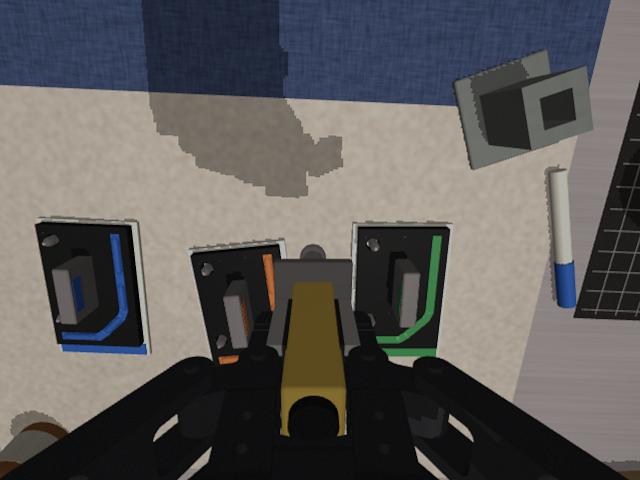

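```bash
python3 -m jog '[{"travel":[-15,-20,25],"turn":[-0.2,0,-3]},{"travel":[-15,-18,25],"turn":[0,0,-3]},{"travel":[-5,0,10],"turn":[0,0,0]},{"travel":[0,0,0],"turn":[0,0,0]}]';python3 -c "
from h import *
pen('orange',-48,29,30)"
```

```text
t: 43.75
tool_pos: [0.5818, 0.0246, 0.1315]
eef_rot: [[-0.988, -0.152, 0.001], [-0.152, 0.988, -0.0], [-0.001, -0.0, -1.0]]
wrist_force: [-0.3, -0.0, -0.5]
width: 0.197
orange tip now at cart [-44.3  32.7] tip z 48.7
t=43.8 pos=[581.8  24.6 131.5] yaw=-171.24 w=16.8 F=[-0.3 -0.  -0.5] | travel [ 3.8 -3.7 18.6] turn [-0.02  0.08  0.21]
```

```bash
python3 -m jog '[{"travel":[3,-3.5,10],"turn":[0,0.1,0.2]},{"travel":[0,0,8],"turn":[0,0,0]},{"travel":[0,0,0],"turn":[0,0,0]}]';python3 -c "
from h import *
pen('orange',-48,29,20)
c=snap('wrist','w23'); cv2.imwrite('pics/w23c.png',cv2.resize(c['image'][180:300,220:380,::-1],None,fx=4,fy=4))"
```

```text
t: 44.05
tool_pos: [0.5795, 0.0219, 0.1125]
eef_rot: [[-0.989, -0.149, -0.001], [-0.149, 0.989, -0.0], [0.001, -0.0, -1.0]]
wrist_force: [-0.6, -0.1, -1.0]
width: 0.198
orange tip now at cart [-46.9  30.4] tip z 29.7
t=44.0 pos=[579.5  21.9 112.5] yaw=-171.44 w=16.9 F=[-0.6 -0.1 -1. ] | travel [ 1.1 -1.4  9.7] turn [-0.   -0.05  0.01]
```

View pics/w23c.png

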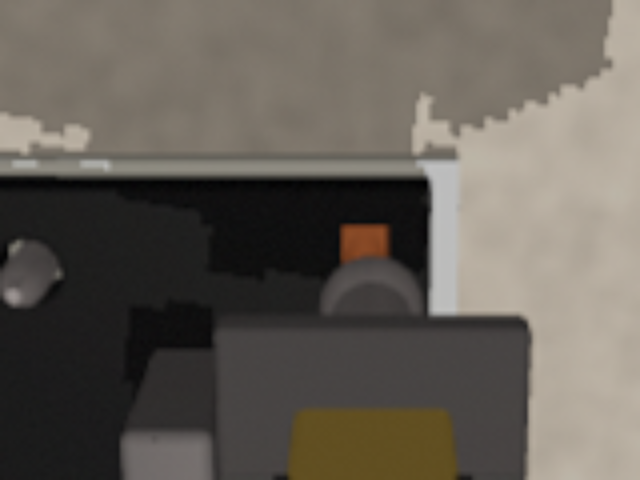

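```bash
python3 -m jog '[{"travel":[0.5,-1.4,6],"turn":[0,0,0]},{"travel":[0,0,5],"turn":[0,0,0]},{"travel":[0,0,1.5],"turn":[0,0.1,0]},{"travel":[0.5,0,1],"turn":[0,0.1,0]},{"travel":[0,0,1],"turn":[0,0.1,0]}]';python3 -c "
from h import *
pen('orange',-48,29,15.7)"
```

```text
t: 44.6
tool_pos: [0.5795, 0.0208, 0.0998]
eef_rot: [[-0.989, -0.15, -0.002], [-0.15, 0.989, -0.001], [0.002, -0.001, -1.0]]
wrist_force: [-1.3, 0.2, 1.7]
width: 0.197
orange tip now at cart [-47.1  29.3] tip z 17.0
t=44.6 pos=[579.5  20.8  99.8] yaw=-171.40 w=16.8 F=[-1.3  0.2  1.7] | travel [ 0.9 -0.3  1.3] turn [-0.06 -0.11  0.05]
```

```bash
python3 -m jog '[{"travel":[0.5,-0.2,1],"turn":[0,0,0]},{"travel":[0,0,1],"turn":[0,0,0]},{"travel":[0,0,1],"turn":[0,0.1,0]}]';python3 -m jog '[{"travel":[-4,0,0.6],"turn":[0,0.1,0]},{"travel":[-4,0,0.6],"turn":[0,0.1,0]},{"travel":[-5,0,0.6],"turn":[0,0,0]},{"travel":[-5,0,0.6],"turn":[0,0,0]}]';python3 -c "
from h import *
pen('orange',25,29,15.7)"
```

```text
t: 44.9
tool_pos: [0.5797, 0.0205, 0.0983]
eef_rot: [[-0.989, -0.15, -0.001], [-0.149, 0.989, -0.002], [0.001, -0.002, -1.0]]
wrist_force: [-3.1, 0.7, 12.1]
width: 0.198
t: 45.3
tool_pos: [0.5971, 0.0228, 0.0984]
eef_rot: [[-0.989, -0.149, -0.004], [-0.149, 0.989, -0.004], [0.004, -0.003, -1.0]]
wrist_force: [-2.7, 0.1, 8.7]
width: 0.199
orange tip now at cart [-29.4  28.6] tip z 15.6
t=45.3 pos=[597.1  22.8  98.4] yaw=-171.42 w=17.0 F=[-2.7  0.1  8.7] | travel [-54.4   0.3  -0.3] turn [-0.18 -0.23  0.03]
```

```bash
python3 -m jog '[{"travel":[-5,0,0.6],"turn":[-0.2,-0.2,0]},{"travel":[-5,0,0.6],"turn":[0,0,0]},{"travel":[-5,0,0.7],"turn":[0,0,0]},{"travel":[-5,0,0.8],"turn":[0,0,0]},{"travel":[-4,0,0.8],"turn":[0,0,0]}]';python3 -c "
from h import *
pen('orange',25,29,15.7)"
```

```text
t: 45.8
tool_pos: [0.6207, 0.0256, 0.0982]
eef_rot: [[-0.989, -0.149, -0.001], [-0.149, 0.989, -0.002], [0.001, -0.002, -1.0]]
wrist_force: [-6.1, -0.8, 11.8]
width: 0.198
orange tip now at cart [-5.6 28. ] tip z 15.4
t=45.8 pos=[620.7  25.6  98.2] yaw=-171.45 w=16.9 F=[-6.1 -0.8 11.8] | travel [-30.6   1.   -0.3] turn [-0.12 -0.05 -0.  ]
```

```bash
python3 -m jog '[{"travel":[-5,0.5,0.8],"turn":[-0.1,0,0]},{"travel":[-5,0.4,0.8],"turn":[0,0,0]},{"travel":[-5,0.2,0.7],"turn":[0,0.1,0]},{"travel":[-5,0,0.6],"turn":[0,0,0]},{"travel":[-5,0,0.6],"turn":[0,0,0]}]';python3 -c "
from h import *
pen('orange',25,29,15.7)"
```

```text
t: 46.3
tool_pos: [0.6452, 0.0295, 0.0984]
eef_rot: [[-0.989, -0.148, -0.002], [-0.148, 0.989, -0.003], [0.002, -0.003, -1.0]]
wrist_force: [-1.6, -0.8, 6.0]
width: 0.198
orange tip now at cart [19.2 28.2] tip z 15.6
t=46.3 pos=[645.2  29.5  98.4] yaw=-171.49 w=16.9 F=[-1.6 -0.8  6. ] | travel [-5.8  0.8 -0.1] turn [-0.18 -0.12 -0.04]
```

```bash
python3 -m jog '[{"travel":[-4,0.6,0.6],"turn":[-0.2,-0.1,0]},{"travel":[-3,-1.5,0.7],"turn":[0,0,0]},{"travel":[-3,-3,0.8],"turn":[0,0,0]},{"travel":[-3,-4,0.8],"turn":[0,0,0]}]';python3 -c "
from h import *
pen('orange',41.5,12.5,15.7)"
```

```text
t: 46.7
tool_pos: [0.6593, 0.0253, 0.0983]
eef_rot: [[-0.989, -0.149, 0.001], [-0.149, 0.989, 0.003], [-0.001, 0.003, -1.0]]
wrist_force: [-2.1, 1.4, 8.0]
width: 0.2
orange tip now at cart [32.5 21.9] tip z 15.5
t=46.7 pos=[659.3  25.3  98.3] yaw=-171.42 w=17.1 F=[-2.1  1.4  8. ] | travel [-9.  -9.4 -0.2] turn [0.17 0.06 0.03]
```

```bash
python3 -m jog '[{"travel":[-3,-3.5,0.8],"turn":[0.2,0.1,0]},{"travel":[-3,-3.5,0.7],"turn":[0,0,0]},{"travel":[-3,-3.5,0.6],"turn":[0,0,0]},{"travel":[-3,-4,0.6],"turn":[0,0,0]}]';python3 -c "
from h import *
pen('orange',50,4,15.7)"
```

```text
t: 47.1
tool_pos: [0.674, 0.0142, 0.0984]
eef_rot: [[-0.989, -0.151, 0.002], [-0.151, 0.989, 0.002], [-0.002, 0.002, -1.0]]
wrist_force: [-1.2, 2.1, 7.4]
width: 0.198
orange tip now at cart [45.4  8.7] tip z 15.6
t=47.1 pos=[674.   14.2  98.4] yaw=-171.33 w=16.9 F=[-1.2  2.1  7.4] | travel [-4.6 -4.7 -0.1] turn [0.11 0.12 0.12]
```

```bash
python3 -m jog '[{"travel":[-2,-3,0.6],"turn":[0.1,0.1,0.1]},{"travel":[-1,-4,0.7],"turn":[0,0.1,0]},{"travel":[0.5,-4,0.8],"turn":[0,0.1,0]},{"travel":[0.5,-4,0.8],"turn":[0.1,0.1,0]}]';python3 -c "
from h import *
pen('orange',50,-30,15.7)"
```

```text
t: 47.5
tool_pos: [0.68, 0.002, 0.0984]
eef_rot: [[-0.989, -0.151, 0.0], [-0.151, 0.989, 0.003], [-0.001, 0.003, -1.0]]
wrist_force: [-0.8, 2.0, 7.2]
width: 0.198
orange tip now at cart [49.5 -4.2] tip z 15.6
t=47.5 pos=[680.    2.   98.4] yaw=-171.33 w=16.9 F=[-0.8  2.   7.2] | travel [ -0.4 -25.8  -0.2] turn [0.19 0.03 0.12]
```

```bash
python3 -m jog '[{"travel":[0.2,-4,0.8],"turn":[0.2,0.1,0.1]},{"travel":[0.4,-5,0.8],"turn":[0,0.1,0]},{"travel":[0.4,-5,0.7],"turn":[0,0.1,0]},{"travel":[0.4,-5,0.6],"turn":[0.1,0.1,0]},{"travel":[0.4,-5,0.6],"turn":[0,0.1,0]}]';python3 -c "
from h import *
pen('orange',50,-30,15.7)"
```

```text
t: 48.0
tool_pos: [0.6842, -0.0196, 0.0985]
eef_rot: [[-0.988, -0.151, -0.001], [-0.151, 0.988, 0.002], [0.0, 0.002, -1.0]]
wrist_force: [0.3, 2.0, 6.5]
width: 0.196
orange tip now at cart [ 50.5 -26.2] tip z 15.7
t=48.0 pos=[684.2 -19.6  98.5] yaw=-171.29 w=16.8 F=[0.3 2.  6.5] | travel [ 0.5 -3.8 -0. ] turn [ 0.12 -0.02  0.16]
```

Excellent. Finish and lift over to blue.

```bash
python3 -m jog '[{"travel":[0.5,-4,0.6],"turn":[0,0,0]},{"travel":[0,0,-6],"turn":[0,0,0]},{"travel":[0,0,-20],"turn":[0,0,0]},{"travel":[20,-15,-30],"turn":[0,0,2]},{"travel":[40,-30,-20],"turn":[0,0,3]}]';python3 -m jog '[{"travel":[40,-30,0],"turn":[0,0,3]},{"travel":[20,-15,0],"turn":[0,0,0]},{"travel":[0,0,0],"turn":[0,0,0]}]';python3 -c "
from h import *
pen('blue',-48,29,40);snap('wrist','w24')"
```

```text
t: 48.5
tool_pos: [0.6327, -0.0724, 0.1706]
eef_rot: [[-0.998, -0.068, -0.007], [-0.068, 0.998, 0.005], [0.007, 0.005, -1.0]]
wrist_force: [0.6, -2.1, -1.3]
width: 0.198
t: 48.8
tool_pos: [0.5712, -0.1241, 0.1744]
eef_rot: [[-1.0, -0.009, -0.004], [-0.009, 1.0, 0.003], [0.004, 0.003, -1.0]]
wrist_force: [0.2, 0.2, -1.6]
width: 0.201
blue tip now at cart [-42.5  19.9] tip z 91.6
t=48.8 pos=[ 571.2 -124.1  174.4] yaw=-179.48 w=17.2 F=[ 0.2  0.2 -1.6] | travel [ 5.2  9.  51.6] turn [ 0.15 -0.23  0.32]
```

View pics/w24.png

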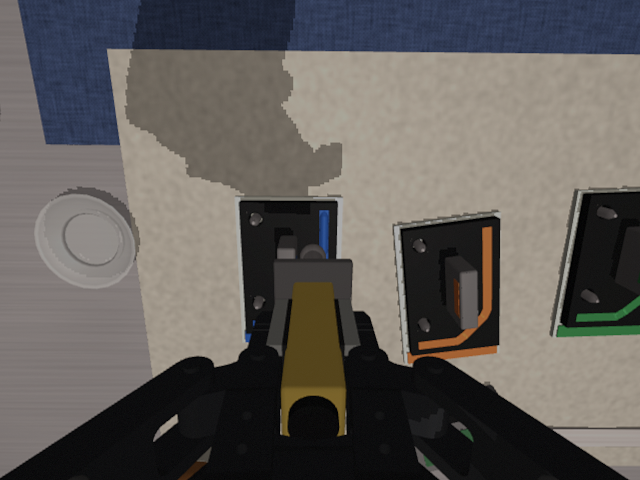

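```bash
python3 -m jog '[{"travel":[4,6,20],"turn":[0.1,-0.2,0.2]},{"travel":[1,3,20],"turn":[0,0,0]},{"travel":[0,0,12],"turn":[0,0,0]},{"travel":[0,0,0],"turn":[0,0,0]}]';python3 -c "
from h import *
pen('blue',-48,29,25)"
```

```text
t: 49.25
tool_pos: [0.5698, -0.1126, 0.121]
eef_rot: [[-1.0, -0.007, 0.002], [-0.007, 1.0, 0.001], [-0.002, 0.001, -1.0]]
wrist_force: [-0.7, 0.6, -1.3]
width: 0.198
blue tip now at cart [-43.9  31.4] tip z 38.2
t=49.2 pos=[ 569.8 -112.6  121. ] yaw=-179.58 w=16.9 F=[-0.7  0.6 -1.3] | travel [ 4.1 -2.4 13.2] turn [0.08 0.11 0.22]
```

```bash
python3 -m jog '[{"travel":[3.5,-2.3,8],"turn":[0.1,0.1,0.2]},{"travel":[0.5,0,5],"turn":[0,0,0]},{"travel":[0,0,1],"turn":[0,0,0]},{"travel":[0,0,0],"turn":[0,0,0]}]';python3 -c "
from h import *
pen('blue',-48,29,15.7)"
```

```text
t: 49.65
tool_pos: [0.5672, -0.1148, 0.1067]
eef_rot: [[-1.0, -0.005, 0.001], [-0.005, 1.0, -0.001], [-0.001, -0.001, -1.0]]
wrist_force: [0.2, 0.1, -1.6]
width: 0.197
blue tip now at cart [-46.5  29.2] tip z 23.9
t=49.6 pos=[ 567.2 -114.8  106.7] yaw=-179.72 w=16.9 F=[ 0.2  0.1 -1.6] | travel [ 1.5 -0.2  8.2] turn [-0.05  0.05  0.08]
```

```bash
python3 -m jog '[{"travel":[1,-0.2,4],"turn":[0,0,0]},{"travel":[0.3,0,2],"turn":[0,0.1,0]},{"travel":[0.3,0,1],"turn":[0,0.1,0]},{"travel":[0,0,1],"turn":[0,0.1,0]},{"travel":[0,0,1],"turn":[0,0,0]}]';python3 -m jog '[{"travel":[0,0,1],"turn":[0,0,0]},{"travel":[0,0,1],"turn":[0,0.1,0]}]'; python3 -c "
from h import *
pen('blue',-48,29,15.7)"
```

```text
t: 50.15
tool_pos: [0.5665, -0.1156, 0.0988]
eef_rot: [[-1.0, -0.004, -0.002], [-0.004, 1.0, -0.002], [0.002, -0.002, -1.0]]
wrist_force: [-0.3, 0.5, 1.0]
width: 0.197
t: 50.35
tool_pos: [0.5669, -0.1157, 0.0983]
eef_rot: [[-1.0, -0.005, -0.002], [-0.004, 1.0, -0.003], [0.002, -0.003, -1.0]]
wrist_force: [-3.5, 0.9, 12.6]
width: 0.198
blue tip now at cart [-46.8  28.3] tip z 15.5
t=50.4 pos=[ 566.9 -115.7   98.3] yaw=-179.74 w=16.9 F=[-3.5  0.9 12.6] | travel [ 1.2  0.7 -0.2] turn [-0.14 -0.09  0.06]
```

```bash
python3 -m jog '[{"travel":[-5,0.3,0.6],"turn":[-0.1,0,0]},{"travel":[-5,0.2,0.6],"turn":[0,0,0]},{"travel":[-5,0.1,0.6],"turn":[0,0,0]},{"travel":[-5,0.1,0.6],"turn":[0,0,0]},{"travel":[-5,0,0.6],"turn":[0,0,0]}]'; python3 -c "
from h import *
pen('blue',25,29,15.7)"
```

```text
t: 50.85
tool_pos: [0.5919, -0.1155, 0.0984]
eef_rot: [[-1.0, -0.004, -0.0], [-0.004, 1.0, -0.004], [0.0, -0.004, -1.0]]
wrist_force: [-2.8, -0.6, 8.1]
width: 0.202
blue tip now at cart [-21.8  28.4] tip z 15.6
t=50.9 pos=[ 591.9 -115.5   98.4] yaw=-179.77 w=17.2 F=[-2.8 -0.6  8.1] | travel [-46.8   0.6  -0.1] turn [-0.2  -0.02  0.03]
```

```bash
python3 -m jog '[{"travel":[-5,0.2,0.6],"turn":[-0.2,0,0]},{"travel":[-5,0.1,0.7],"turn":[0,0,0]},{"travel":[-5,0.1,0.8],"turn":[0,0,0]},{"travel":[-4,0.1,0.9],"turn":[0,0,0]},{"travel":[-4,0,0.9],"turn":[0,0,0]}]'; python3 -m jog '[{"travel":[-5,0.2,0.8],"turn":[-0.1,0,0]},{"travel":[-5,0.1,0.8],"turn":[0,0,0]},{"travel":[-5,0.1,0.7],"turn":[0,0,0]}]';python3 -c "
from h import *
pen('blue',25,29,15.7)"
```

```text
t: 51.35
tool_pos: [0.615, -0.1156, 0.0983]
eef_rot: [[-1.0, -0.004, -0.0], [-0.004, 1.0, -0.003], [0.0, -0.003, -1.0]]
wrist_force: [-3.7, -0.8, 10.6]
width: 0.194
t: 51.65
tool_pos: [0.6303, -0.1158, 0.0984]
eef_rot: [[-1.0, -0.003, 0.001], [-0.003, 1.0, -0.004], [-0.001, -0.004, -1.0]]
wrist_force: [-2.2, -0.9, 7.0]
width: 0.199
blue tip now at cart [16.6 27.9] tip z 15.6
t=51.6 pos=[ 630.3 -115.8   98.4] yaw=-179.82 w=17.0 F=[-2.2 -0.9  7. ] | travel [-8.4  1.1 -0.1] turn [-0.22  0.04 -0.02]
```

```bash
python3 -m jog '[{"travel":[-5,0.8,0.6],"turn":[-0.2,0,0]},{"travel":[-4,0.3,0.6],"turn":[0,0,0]},{"travel":[-3,-2,0.8],"turn":[0,0,0]},{"travel":[-3,-3,0.8],"turn":[0,0,0]}]';python3 -c "
from h import *
pen('blue',41.5,12.5,15.7)"
```

```text
t: 52.05
tool_pos: [0.6458, -0.1186, 0.0982]
eef_rot: [[-1.0, -0.004, 0.002], [-0.004, 1.0, 0.0], [-0.002, 0.0, -1.0]]
wrist_force: [-1.0, 3.5, 7.4]
width: 0.196
blue tip now at cart [32.1 25.1] tip z 15.4
t=52.0 pos=[ 645.8 -118.6   98.2] yaw=-179.77 w=16.7 F=[-1.   3.5  7.4] | travel [ -9.4 -12.6  -0.3] turn [0.03 0.1  0.03]
```

```bash
python3 -m jog '[{"travel":[-1,-4,0.8],"turn":[0.1,0.1,0]},{"travel":[-2,-4,0.8],"turn":[0.1,0,0]},{"travel":[-3,-4,0.7],"turn":[0,0,0]},{"travel":[-3,-3.5,0.7],"turn":[0,0,0]}]';python3 -c "
from h import *
pen('blue',50,4,15.7)"
```

```text
t: 52.45
tool_pos: [0.6568, -0.1321, 0.0984]
eef_rot: [[-1.0, -0.006, 0.005], [-0.006, 1.0, -0.0], [-0.005, -0.0, -1.0]]
wrist_force: [-0.9, 2.3, 5.6]
width: 0.202
blue tip now at cart [43.  11.5] tip z 15.6
t=52.5 pos=[ 656.8 -132.1   98.4] yaw=-179.64 w=17.2 F=[-0.9  2.3  5.6] | travel [-7.  -7.5 -0. ] turn [-0.01  0.27  0.16]
```

```bash
python3 -m jog '[{"travel":[-2.5,-3.5,0.7],"turn":[0,0.3,0.1]},{"travel":[-2,-4,0.7],"turn":[0,0,0]},{"travel":[0,-4,0.8],"turn":[0,0.1,0]},{"travel":[0.3,-4,0.8],"turn":[0.1,0.1,0]}]';python3 -c "
from h import *
pen('blue',50,-30,15.7)"
```

```text
t: 52.85
tool_pos: [0.6633, -0.1452, 0.0984]
eef_rot: [[-1.0, -0.007, 0.001], [-0.007, 1.0, 0.003], [-0.001, 0.003, -1.0]]
wrist_force: [-0.4, 2.8, 8.6]
width: 0.201
blue tip now at cart [49.5 -1.6] tip z 15.6
t=52.9 pos=[ 663.3 -145.2   98.4] yaw=-179.62 w=17.2 F=[-0.4  2.8  8.6] | travel [ -0.4 -28.4  -0.2] turn [0.15 0.06 0.18]
```

```bash
python3 -m jog '[{"travel":[0.2,-4.5,0.8],"turn":[0.2,0.1,0.1]},{"travel":[0.4,-5,0.8],"turn":[0,0.1,0]},{"travel":[0.4,-5,0.7],"turn":[0,0.1,0]},{"travel":[0.4,-5,0.6],"turn":[0.1,0.1,0]},{"travel":[0.4,-5,0.6],"turn":[0,0.1,0]}]';python3 -m jog '[{"travel":[0.4,-4,0.6],"turn":[0,0,0]}]';python3 -c "
from h import *
pen('blue',50,-30,15.7)"
```

```text
t: 53.35
tool_pos: [0.6651, -0.1675, 0.0985]
eef_rot: [[-1.0, -0.008, 0.001], [-0.008, 1.0, 0.001], [-0.001, 0.001, -1.0]]
wrist_force: [-0.2, 2.3, 6.2]
width: 0.198
t: 53.45
tool_pos: [0.6654, -0.1713, 0.0984]
eef_rot: [[-1.0, -0.008, 0.002], [-0.008, 1.0, 0.002], [-0.002, 0.002, -1.0]]
wrist_force: [-0.1, 2.8, 6.7]
width: 0.199
blue tip now at cart [ 51.5 -27.7] tip z 15.6
t=53.5 pos=[ 665.4 -171.3   98.4] yaw=-179.53 w=17.0 F=[-0.1  2.8  6.7] | travel [ 1.6 -2.3 -0.1] turn [0.1  0.14 0.27]
```

```bash
python3 -m jog '[{"travel":[0,0,-6],"turn":[0,0,0]},{"travel":[0,0,-25],"turn":[0,0,0]},{"travel":[30,20,-40],"turn":[0,0,0]},{"travel":[45,40,-20],"turn":[0,0,0]},{"travel":[45,40,0],"turn":[0,0,0]}]' >/dev/null;python3 -m jog '[{"travel":[45,40,0],"turn":[0,0,0]},{"travel":[20,30,0],"turn":[0,0,0]},{"travel":[0,30,0],"turn":[0,0,0]},{"travel":[0,0,0],"turn":[0,0,0]}]';python3 -c "
from h import *
c=snap('wrist','w25');s=snap('scene','sc25')
go(.444,.2165,.19,-158)
cv2.imwrite('pics/sc25c.png',cv2.resize(s['image'][250:400,150:370,::-1],None,fx=3.6,fy=3.6,interpolation=cv2.INTER_CUBIC))"
```

```text
t: 54.35
tool_pos: [0.4968, 0.0114, 0.1847]
eef_rot: [[-1.0, -0.005, -0.001], [-0.005, 1.0, 0.004], [0.001, 0.004, -1.0]]
wrist_force: [0.9, 0.1, -1.4]
width: 0.204
t=54.5 pos=[497.6   9.3 184.4] yaw=-179.77 w=16.9 F=[ 0.6 -0.9 -1.5] | travel [ 52.8 207.5  -4.8] turn [  0.21  -0.04 -21.77]
```

View pics/w25.png

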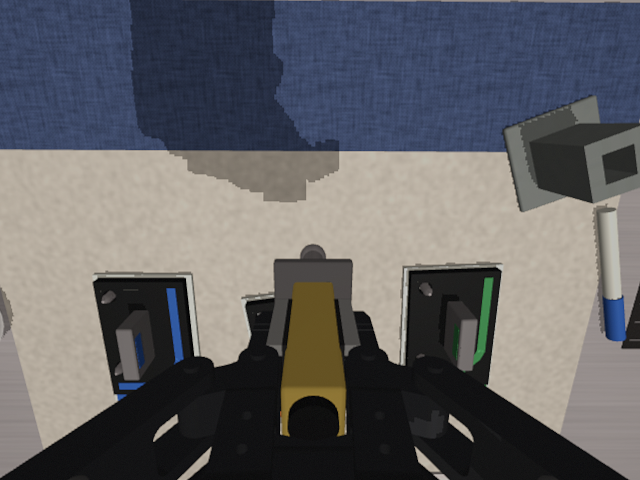

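View pics/sc25c.png

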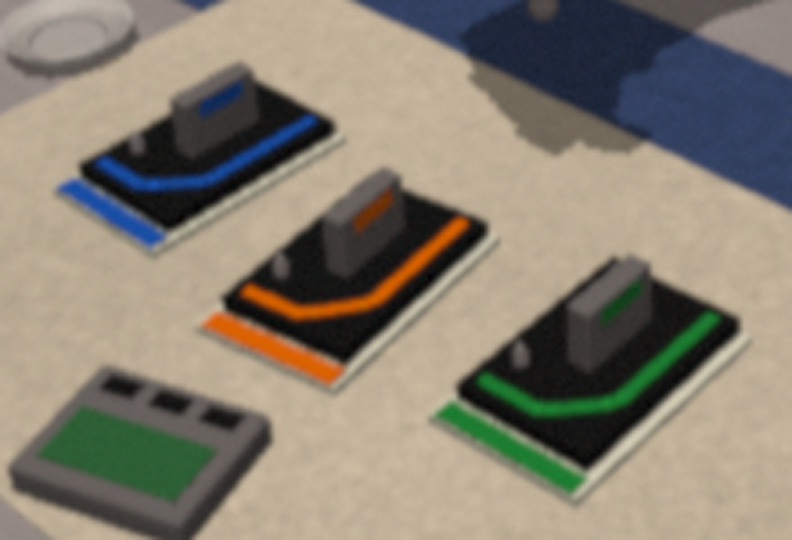

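```bash
python3 -m jog '[{"travel":[-35,0,-10],"turn":[0,0,0]},{"travel":[-40,0,-10],"turn":[0,0,0]},{"travel":[-8,0,0],"turn":[0,0,0]},{"travel":[0,0,0],"turn":[0,0,0]}]' >/dev/null;python3 -c "
from h import *
c=snap('wrist','w26')
im=c['image'][:,:,::-1]
a=cv2.resize(im[150:370,40:230],None,fx=2.1,fy=2.1,interpolation=cv2.INTER_CUBIC);b=cv2.resize(im[150:370,390:580],None,fx=2.1,fy=2.1,interpolation=cv2.INTER_CUBIC)
cv2.imwrite('pics/w26c.png',np.hstack([a,b]))"
```

```text
(no output)
```

View pics/w26c.png

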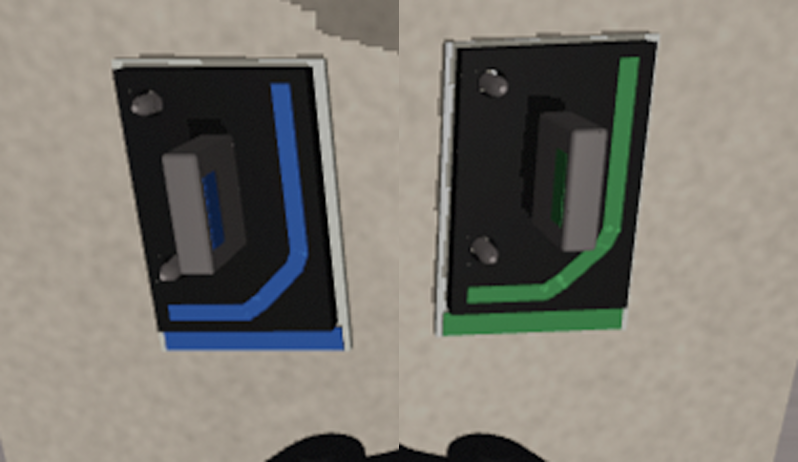

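```bash
python3 -c "
from h import *
im=cv2.imread('pics/w26.png')
a=cv2.resize(im[240:305,415:505],None,fx=6,fy=6,interpolation=cv2.INTER_LANCZOS4);b=cv2.resize(im[240:305,110:200],None,fx=6,fy=6,interpolation=cv2.INTER_LANCZOS4)
o=cv2.imread('pics/w24.png');o=cv2.resize(o[280:360,410:505],None,fx=5,fy=5,interpolation=cv2.INTER_LANCZOS4)
cv2.imwrite('pics/z1.png',np.clip(a*1.5,0,255));cv2.imwrite('pics/z2.png',np.clip(b*1.5,0,255));cv2.imwrite('pics/z3.png',np.clip(o*1.5,0,255))"
```

```text
[ WARN:0@0.099] global loadsave.cpp:1063 imwrite_ Unsupported depth image for selected encoder is fallbacked to CV_8U.
```

View pics/z1.png

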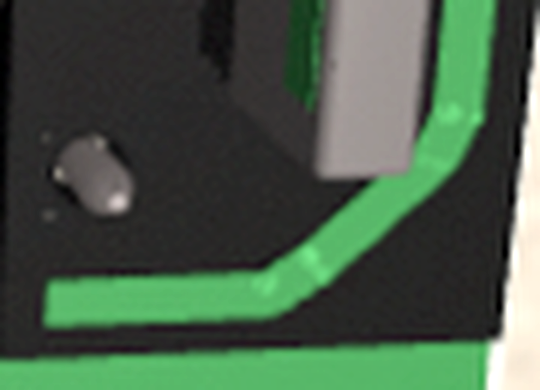

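View pics/z2.png

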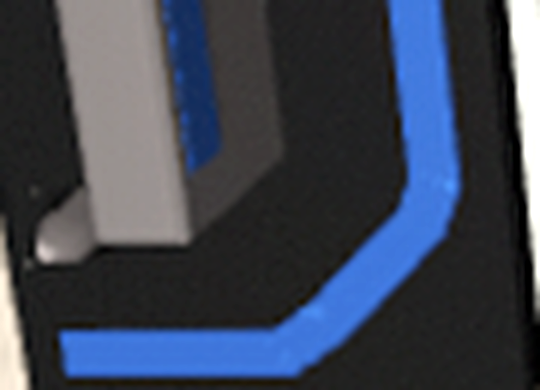

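View pics/z3.png

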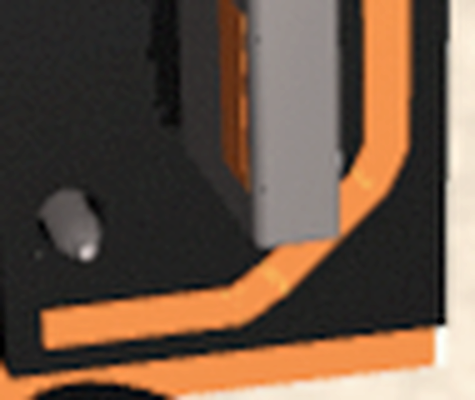

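```bash
python3 -m jog '[{"travel":[-20,45,0],"turn":[0.1,0,0.8]},{"travel":[-20,45,0],"turn":[0,0,0.8]},{"travel":[-15,45,10],"turn":[0,0,0]},{"travel":[-5,10,10],"turn":[0,0,0]},{"travel":[0,0,0],"turn":[0,0,0]}]' >/dev/null;python3 -c "
from h import *
pen('green',36.5,17.5,35)"
```

```text
green tip now at cart [39.   6.3] tip z 97.8
t=55.4 pos=[642.7 150.5 180.6] yaw=177.99 w=16.7 F=[ 0.7 -0.8 -1.7] | travel [ 2.8 11.  62.9] turn [-0.02 -0.54 -4.51]
```

```bash
python3 -m jog '[{"travel":[2,7,20],"turn":[0,-0.5,-4.5]},{"travel":[0.5,3,20],"turn":[0,0,0]},{"travel":[0,0,15],"turn":[0,0,0]},{"travel":[0,0,0],"turn":[0,0,0]}]' >/dev/null;python3 -c "
from h import *
pen('green',36.5,17.5,20)"
```

```text
green tip now at cart [33.3 11.7] tip z 42.8
t=55.8 pos=[636.7 155.6 125.6] yaw=-177.47 w=17.2 F=[ 0.  -0.4 -1.5] | travel [-3.3  5.9 22.8] turn [-0.11 -0.1   0.03]
```

```bash
python3 -m jog '[{"travel":[-3,5.5,4],"turn":[-0.1,-0.1,0]},{"travel":[0,0,8],"turn":[0,0,0]},{"travel":[0,0,4],"turn":[0,0,0]},{"travel":[0,0,0],"turn":[0,0,0]}]' >/dev/null;python3 -c "
from h import *
pen('green',36.5,17.5,15.5)"
```

```text
green tip now at cart [36.6 14.7] tip z 29.0
t=56.2 pos=[639.9 158.8 111.8] yaw=-177.65 w=17.0 F=[ 0.8  0.3 -0.4] | travel [ 0.1  2.8 13.5] turn [-0.    0.19 -0.15]
```

```bash
python3 -m jog '[{"travel":[0,2.5,6],"turn":[0,0.2,-0.1]},{"travel":[0,0.5,4],"turn":[0,0,0]},{"travel":[0,0,1],"turn":[0,0,0]},{"travel":[0,0,0],"turn":[0,0,0]}]' >/dev/null;python3 -c "
from h import *
pen('green',36.5,17.5,15.5)"; python3 -m jog '[{"travel":[0,0,1],"turn":[0,0.1,0]},{"travel":[0,0,1],"turn":[0,0.1,0]},{"travel":[0,0,1],"turn":[0,0.1,0]},{"travel":[0,0,1],"turn":[0,0,0]}]';python3 -c "
from h import *
pen('green',36.5,17.5,15.5)"
```

```text
green tip now at cart [36.9 18. ] tip z 17.5
t=56.6 pos=[640.1 162.1 100.3] yaw=-177.53 w=16.9 F=[-0.6 -0.1 -0.5] | travel [ 0.4 -0.5  2. ] turn [-0.    0.01 -0.03]
t: 57.0
tool_pos: [0.6408, 0.1623, 0.0984]
eef_rot: [[-0.999, -0.043, -0.002], [-0.043, 0.999, 0.0], [0.002, 0.0, -1.0]]
wrist_force: [-2.8, -0.4, 6.6]
width: 0.202
green tip now at cart [37.7 18.2] tip z 15.6
t=57.0 pos=[640.8 162.3  98.4] yaw=-177.52 w=17.2 F=[-2.8 -0.4  6.6] | travel [ 1.2 -0.7  0.1] turn [ 0.01 -0.14 -0.02]
```

```bash
python3 -m jog '[{"travel":[0,0,-6],"turn":[0,0,0]},{"travel":[0,0,-30],"turn":[0,0,0]},{"travel":[30,5,-40],"turn":[0,0,-5]},{"travel":[45,5,-20],"turn":[0,0,-5]},{"travel":[45,5,0],"turn":[0,0,-5]}]' >/dev/null;python3 -m jog '[{"travel":[30,0,0],"turn":[0,0,-4]},{"travel":[10,0,0],"turn":[0,0,0]},{"travel":[0,0,0],"turn":[0,0,0]}]' >/dev/null;python3 -c "
from h import *
go(.4441,.2165,.185,-158.06)"
```

```text
t=57.8 pos=[478.5 146.5 200.1] yaw=-157.87 w=16.8 F=[ 0.7 -0.7 -1.2] | travel [ 5.6 77.8 15.2] turn [ 0.03 -0.    0.19]
```

```bash
python3 -m jog '[{"travel":[2,30,4],"turn":[0,0,0.1]},{"travel":[2,30,4],"turn":[0,0,0]},{"travel":[1,15,3],"turn":[0,0,0]},{"travel":[0,2,0],"turn":[0,0,0]},{"travel":[0,0,0],"turn":[0,0,0]}]' >/dev/null;python3 -c "
from h import *
go(.4441,.2165,.185,-158.06)"
```

```text
t=58.3 pos=[450.8 218.9 188.9] yaw=-158.53 w=16.8 F=[ 0.2 -0.2 -0.5] | travel [7.1 0.2 3.9] turn [ 0.    0.16 -0.47]
```

```bash
python3 -m jog '[{"travel":[6.5,0.2,0],"turn":[0,0.1,-0.4]},{"travel":[0,0,0],"turn":[0,0,0]},{"travel":[0,0,0],"turn":[0,0,0]}]' >/dev/null;python3 -c "
from h import *
go(.4441,.2165,.165,-158.06)"
```

```text
t=58.6 pos=[446.2 215.3 188.6] yaw=-158.25 w=17.0 F=[ 0.4  1.2 -0.2] | travel [ 1.5  1.8 23.6] turn [-0.02  0.02 -0.19]
```

```bash
python3 -m jog '[{"travel":[1.5,1.7,10],"turn":[0,0,-0.2]},{"travel":[0,0,12],"turn":[0,0,0]},{"travel":[0,0,0],"turn":[0,0,0]}]' >/dev/null;python3 -m jog '[{"travel":[0,0,0],"turn":[0,0,0]}]' >/dev/null;python3 -c "
from h import *
go(.4441,.2165,.155,-158.06)
c=snap('wrist','w27');s=snap('scene','sc27')
cv2.imwrite('pics/w27c.png',cv2.resize(c['image'][150:300,240:390,::-1],None,fx=3.5,fy=3.5));cv2.imwrite('pics/sc27c.png',cv2.resize(s['image'][230:350,340:460,::-1],None,fx=4,fy=4))"
```

```text
t=59.0 pos=[444.4 215.3 165. ] yaw=-158.16 w=16.8 F=[ 0.4 -0.4 -2.2] | travel [-0.2  1.3 10. ] turn [-0.03  0.05 -0.1 ]
```

View pics/w27c.png

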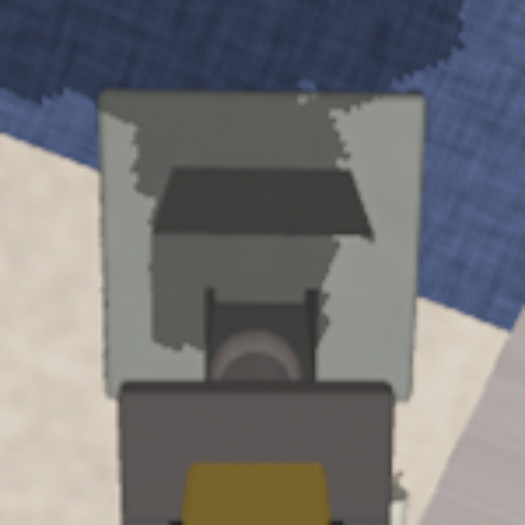

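View pics/sc27c.png

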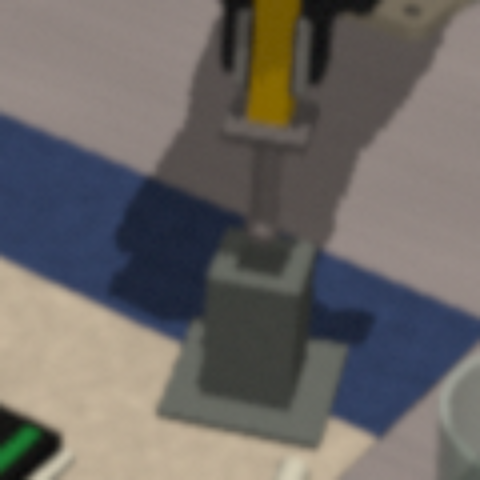

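```bash
python3 -m jog '[{"travel":[-0.2,1.2,0],"turn":[0,0,0]},{"travel":[0,0,0],"turn":[0,0,0]},{"travel":[0,0,5],"turn":[0,0,0]},{"travel":[0,0,0],"turn":[0,0,0]}]';python3 -c "
from h import *
go(.4441,.2165,.0955,-158.06)"
```

```text
t: 59.5
tool_pos: [0.4447, 0.2169, 0.1608]
eef_rot: [[-0.928, -0.372, 0.003], [-0.372, 0.928, 0.001], [-0.003, -0.001, -1.0]]
wrist_force: [0.3, -0.5, -1.4]
width: 0.199
t=59.5 pos=[444.7 216.9 160.8] yaw=-158.15 w=17.0 F=[ 0.3 -0.5 -1.4] | travel [ 0.9 -0.1 65.3] turn [-0.04  0.17 -0.09]
```

```bash
python3 -m jog '[{"travel":[0.8,0,6],"turn":[0,0.2,0]},{"travel":[0,0,6],"turn":[0,0,0]},{"travel":[0,0,6],"turn":[0,0,0]},{"travel":[0,0,0],"turn":[0,0,0]}]';python3 -c "
from h import *
go(.4441,.2165,.0955,-158.06)"
```

```text
t: 59.9
tool_pos: [0.4437, 0.2165, 0.1409]
eef_rot: [[-0.928, -0.372, -0.001], [-0.372, 0.928, -0.001], [0.001, -0.001, -1.0]]
wrist_force: [0.0, 0.3, -1.7]
width: 0.197
t=59.9 pos=[443.7 216.5 140.9] yaw=-158.14 w=16.8 F=[ 0.   0.3 -1.7] | travel [-0.5 -0.1 45.4] turn [-0.04 -0.08 -0.08]
```

In the bore (tip 58 mm, rim 72), no side force. Continue.

```bash
python3 -m jog '[{"travel":[-0.4,0,8],"turn":[0,0,0]},{"travel":[0,0,8],"turn":[0,0,0]},{"travel":[0,0,8],"turn":[0,0,0]},{"travel":[0,0,0],"turn":[0,0,0]}]';python3 -c "
from h import *
go(.4441,.2165,.0955,-158.06)"
```

```text
t: 60.3
tool_pos: [0.4439, 0.2165, 0.1144]
eef_rot: [[-0.928, -0.372, -0.002], [-0.372, 0.928, -0.001], [0.002, -0.001, -1.0]]
wrist_force: [0.2, 0.8, -1.0]
width: 0.2
t=60.3 pos=[443.9 216.5 114.4] yaw=-158.15 w=17.1 F=[ 0.2  0.8 -1. ] | travel [-0.2 -0.1 18.9] turn [-0.03 -0.11 -0.09]
```

```bash
python3 -m jog '[{"travel":[-0.2,0,7],"turn":[0,-0.1,0]},{"travel":[0,0,6],"turn":[0,0,0]},{"travel":[0,0,3],"turn":[0,0,0]},{"travel":[0,0,0],"turn":[0,0,0]}]';python3 -c "
from h import *
go(.4441,.2165,.0955,-158.06)"
```

```text
t: 60.7
tool_pos: [0.4441, 0.2166, 0.0968]
eef_rot: [[-0.928, -0.372, -0.0], [-0.372, 0.928, -0.001], [0.0, -0.0, -1.0]]
wrist_force: [0.3, 0.1, -1.0]
width: 0.198
t=60.7 pos=[444.1 216.6  96.8] yaw=-158.15 w=16.9 F=[ 0.3  0.1 -1. ] | travel [ 0.  -0.1  1.3] turn [-0.03 -0.02 -0.09]
```

```bash
python3 -m jog '[{"travel":[0,0,1.3],"turn":[0,0,0]},{"travel":[0,0,0.3],"turn":[0,0,0]},{"travel":[0,0,0],"turn":[0,0,0]}]';python3 -m jog '[{"travel":[0,0,0],"turn":[0,0,0]},{"travel":[0,0,0],"turn":[0,0,0]},{"travel":[0,0,0],"turn":[0,0,0]},{"travel":[0,0,0],"turn":[0,0,0]}]' 45; python3 -m jog '[{"travel":[0,0,-15],"turn":[0,0,0]},{"travel":[0,0,-25],"turn":[0,0,0]},{"travel":[0,0,-30],"turn":[0,0,0]},{"travel":[0,0,-40],"turn":[0,0,0]},{"travel":[0,0,-40],"turn":[0,0,0]}]';python3 -m jog '[{"travel":[0,-20,-20],"turn":[0,0,0]},{"travel":[0,-30,0],"turn":[0,0,0]},{"travel":[0,-30,0],"turn":[0,0,0]},{"travel":[0,0,0],"turn":[0,0,0]}]';python3 -c "
from h import *
snap('wrist','w28');snap('scene','sc28');snap('top','top28')"
```

```text
t: 61.0
tool_pos: [0.4444, 0.2167, 0.0954]
eef_rot: [[-0.928, -0.372, 0.001], [-0.372, 0.928, -0.0], [-0.0, -0.001, -1.0]]
wrist_force: [0.5, -0.4, -1.6]
width: 0.198
t: 61.4
tool_pos: [0.4449, 0.2169, 0.0962]
eef_rot: [[-0.928, -0.372, 0.002], [-0.372, 0.928, 0.0], [-0.002, -0.001, -1.0]]
wrist_force: [-0.4, 1.3, 0.5]
width: 0.526
t: 61.9
tool_pos: [0.4419, 0.216, 0.2461]
eef_rot: [[-0.928, -0.372, -0.008], [-0.372, 0.928, -0.003], [0.009, 0.0, -1.0]]
wrist_force: [0.5, 0.5, -0.4]
width: 0.527
t: 62.3
tool_pos: [0.4745, 0.1408, 0.2741]
eef_rot: [[-0.927, -0.375, 0.003], [-0.375, 0.927, -0.001], [-0.003, -0.002, -1.0]]
wrist_force: [0.7, -0.4, -0.3]
width: 0.525
```

View pics/w28.png

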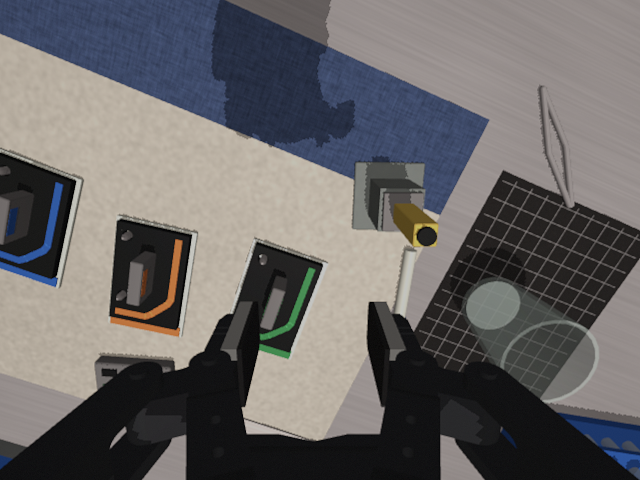

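View pics/sc28.png

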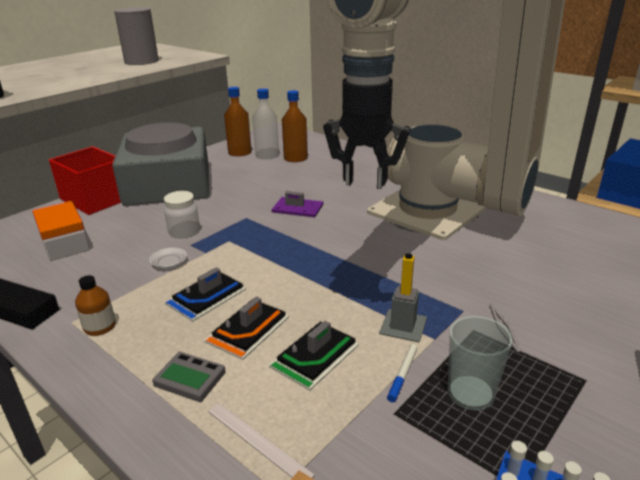

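Run:
```python
from h import *
c=snap('wrist','w29')
for k,(x,y,a) in CART.items():
    try: cart(c,k,(x,y),zb=.005,yaw=a)
    except Exception as e: print(k,e)
a,b=cv2.imread('pics/scene0.png'),cv2.imread('pics/sc28.png')
h=[cv2.moments(cv2.inRange(cv2.cvtColor(i,cv2.COLOR_BGR2HSV),(20,150,80),(32,255,255))[240:310,380:430]) for i in (a,b)]
print([(m['m10']/m['m00']+380,m['m01']/m['m00']+240,m['m00']/255) for m in h])
im=c['image'][:,:,::-1]; cv2.imwrite('pics/w29c.png',cv2.resize(im[140:370,0:340],None,fx=2.3,fy=2.3,interpolation=cv2.INTER_CUBIC))
```

```text
few 424 0 831
green xy [604.  142.5] yaw 2.5 n 424 0 ext x [-54.4  66.5] y [-5.  40.4]
orange xy [640.9   1.1] yaw 8.11 n 511 177 ext x [-65.1  56. ] y [-35.   43.6]
blue xy [ 612.7 -142.3] yaw 0.3 n 499 95 ext x [-53.1  67. ] y [-14.8  45.6]
[(406.3937823834197, 275.3497409326425, 386.0), (406.6719160104987, 275.2257217847769, 381.0)]
```

View pics/w29c.png

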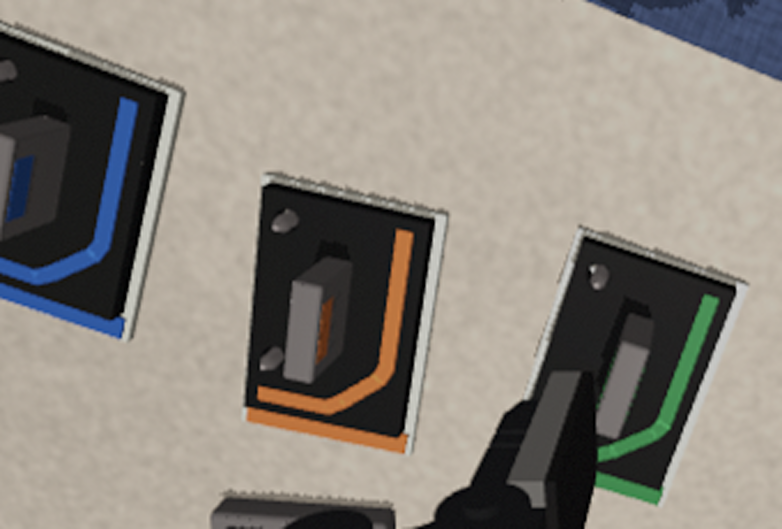

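```bash
python3 -c "
from station import *
print(sign_off())"
```

```text
the job is handed in; nothing more can be done
None
```

I seated the green, orange and blue cartridges on the nests of their own colours, pressed every seam with the pen, hung the pen back in its stand, and handed the job in at about 62 s. Each seam was run at roughly 4–6 cm/s with about 5–14 N. The first grip on the green cartridge ran into the last joint's limit, so I set it back down, turned the gripper half a turn and regrasped it.

**Last checks:**
- **Seating:** The pins show through the holes of all three cartridges, and they lie flat.
- **Beads:** All twelve look flush in the enlarged crops. Green bead 2 looked faintly shaded, so I pressed it again; the pen met no resistance above flush.
- **Pen:** It appears in the scene image within 0.3 px of where it started, and the gripper is clear of everything.
- **Bystanders:** The beaker, jar and dish were not touched and look unmoved in the scene image.

**Checks that failed or disagreed:**
- **Final colour fits:** They were unreliable once the cartridges were seated, because the nest strips share the seam colours. The orange fit read about 10 mm off in x and the green fit found no end line. I relied on the visible pins and the release poses instead.
- **Cameras:** The wrist and top cameras disagreed by a steady 2–3 mm. I worked in the wrist camera's frame.
- **First pass over green bead 3:** It drifted about 4–5 mm off the centre line. I ran it again, but the pen still ended 1.5–3.5 mm off centre.

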